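# Clear the bench into the push-latch chest

## Task

Clear the bench for the night. Press the button on top of the plywood chest so its drawer springs out, put whichever of the sanding block, the tape measure and the chuck key lie on the bench in front of or beside the chest into the drawer, and push the drawer home until it clicks and stays shut. Stand the fallen green oil bottle upright in the middle of the square rubber mat, and hang the ear defenders by their headband over the arm of the steel hanger, leaving the screwdriver and the pencil where they are.

Things in the scene. Friction and masses are not known exactly. Their poses are not given: they have to be found in the camera images.
- chest: Plywood kit chest fixed on the bench, 170 deep (x) x 320 wide (y) x 120 high; origin under its centre, its front faces its own -x (towards the robot). Its top is flat at z = 120; one wide drawer.
- drawer (a joint): Drawer travel in m: 0 = latched shut, 0.12 = fully out towards the chest's -x. A spring always pushes it out (5 N shut, 2 N at full travel). To shut it, push the front board in along the chest's +x: about 4 N at first and up to 10 N between 0.025 and 0.012, where the latch rides up; it clicks near 0, and a hard stop comes at -0.005; released, it rests at about 0 and stays.
- drawer_front (a point): Centre of the outer face of the drawer's front board (14 thick, 316 wide, 98 high, from 13 to 111 above the bench); axes parallel to the chest's; moves with the drawer. No handle.
- drawer_floor (a point): Centre of the drawer's inner floor, 24 above the bench; axes parallel to the chest's; moves with the drawer. The inside measures 145 (x) x 244 (y); side and back walls rise 50 above the floor, the front board 87. Fully out, the rearmost 25 mm stays under the chest's top (84 clear height over the floor).
- button (a joint): Release button travel in m: 0 = up, 0.011 = fully down. It springs up by itself; it takes up to 5 N to press while the latch holds, which lets go at about 5 mm, and 4 N to reach the bottom. It also dips by itself while the drawer is being pushed shut.
- button_top (a point): Centre of the top of the release button, a black disc 29 across standing 15 proud of the chest's top near its front left corner; z up; it is pressed straight down.
- hanger: Steel hanger fixed on the bench: base plate 75 x 75 x 6, post 18 across at its origin (underside of the base), and a horizontal round arm 18 across that runs from the post's top 120 along the hanger's own -x (towards the robot), its top 240 above the bench; the free end is turned up by 12 mm.
- hanger_arm (a point): Middle of the arm's top line, 65 from the post, 240 above the bench; its x axis lies along the arm (+x towards the post).
- hanger_tip (a point): Top of the arm's turned-up free end, 127 from the post, 252 above the bench.
- oil_mat: Black rubber mat 84 x 84 x 3 fixed on the bench; origin at the centre of its underside.
- oil_bottle: Green plastic oil bottle, 196 long, body 46 wide (x) and 40 thick (z), lying on its flat side. Origin: underside of its middle as it lies. Its own y axis runs along it: the flat foot is at y = +98, the nozzle's tip at y = -98; the body proper ends at y = -55. About 0.22 kg.
- bottle_foot (a point): Centre of the bottle's flat foot (the end away from the nozzle).
- ear_defenders: Grey and black ear defenders, 0.22 kg, standing on their two cups on the chest's top; origin between the cups at their underside, z up, the cups lie to +-y. 156 wide over the cups (y), cups 66 (x) x 84 high, gap between the cushions 62. The stiff headband is an arch in the y-z plane, 26 wide (x) and 9 thick: its crown is flat from y = -24 to 24 at mid height 160, then slopes down to (y +-56, z 142) and on to (y +-72, z 112).
- band_mid (a point): Underside of the headband's crown, 155.5 above the ear defenders' origin.
- sanding_block: Sanding block, brown wood over black, 59 (x) x 112 (y) x 34; origin under its centre. May be absent.
- tape_measure: Red and black tape measure standing on edge, 35 (x) x 80 (y) x 68 high; origin under its centre. May be absent.
- chuck_key: Steel T-shaped drill chuck key lying flat: stem 12 thick along its y (from y = -35 to 35, plain to grip from -15 to 20), cross handle 8 thick, 72 long along x at y = 28; both centred 7 above its underside. Origin under the middle. May be absent.
- screwdriver: Bystander: screwdriver with an orange handle, 32 x 213 x 29. Leave alone.
- pencil: Bystander: flat red carpenter's pencil, 15 x 180 x 8. Leave alone.

How it is judged:
By the outcome, as a careful person would: the job done as asked, in the order asked, and still so for the second after the job is handed in, with the robot touching nothing.
Of sanding_block, tape_measure, chuck_key only 2 to 3 are there at a start; the rules pass over those that are not, and their reading is None.
At some moment in a run one of sanding_block, chuck_key may be knocked a few centimetres aside while the robot is not near it.
It also fails if it takes over 184 s, if anything falls off the work surface, if the arm or the gripper's body presses on something with over 40 N, if the wrist force passes 120 N, or if a joint passes its speed limit or range.

## Robot

A 7-joint arm with a two-finger parallel gripper is mounted at the origin on a cart in front of the work surface, level with it; the furniture and walls round the work are solid. World frame = base frame: x ahead of the robot, y to its left, z up, the work surface at z = 0. Lengths are in m, angles in rad, forces in N, time in s.
With the tool pointing down it reaches from about 0.4 to 0.925 m from the base axis. Payload 5.6 kg.
Tool frame: the origin (TCP) lies at the very end of the fingers, on their centre line; the grasp point (between the pads) lies 19 mm behind it (ctrl.hold_point_z is the distance from the TCP to the grasp point, in m); z points along the fingers, y is the line along which they close (so a half turn about z gives the same grasp; the last joint's range is limited). The gripper opens to 85 mm and grips with 20 to 120 N. Pads are 22 mm wide; open, the fingers measure 114 mm over their backs; the gripper's body (76 mm by 85 mm) begins 54 mm behind the grasp point. The pads swing forward as they close: fully open they stand 13 mm farther back than shut.
Start: joints at [1.142, 0.468, -0.012, 1.603, 0.006, 1.071, -0.056], TCP at [0.245, -0.602, 0.231] pointing down, gripper open.
Joint ranges: [-2.53, 2.53], [-0.31, 2.02], [-1.57, 1.55], [0.28, 2.44], [-1.29, 4.43], [0.15, 1.84], [-2.92, 2.92]. Speed limits (rad/s): [2.57, 2.57, 3.14, 3.14, 3.14, 3.14, 3.14].

## Interface

Orientations are given as a unit quaternion [w, x, y, z].
In Python, from workcell import ctrl gives the robot as it stands. The module is installed in compiled form; this text tells all that it offers.
- The arm moves only by the tool step_arm, never from a script. Its argument "plan" is a list of rows, each an object with "xyz": the shift along the tool's x, y, z each as a share of 25 cm, from -1 to 1, a list of three; "rot": the turn, a rotation vector about the tool's x, y, z each as a share of 90 degrees, from -1 to 1, a list of three; "jaw": the opening, from 0 (shut) to 1 (fully open). In form: [{"xyz": [tx, ty, tz], "rot": [ax, ay, az], "jaw": jaw}, ...]. A call has exactly 5 rows; each row is the pose to reach, as a shift and turn from the pose commanded when the call began, along the tool's axes at that moment; what a row does not reach only later rows make up. A row lasts 1/10 s, in which the tool goes at most 50 mm and 8.59 degrees, less where a joint would pass 70% of its speed; a pose out of reach is approached as far as the arm can. A call with a number of a shift or a turn outside -1 to 1 is refused whole. A call with a gripper value outside its range is refused whole. The fingers move at their own pace and stop on an object; "newtons" is the grip in N (left out, the last holds). Time passes only in rows, so rows that repeat a pose let the fingers close, or fill a call up. It gives the time, the measured TCP pose, the force, the opening and the grip force at its end, in the units of the state.
- ctrl.read_state(): the state, without advancing time (a new reading comes with each control period).
- ctrl.capture(name): name is "scene" or "top" or "wrist"; returns the picture (480x640x3 uint8, red, green, blue); there is no depth.
- ctrl.camera_model(name): a dict with "vertical_fov" (degrees; the focal length in pixels is half the picture's height over the tangent of half this angle, whatever the lens; pixels are square), "cx", "cy" (the principal point, pixels), "rvec" (rotation vector, rad) and "tvec" (3), from world to camera coordinates, as OpenCV has them. Camera axes: x right, y down, z forward; pixel columns grow to the right and rows downward; lengths in m; the calibration is good to about 2 mm. A picture is of the moment at which its call begins: read the wrist's pose just before it. camera_model takes no time and is no camera call; for the wrist camera it gives the pose at the moment of the call.
- ctrl.close_job(): hands the job in; it is judged then, once.
The state is a dict: "time_s": time; "joints": joint angles; "joint_velocities": joint speeds; "effort": joint torques, N m; "tool_pos": TCP position; "tool_rot": TCP orientation; "force": force on the tool from outside, world axes, zero at the start; "moment": the same for the moment, N m; "width": finger opening in m; "finger_force": force on a finger pad.
Only numpy, scipy, OpenCV 4.12 (cv2) and the standard library are available. Lean on these libraries where they do the work, as an engineer would, in place of code of your own. Each camera call takes 0.05 s, during which the arm holds its last target. There are 200 camera calls.

## Working session

There is one attempt and no reset: what is moved stays moved. The work goes in short steps, Python scripts to look and compute and a tool call to move; the robot and the scene stay as the last step left them, time stands still between calls to the robot, and variables do not carry over. Pictures are saved under pics/ and viewed, at most 14 in all, crops included, and the job is handed in when it is done.

Besides the shell and the picture viewer there is one more tool, called after "Emit:" as name(argument=value, ...) on one line, values as JSON. step_arm: Moves the arm, as the interface text tells. Shift numbers are shares of 25 cm and turn numbers shares of 90 degrees, none past 1 either way. Its arguments: {"type":"object","properties":{"plan":{"type":"array","items":{"type":"object","properties":{"xyz":{"type":"array","items":{"type":"number","minimum":-1,"maximum":1}},"rot":{"type":"array","items":{"type":"number","minimum":-1,"maximum":1}},"jaw":{"type":"number"}}}},"newtons":{"type":"number"}},"required":["plan"]}

```bash
mkdir -p pics
cat > h.py <<'E'
import numpy as np, cv2
from scipy.spatial.transform import Rotation as R
from workcell import ctrl
def K(m):
    f=240/np.tan(np.radians(m["vertical_fov"])/2); return np.array([[f,0,m["cx"]],[0,f,m["cy"]],[0,0,1]])
def ray(m,p):
    A=R.from_rotvec(m["rvec"]).as_matrix(); c=-A.T@np.array(m["tvec"])
    d=A.T@np.linalg.inv(K(m))@np.array([p[0],p[1],1.]); return c,d
def onz(m,p,z):
    c,d=ray(m,p); return c+d*(z-c[2])/d[2]
def proj(m,P):
    return cv2.projectPoints(np.array(P,float).reshape(-1,1,3),np.array(m["rvec"],float),np.array(m["tvec"],float),K(m),None)[0].reshape(-1,2)
def tri(obs):
    A=np.zeros((3,3));b=np.zeros(3)
    for m,p in obs:
        c,d=ray(m,p); d=d/np.linalg.norm(d); P=np.eye(3)-np.outer(d,d); A+=P;b+=P@c
    return np.linalg.solve(A,b)
def snap(n,f):
    m=ctrl.camera_model(n); im=ctrl.capture(n); cv2.imwrite("pics/"+f,im[:,:,::-1]); return m,im
def go(target,rot=None):
    """shift/turn in tool axes+units from present tool pose"""
    s=ctrl.read_state(); q=s["tool_rot"]; A=R.from_quat([q[1],q[2],q[3],q[0]])
    v=A.inv().apply(np.array(target)-s["tool_pos"])/0.25
    r=None if rot is None else (A.inv()*rot).as_rotvec()/(np.pi/2)
    print("xyz",v.round(3),"rot",None if r is None else r.round(3))
E
python3 - <<'E'
from h import *
for n in("scene","top","wrist"):
    m,im=snap(n,n+"0.png"); print(n,m)
s=ctrl.read_state(); print(s, ctrl.hold_point_z)
E
```

```text
scene {'vertical_fov': 57.695943881759796, 'cx': 317.8879401267227, 'cy': 236.1391800503918, 'rvec': array([ 2.43953303, -0.96814043,  0.27644778]), 'tvec': array([-0.3924506 ,  0.3969358 ,  0.88463143])}
top {'vertical_fov': 44.08411330436517, 'cx': 319.7740130912171, 'cy': 246.02733545374858, 'rvec': array([ 2.12059644, -2.12253269,  0.18028141]), 'tvec': array([0.02643166, 0.56129878, 1.5050451 ])}
wrist {'vertical_fov': 58.828952962682244, 'cx': 316.1111757307534, 'cy': 237.76870891381182, 'rvec': array([-2.4140024 ,  1.62464701,  0.22525746]), 'tvec': array([-0.64867964, -0.0372616 ,  0.38015072])}
{'time_s': 0.15, 'joints': array([ 1.14199311,  0.46820407, -0.01158618,  1.60338577,  0.00600209,
        1.07138403, -0.05630355]), 'joint_velocities': array([ 3.72700016e-04, -3.44186718e-03, -1.12809061e-03, -1.43667950e-03,
       -1.12604118e-04,  1.35594374e-03,  3.29777326e-05]), 'effort': array([ 1.58291573e-04, -5.32793713e+01,  2.11998553e-02, -2.51551938e+01,
        1.14454320e-02,  5.55428036e-03,  3.77288472e-05]), 'tool_pos': array([ 0.24437583, -0.60186939,  0.2305491 ]), 'tool_rot': array([-6.48049582e-04,  9.81459805e-01,  1.91666894e-01, -1.83762592e-04]), 'force': array([-0.10304035, -0.01760488,  0.39081458]), 'moment': array([-0.03610164, -0.03252304,  0.00465364]), 'finger_force': 0.0, 'width': 0.08487028213682457} 0.0187
```

View pics/scene0.png

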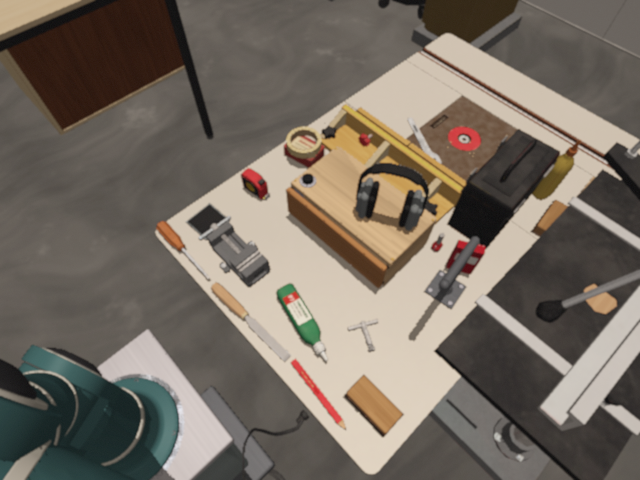

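View pics/top0.png

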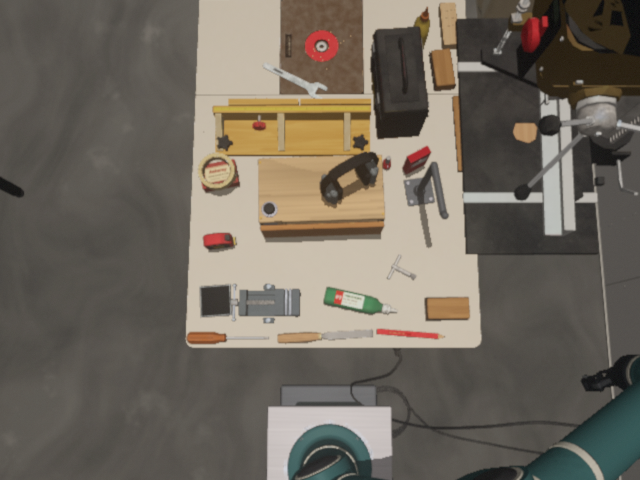

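The scene view shows the chest in the middle, ear defenders on its top, tape measure at (255,183), bottle (300,320), chuck key (365,333) and sanding block (373,404). In the top view the mat is at (215,300), the button at (269,209) and the hanger post at about (420,190). Enlarging both for pixel work.

Run:
```python
from h import *
t=cv2.imread("pics/top0.png")[140:350,190:480]; cv2.imwrite("pics/topc.png",cv2.resize(t,(783,567),interpolation=cv2.INTER_CUBIC))
t=cv2.imread("pics/scene0.png")[140:440,150:500]; cv2.imwrite("pics/scenec.png",cv2.resize(t,(700,600),interpolation=cv2.INTER_CUBIC))
```

```text
(no output)
```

View pics/topc.png

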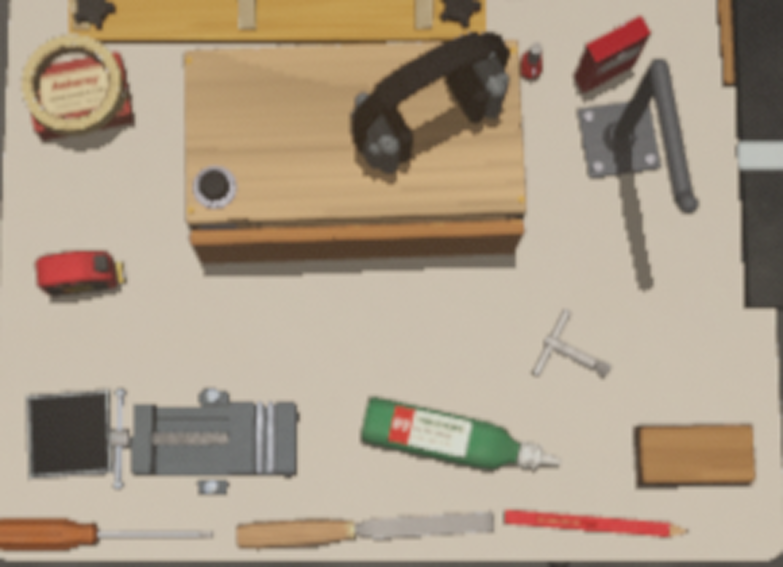

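View pics/scenec.png

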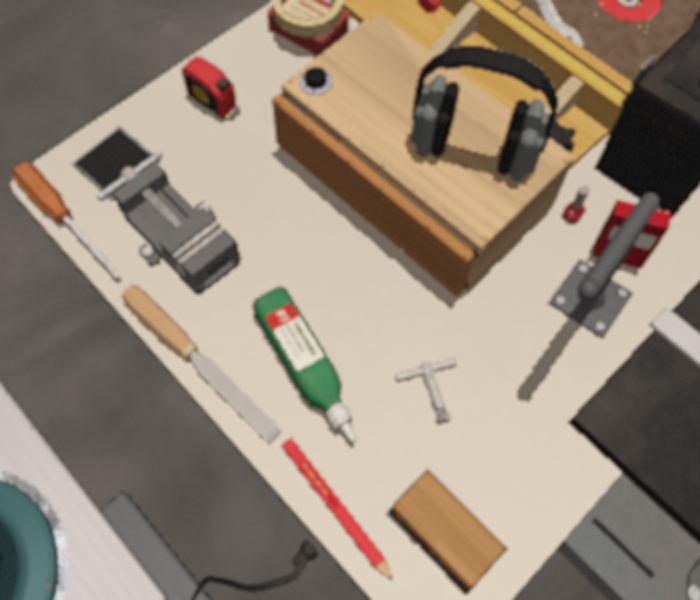

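The enlarged views give corner pixels for the chest, button, hanger plate, mat, bottle, key, block and tape (e.g. in the top crop: button (213,187), mat corners (27,397)-(109,472), bottle tip (558,462); in the scene crop: button (317,76), bottle tip (352,443)). Now positions.

```bash
cat > m.py <<'E'
from h import *
T=ctrl.camera_model("top");S=ctrl.camera_model("scene")
tp=lambda p:((p[0]+.5)/2.7-.5+190,(p[1]+.5)/2.7-.5+140)
sp=lambda p:((p[0]+.5)/2-.5+150,(p[1]+.5)/2-.5+140)
E
python3 - <<'E'
from m import *
np.set_printoptions(precision=3,suppress=True)
for n,a,b in [("FL",(186,222),(276,97)),("FR",(525,214),(482,243)),("BR",(519,42),(568,168)),("button",(213,185),(317,74)),
 ("blk1",(640,427),(428,472)),("blk2",(752,425),(505,548)),("blk3",(755,484),(468,588)),("blk4",(639,484),(391,510)),
 ("keyA",(566,312),(455,363)),("keyB",(536,374),(397,379)),("keyS",(606,370),(443,418)),
 ("tip",(558,462),(352,443)),("mat",(69,435),(117,162)),("plate?",(577,107),(578,262)),("plate2",(650,100),(632,293)),("plate3",(660,170),(603,334)),("plate4",(588,178),(550,302)),
 ("armtip",(688,205),(588,287)),("armtop",(658,65),(650,200)),("footA",(370,397),(285,290)),("footB",(362,440),(255,302)),("cr",(430,62),(487,57))]:
    print(n,tri([(T,tp(a)),(S,sp(b))]))
for n,a,z in [("foot1",(370,397),.02),("foot2",(362,440),.02),("tip",(558,462),.02)]+[("mat",p,.003) for p in[(27,397),(106,391),(109,472),(33,477)]]:
    print(n,onz(T,tp(a),z))
print(proj(T,[0,0,0]),[ -R.from_rotvec(c["rvec"]).as_matrix().T@c["tvec"] for c in(T,S)])
E
```

```text
FL [0.615 0.186 0.083]
FR [ 0.62  -0.139  0.126]
BR [ 0.795 -0.136  0.09 ]
button [0.647 0.153 0.129]
blk1 [ 0.43  -0.257  0.012]
blk2 [ 0.43  -0.364  0.022]
blk3 [ 0.373 -0.363  0.029]
blk4 [ 0.375 -0.256  0.001]
keyA [ 0.548 -0.191 -0.009]
keyB [ 0.485 -0.158 -0.006]
keyS [ 0.487 -0.227  0.003]
tip [ 0.396 -0.177 -0.001]
mat [ 0.425  0.307 -0.007]
plate? [ 0.762 -0.207 -0.014]
plate2 [ 0.764 -0.279  0.006]
plate3 [ 0.69  -0.287  0.015]
plate4 [ 0.687 -0.217 -0.005]
armtip [ 0.598 -0.266  0.245]
armtop [ 0.729 -0.247  0.227]
footA [0.46  0.007 0.012]
footB [0.418 0.014 0.027]
cr [ 0.712 -0.042  0.28 ]
foot1 [0.458 0.008 0.02 ]
foot2 [0.415 0.016 0.02 ]
tip [ 0.394 -0.175  0.02 ]
mat [0.46  0.348 0.003]
mat [0.466 0.27  0.003]
mat [0.386 0.265 0.003]
mat [0.381 0.34  0.003]
[[330.184 467.097]] [array([0.281, 0.008, 1.582]), array([ 0.201, -0.352,  0.964])]
```

```bash
cat >> h.py <<'E'
import json,os
D=R.from_matrix(np.diag([1.,-1,-1]))  # tool x = world x, pointing down
def yaw(deg,base=D): return R.from_euler('z',deg,degrees=True)*base
def measured():
    s=ctrl.read_state(); q=s["tool_rot"]; return np.array(s["tool_pos"]),R.from_quat([q[1],q[2],q[3],q[0]])
def plan(wps,fresh=False):
    """wps: (pos, Rotation) world; prints numbers per call, tracks the commanded pose"""
    if fresh or not os.path.exists("cmd.json"): p,A=measured()
    else:
        c=json.load(open("cmd.json")); p,A=np.array(c[0]),R.from_quat(c[1])
    for P,Q in wps:
        v=(A.inv().apply(np.array(P)-p)/.25).round(3); r=((A.inv()*Q).as_rotvec()/(np.pi/2)).round(3)
        print("xyz",v.tolist(),"rot",r.tolist(),"" if abs(v).max()<=1 and np.linalg.norm(v)<=1 and np.linalg.norm(r)<=.477 else "TOO FAR n=%.2f r=%.2f"%(np.linalg.norm(v),np.linalg.norm(r)))
        p=p+A.apply(v*.25); A=A*R.from_rotvec(r*np.pi/2)
    json.dump([p.tolist(),A.as_quat().tolist()],open("cmd.json","w"))
def say():
    s=ctrl.read_state(); c=json.load(open("cmd.json")); p,A=measured()
    print("t",round(s["time_s"],2),"pos",p.round(4),"err",(p-c[0]).round(4),"rotvec err deg",np.degrees((A*R.from_quat(c[1]).inv()).as_rotvec()).round(2),"F",np.round(s["force"],1),"w",round(s["width"],4),"ff",round(s["finger_force"],1),"j",np.round(s["joints"],2))
E
python3 - <<'E'
from h import *
m=ctrl.camera_model("wrist"); A=R.from_rotvec(m["rvec"]); p,Q=measured()
print("cam in tool",Q.inv().apply(-A.inv().apply(m["tvec"])-p), (Q.inv()*A.inv()).as_matrix().round(2))
plan([((.36,-.40,.32),D),((.43,-.20,.36),D)])
E
```

```text
cam in tool [ 6.58794906e-02  5.16746629e-05 -1.43917844e-01] [[-0.   -0.96 -0.27]
 [ 1.    0.   -0.  ]
 [ 0.   -0.27  0.96]]
xyz [0.732, -0.575, -0.357] rot [-0.001, 0.0, 0.246] 
xyz [0.28, -0.8, -0.16] rot [0.0, 0.0, -0.0]
```

Emit:
step_arm(plan=[{"xyz":[0.732,-0.575,-0.357],"rot":[0,0,0.246],"jaw":0},{"xyz":[0.732,-0.575,-0.357],"rot":[0,0,0.246],"jaw":0},{"xyz":[0.732,-0.575,-0.357],"rot":[0,0,0.246],"jaw":0},{"xyz":[0.732,-0.575,-0.357],"rot":[0,0,0.246],"jaw":0},{"xyz":[0.732,-0.575,-0.357],"rot":[0,0,0.246],"jaw":0}], newtons=60)

```text
time_s: 0.65
tool_pos: [0.3607, -0.3982, 0.3211]
tool_rot: [-0.0, 1.0, -0.0, -0.0]
force: [-0.2, -0.6, 0.3]
width: 0.0125
finger_force: 0.0
```

Emit:
step_arm(plan=[{"xyz":[0.28,-0.8,-0.16],"rot":[0,0,0],"jaw":0},{"xyz":[0.28,-0.8,-0.16],"rot":[0,0,0],"jaw":0},{"xyz":[0.28,-0.8,-0.16],"rot":[0,0,0],"jaw":0},{"xyz":[0.28,-0.8,-0.16],"rot":[0,0,0],"jaw":0},{"xyz":[0.28,-0.8,-0.16],"rot":[0,0,0],"jaw":0}])

```text
time_s: 1.15
tool_pos: [0.432, -0.1947, 0.3617]
tool_rot: [-0.0, 1.0, 0.004, 0.001]
force: [0.7, -1.3, 0.4]
width: 0.0004
finger_force: 0.0
```

Run:
```python
from h import *
say(); m,im=snap("wrist","w1.png"); json.dump({k:np.array(v).tolist() for k,v in m.items()},open("w1.json","w"))
```

```text
t 1.15 pos [ 0.432  -0.1947  0.3617] err [0.002  0.0052 0.0018] rotvec err deg [ 0.05 -0.14  0.45] F [ 0.7 -1.3  0.4] w 0.0004 ff 0.0 j [ 0.56  0.06 -0.21  1.84  0.01  1.24 -1.22]
```

View pics/w1.png

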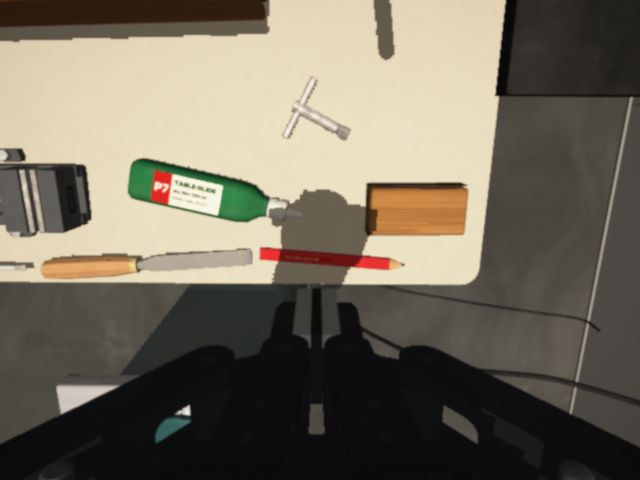

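The wrist view shows the block's top corners at (369,184)-(467,235), the key's cross ends at (314,79) and (286,136) with stem end (346,134), and the bottle from foot (131,180) to tip (300,213).

Run:
```python
from m import *
np.set_printoptions(precision=4,suppress=True)
W=json.load(open("w1.json"))
for n,a,b,z in [("blk1",(640,427),(369,184),.034),("blk2",(752,425),(466,184),.034),("blk3",(755,484),(467,235),.034),("blk4",(643,484),(369,235),.034),("keyA",(566,312),(314,79),.007),("keyB",(536,374),(286,136),.007),("keyS",(606,370),(347,134),.007),("tip",(558,462),(301,213),.02),("foot1",(370,397),(135,159),.02),("foot2",(362,440),(130,203),.02)]:
    print(n,"tri",tri([(T,tp(a)),(W,b)]),"top",onz(T,tp(a),z)[:2],"wrist",onz(W,b,z)[:2])
f=[onz(T,tp(p),.12) for p in [(184,52),(186,221),(525,214),(519,42)]]; print(np.array(f))
print("btn",onz(T,tp((213,185)),.135))
p0=np.array([.647,.153]);
plan([((.52,-.02,.36),D),((.645,.153,.25),D),((.645,.153,.145),D)],fresh=False)
```

```text
blk1 tri [ 0.4279 -0.2553  0.0197] top [ 0.4266 -0.2528] wrist [ 0.4299 -0.2536]
blk2 tri [ 0.4294 -0.3631  0.0269] top [ 0.4284 -0.3607] wrist [ 0.4307 -0.3613]
blk3 tri [ 0.3727 -0.3629  0.0399] top [ 0.3718 -0.361 ] wrist [ 0.3721 -0.3684]
blk4 tri [ 0.3717 -0.2548  0.0348] top [ 0.3719 -0.2539] wrist [ 0.3713 -0.256 ]
keyA tri [ 0.5448 -0.1906 -0.0097] top [ 0.5438 -0.1875] wrist [ 0.5416 -0.1917]
keyB tri [ 0.4813 -0.1584 -0.0005] top [ 0.4817 -0.1563] wrist [ 0.4802 -0.1601]
keyS tri [ 0.4841 -0.2273  0.0102] top [ 0.4856 -0.2256] wrist [ 0.4829 -0.2296]
tip tri [ 0.3935 -0.1761  0.017 ] top [ 0.394  -0.1746] wrist [ 0.3935 -0.1775]
foot1 tri [0.4558 0.0074 0.0262] top [0.4575 0.0079] wrist [0.4543 0.0095]
foot2 tri [0.4107 0.0137 0.04  ] top [0.4155 0.0158] wrist [0.4039 0.0206]
[[ 0.7774  0.1849  0.12  ]
 [ 0.612   0.1799  0.12  ]
 [ 0.6179 -0.1374  0.12  ]
 [ 0.7861 -0.1349  0.12  ]]
btn [0.6428 0.1536 0.135 ]
xyz [0.359, -0.72, -0.001] rot [0.0, 0.0, -0.0] 
xyz [0.5, -0.693, 0.44] rot [0.0, 0.0, -0.0] 
xyz [0.0, 0.0, 0.42] rot [0.0, 0.0, -0.0]
```

Emit:
step_arm(plan=[{"xyz":[0.359,-0.72,0],"rot":[0,0,0],"jaw":0},{"xyz":[0.359,-0.72,0],"rot":[0,0,0],"jaw":0},{"xyz":[0.359,-0.72,0],"rot":[0,0,0],"jaw":0},{"xyz":[0.359,-0.72,0],"rot":[0,0,0],"jaw":0},{"xyz":[0.359,-0.72,0],"rot":[0,0,0],"jaw":0}])

```text
time_s: 1.7
tool_pos: [0.5215, -0.0139, 0.36]
tool_rot: [-0.002, 1.0, 0.005, 0.0]
force: [-0.4, 0.9, -0.8]
width: 0.0003
finger_force: 0.0
```

Emit:
step_arm(plan=[{"xyz":[0.5,-0.693,0.44],"rot":[0,0,0],"jaw":0},{"xyz":[0.5,-0.693,0.44],"rot":[0,0,0],"jaw":0},{"xyz":[0.5,-0.693,0.44],"rot":[0,0,0],"jaw":0},{"xyz":[0.5,-0.693,0.44],"rot":[0,0,0],"jaw":0},{"xyz":[0.5,-0.693,0.44],"rot":[0,0,0],"jaw":0}])

```text
time_s: 2.2
tool_pos: [0.6459, 0.1532, 0.248]
tool_rot: [0.0, 1.0, -0.0, -0.001]
force: [-1.0, -0.6, 0.2]
width: -0.0001
finger_force: 0.0
```

Emit:
step_arm(plan=[{"xyz":[0,0,0.15],"rot":[0,0,0],"jaw":0},{"xyz":[0,0,0.3],"rot":[0,0,0],"jaw":0},{"xyz":[0,0,0.42],"rot":[0,0,0],"jaw":0},{"xyz":[0,0,0.42],"rot":[0,0,0],"jaw":0},{"xyz":[0,0,0.42],"rot":[0,0,0],"jaw":0}])

```text
time_s: 2.7
tool_pos: [0.6454, 0.1517, 0.1454]
tool_rot: [0.0, 1.0, -0.001, -0.0]
force: [0.3, -0.2, 0.7]
width: -0.0003
finger_force: 0.0
```

Emit:
step_arm(plan=[{"xyz":[0,0,0.02],"rot":[0,0,0],"jaw":0},{"xyz":[0,0,0.04],"rot":[0,0,0],"jaw":0},{"xyz":[0,0,0.06],"rot":[0,0,0],"jaw":0},{"xyz":[0,0,0.08],"rot":[0,0,0],"jaw":0},{"xyz":[0,0,0.08],"rot":[0,0,0],"jaw":0}])

```text
time_s: 3.2
tool_pos: [0.6458, 0.1528, 0.1256]
tool_rot: [-0.0, 1.0, -0.0, 0.001]
force: [2.5, -0.1, 2.8]
width: -0.0001
finger_force: 1.6
```

Emit:
step_arm(plan=[{"xyz":[0,0,-0.2],"rot":[0,0,0],"jaw":0},{"xyz":[0,0,-0.4],"rot":[0,0,0],"jaw":0},{"xyz":[-0.1,0,-0.6],"rot":[0,0,0],"jaw":0.5},{"xyz":[-0.3,0,-0.8],"rot":[0,0,0],"jaw":1},{"xyz":[-0.5,0,-0.84],"rot":[0,0,0],"jaw":1}])

```text
time_s: 3.7
tool_pos: [0.5427, 0.1533, 0.3288]
tool_rot: [-0.001, 1.0, -0.001, 0.002]
force: [0.5, -0.1, 0.5]
width: 0.0434
finger_force: 0.0
```

Run:
```python
from h import *
json.dump([[.645-.125,.153,.125+.21],D.as_quat().tolist()],open("cmd.json","w"))
say(); m,im=snap("wrist","w2.png"); json.dump({k:np.array(v).tolist() for k,v in m.items()},open("w2.json","w"))
m,im=snap("top","t2.png")
```

```text
t 3.7 pos [0.5427 0.1533 0.3288] err [ 0.0227  0.0003 -0.0062] rotvec err deg [ 0.08 -0.21 -0.09] F [ 0.5 -0.1  0.5] w 0.0434 ff 0.0 j [ 0.05  0.28 -0.47  1.68  0.13  1.21 -2.02]
```

View pics/w2.png

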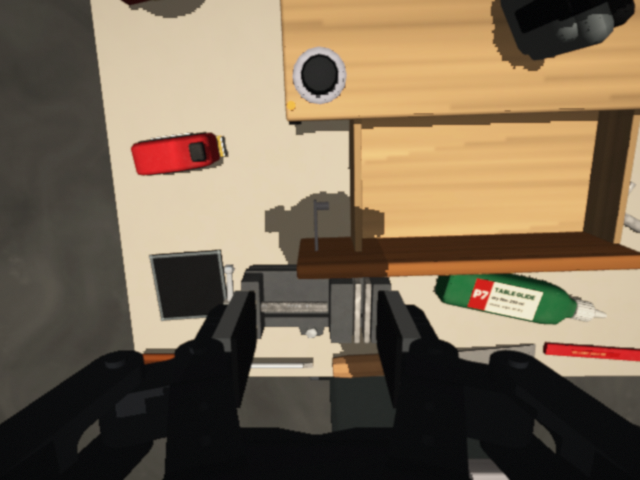

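The drawer sprang out. The tape's top face is at (132–222, 132–175), the mat's corners are (150,255),(221,249),(229,311),(163,320), and the drawer front's top outer edge runs from (300,275) rightwards, with the left inner wall at column 362.

Run:
```python
from m import *
np.set_printoptions(precision=4,suppress=True)
W=json.load(open("w2.json"))
q=lambda n,p,z:print(n,onz(W,p,z)[:2])
for p in[(132,142),(215,132),(222,160),(135,175)]: q("tape",p,.068)
print("tape tri",tri([(T,tp((38,258))),(W,(132,142))]),tri([(T,tp((112,250))),(W,(215,132))]))
for p in[(150,255),(221,249),(229,311),(163,320)]: q("mat",p,.003)
q("front outL",(300,277),.111);q("front out R",(630,262),.111);q("front in",(302,240),.111);q("front in R",(600,233),.111)
q("wallL",(362,140),.074);q("wallR",(598,115),.074); q("wallRfloor",(586,235),.024)
q("btn",(320,73),.135);q("chestFL",(288,121),.12);q("chestF",(600,110),.12)
q("vise",(243,266),.06)
```

```text
tape [0.5896 0.3245]
tape [0.5985 0.2467]
tape [0.573  0.2418]
tape [0.559  0.3252]
tape tri [0.5895 0.3308 0.055 ] [0.5991 0.2571 0.042 ]
mat [0.4587 0.3461]
mat [0.4659 0.2634]
mat [0.3881 0.2585]
mat [0.3763 0.3391]
front outL [0.4721 0.1679]
front out R [ 0.4861 -0.1274]
front in [0.5069 0.1658]
front in R [ 0.513  -0.0959]
wallL [0.5914 0.1113]
wallR [ 0.613  -0.1003]
wallRfloor [ 0.4878 -0.1407]
btn [0.6426 0.1501]
chestFL [0.6082 0.1756]
chestF [ 0.6162 -0.0721]
vise [0.465  0.2285]
```

Run:
```python
from h import *
plan([((.56,.22,.30),yaw(42)),((.58,.29,.22),yaw(82)),((.58,.29,.12),yaw(96.6)),((.58,.29,.03),yaw(96.6)),((.58,.29,.03),yaw(96.6)),((.58,.29,.16),yaw(96.6))])
```

```text
xyz [0.16, -0.268, 0.14] rot [0.0, 0.0, -0.467] 
xyz [0.247, -0.154, 0.32] rot [0.0, 0.0, -0.444] 
xyz [0.0, -0.0, 0.4] rot [0.0, 0.0, -0.162] 
xyz [0.0, -0.0, 0.36] rot [0.0, 0.0, -0.0] 
xyz [0.0, -0.0, -0.0] rot [0.0, 0.0, -0.0] 
xyz [0.0, -0.0, -0.52] rot [0.0, 0.0, -0.0]
```

Emit:
step_arm(plan=[{"xyz":[0.16,-0.268,0.14],"rot":[0,0,-0.467],"jaw":1},{"xyz":[0.16,-0.268,0.14],"rot":[0,0,-0.467],"jaw":1},{"xyz":[0.16,-0.268,0.14],"rot":[0,0,-0.467],"jaw":1},{"xyz":[0.16,-0.268,0.14],"rot":[0,0,-0.467],"jaw":1},{"xyz":[0.16,-0.268,0.14],"rot":[0,0,-0.467],"jaw":1}])

```text
time_s: 4.3
tool_pos: [0.582, 0.22, 0.2898]
tool_rot: [-0.0, 0.932, 0.361, -0.001]
force: [0.5, 0.4, -0.2]
width: 0.0851
finger_force: 0.0
```

Emit:
step_arm(plan=[{"xyz":[0.247,-0.154,0.32],"rot":[0,0,-0.444],"jaw":1},{"xyz":[0.247,-0.154,0.32],"rot":[0,0,-0.444],"jaw":1},{"xyz":[0.247,-0.154,0.32],"rot":[0,0,-0.444],"jaw":1},{"xyz":[0.247,-0.154,0.32],"rot":[0,0,-0.444],"jaw":1},{"xyz":[0.247,-0.154,0.32],"rot":[0,0,-0.444],"jaw":1}])

```text
time_s: 4.8
tool_pos: [0.6018, 0.29, 0.2091]
tool_rot: [-0.001, 0.753, 0.658, -0.001]
force: [0.5, -0.4, 1.0]
width: 0.0853
finger_force: 0.0
```

Emit:
step_arm(plan=[{"xyz":[0,0,0.1],"rot":[0,0,-0.08],"jaw":1},{"xyz":[0,0,0.25],"rot":[0,0,-0.162],"jaw":1},{"xyz":[0,0,0.4],"rot":[0,0,-0.162],"jaw":1},{"xyz":[0,0,0.4],"rot":[0,0,-0.162],"jaw":1},{"xyz":[0,0,0.4],"rot":[0,0,-0.162],"jaw":1}])

```text
time_s: 5.3
tool_pos: [0.6022, 0.2899, 0.1107]
tool_rot: [-0.001, 0.666, 0.746, -0.001]
force: [0.3, 0.4, 1.2]
width: 0.0851
finger_force: 0.0
```

Emit:
step_arm(plan=[{"xyz":[0,0,0.12],"rot":[0,0,0],"jaw":1},{"xyz":[0,0,0.24],"rot":[0,0,0],"jaw":1},{"xyz":[0,0,0.36],"rot":[0,0,0],"jaw":1},{"xyz":[0,0,0.36],"rot":[0,0,0],"jaw":1},{"xyz":[0,0,0.36],"rot":[0,0,0],"jaw":1}])

```text
time_s: 5.8
tool_pos: [0.6036, 0.2909, 0.0233]
tool_rot: [0.0, 0.666, 0.746, 0.001]
force: [-0.1, 0.6, 0.4]
width: 0.0853
finger_force: 0.0
```

Emit:
step_arm(plan=[{"xyz":[0,0,0],"rot":[0,0,0],"jaw":0},{"xyz":[0,0,0],"rot":[0,0,0],"jaw":0},{"xyz":[0,0,0],"rot":[0,0,0],"jaw":0},{"xyz":[0,0,0],"rot":[0,0,0],"jaw":0},{"xyz":[0,0,0],"rot":[0,0,0],"jaw":0}])

```text
time_s: 6.3
tool_pos: [0.6011, 0.2909, 0.0252]
tool_rot: [-0.0, 0.666, 0.746, -0.001]
force: [-10.5, -4.5, 23.7]
width: 0.0451
finger_force: 52.7
```

Emit:
step_arm(plan=[{"xyz":[0,0,0],"rot":[0,0,0],"jaw":0},{"xyz":[0,0,-0.1],"rot":[0,0,0],"jaw":0},{"xyz":[0,0,-0.3],"rot":[0,0,0],"jaw":0},{"xyz":[0,0,-0.52],"rot":[0,0,0],"jaw":0},{"xyz":[0,0,-0.52],"rot":[0,0,0],"jaw":0}])

```text
time_s: 6.8
tool_pos: [0.6059, 0.2926, 0.1592]
tool_rot: [0.002, 0.666, 0.746, 0.006]
force: [0.2, 0.7, -1.2]
width: 0.0298
finger_force: 66.1
```

Run:
```python
from h import *
say()
plan([((.57,.20,.19),yaw(54)),((.553,.066,.17),yaw(14)),((.553,.066,.17),yaw(1.7)),((.553,.066,.0565),yaw(1.7)),((.553,.066,.17),yaw(1.7))])
```

```text
t 6.8 pos [0.6059 0.2926 0.1592] err [ 0.0258  0.0026 -0.0008] rotvec err deg [ 0.34 -0.66 -0.05] F [ 0.2  0.7 -1.2] w 0.0298 ff 66.1 j [-0.    0.71 -0.74  1.57  0.53  1.06 -0.78]
xyz [-0.353, -0.081, -0.12] rot [0.0, 0.0, 0.473] 
xyz [-0.474, 0.26, 0.08] rot [0.0, 0.0, 0.444] 
xyz [0.0, -0.0, -0.0] rot [0.0, 0.0, 0.137] 
xyz [-0.0, -0.0, 0.454] rot [0.0, 0.0, 0.0] 
xyz [-0.0, -0.0, -0.454] rot [0.0, 0.0, 0.0]
```

Run:
```python
from h import *
m,im=snap("wrist","w3.png"); m,t=snap("scene","s3.png")
a=im[130:480,130:510]; b=cv2.resize(t[80:300,170:390],(350,350)); cv2.imwrite("pics/c3.png",np.hstack([a,b])[:,:,::-1])
```

```text
(no output)
```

View pics/c3.png

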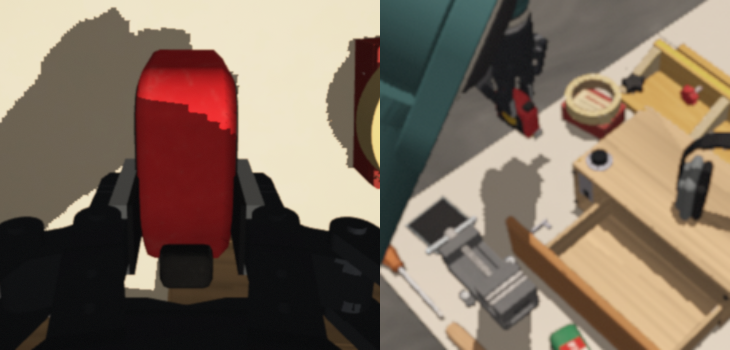

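The tape hangs squarely between the pads (red block centred at about (187,150) in the crop), clear of the bench.

Run:
```python
from h import *
plan([((.585,.22,.21),yaw(56)),((.556,.10,.20),yaw(18)),((.553,.066,.19),yaw(1.7)),((.553,.066,.0535),yaw(1.7))],fresh=True)
```

```text
xyz [-0.27, -0.105, -0.227] rot [0.003, -0.001, 0.45] 
xyz [-0.463, 0.172, 0.04] rot [-0.001, -0.0, 0.422] 
xyz [-0.053, 0.126, 0.04] rot [0.0, -0.0, 0.181] 
xyz [-0.001, -0.001, 0.546] rot [0.0, -0.0, 0.0]
```

Emit:
step_arm(plan=[{"xyz":[-0.05,-0.02,-0.12],"rot":[0,0,0.09],"jaw":0},{"xyz":[-0.12,-0.05,-0.2],"rot":[0,0,0.18],"jaw":0},{"xyz":[-0.27,-0.105,-0.227],"rot":[0.003,-0.001,0.27],"jaw":0},{"xyz":[-0.27,-0.105,-0.227],"rot":[0.003,-0.001,0.36],"jaw":0},{"xyz":[-0.27,-0.105,-0.227],"rot":[0.003,-0.001,0.45],"jaw":0}])

```text
time_s: 7.4
tool_pos: [0.5837, 0.2168, 0.2059]
tool_rot: [-0.001, 0.885, 0.466, -0.004]
force: [-0.1, 0.8, -3.0]
width: 0.0295
finger_force: 66.0
```

Emit:
step_arm(plan=[{"xyz":[-0.463,0.172,0.04],"rot":[0,0,0.422],"jaw":0},{"xyz":[-0.463,0.172,0.04],"rot":[0,0,0.422],"jaw":0},{"xyz":[-0.463,0.172,0.04],"rot":[0,0,0.422],"jaw":0},{"xyz":[-0.463,0.172,0.04],"rot":[0,0,0.422],"jaw":0},{"xyz":[-0.463,0.172,0.04],"rot":[0,0,0.422],"jaw":0}])

```text
time_s: 7.9
tool_pos: [0.5538, 0.0974, 0.196]
tool_rot: [0.0, 0.988, 0.153, -0.004]
force: [0.1, 0.8, -2.3]
width: 0.0294
finger_force: 66.0
```

Emit:
step_arm(plan=[{"xyz":[-0.053,0.126,0.04],"rot":[0,0,0.181],"jaw":0},{"xyz":[-0.053,0.126,0.04],"rot":[0,0,0.181],"jaw":0},{"xyz":[-0.053,0.126,0.04],"rot":[0,0,0.181],"jaw":0},{"xyz":[-0.053,0.126,0.04],"rot":[0,0,0.181],"jaw":0},{"xyz":[-0.053,0.126,0.04],"rot":[0,0,0.181],"jaw":0}])

```text
time_s: 8.4
tool_pos: [0.5519, 0.0666, 0.1876]
tool_rot: [-0.0, 1.0, 0.017, -0.003]
force: [-0.3, -0.3, -1.9]
width: 0.0297
finger_force: 65.9
```

Run:
```python
from h import *
say()
m,im=snap("wrist","w4.png"); json.dump({k:np.array(v).tolist() for k,v in m.items()},open("w4.json","w"))
print(proj(m,[[.493,.113,.024],[.493,-.131,.024],[.62,.113,.024],[.553,.066,.024],[.493,.113,.074],[.48,.18,.111],[.485,-.138,.111]]).round())
```

```text
t 8.4 pos [0.5519 0.0666 0.1876] err [-0.001   0.0005  0.134 ] rotvec err deg [0.03 0.35 0.23] F [-0.3 -0.3 -1.9] w 0.0297 ff 65.9 j [ 0.16  0.41 -0.43  1.85  0.2   0.93 -1.89]
[[253. 283.]
 [567. 294.]
 [252. 112.]
 [317. 209.]
 [242. 312.]
 [117. 356.]
 [660. 366.]]
```

View pics/w4.png

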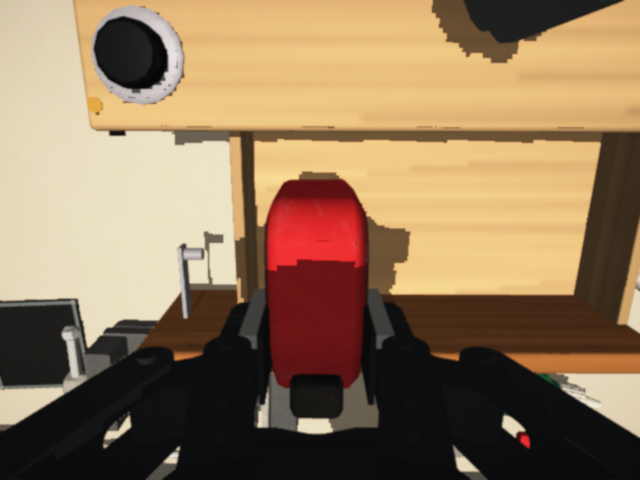

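The tape is over the drawer's left part; the left wall's foot is at column 255 and the front board's foot at row 294, both as predicted. Lowering.

Emit:
step_arm(plan=[{"xyz":[0,0,0.15],"rot":[0,0,0],"jaw":0},{"xyz":[0,0,0.3],"rot":[0,0,0],"jaw":0},{"xyz":[0,0,0.42],"rot":[0,0,0],"jaw":0},{"xyz":[0,0,0.5],"rot":[0,0,0],"jaw":0},{"xyz":[0,0,0.546],"rot":[0,0,0],"jaw":0}])

```text
time_s: 8.95
tool_pos: [0.5657, 0.0663, 0.0637]
tool_rot: [0.001, 1.0, 0.016, 0.011]
force: [-2.9, -13.1, 127.9]
width: 0.0298
finger_force: 92.5
```

Emit:
step_arm(plan=[{"xyz":[0,0,0],"rot":[0,0,0],"jaw":0},{"xyz":[0,0,0],"rot":[0,0,0],"jaw":0.6},{"xyz":[0,0,0],"rot":[0,0,0],"jaw":0.6},{"xyz":[0,0,0],"rot":[0,0,0],"jaw":0.6},{"xyz":[0,0,0],"rot":[0,0,0],"jaw":0.6}])

```text
time_s: 9.45
tool_pos: [0.5509, 0.0659, 0.0508]
tool_rot: [0.0, 1.0, 0.016, -0.003]
force: [-0.5, -0.3, -0.0]
width: 0.0509
finger_force: 0.0
```

Emit:
step_arm(plan=[{"xyz":[0,0,-0.15],"rot":[0,0,0],"jaw":0.6},{"xyz":[0,0,-0.35],"rot":[0,0,0],"jaw":0.6},{"xyz":[0,0,-0.55],"rot":[0,0,0],"jaw":0.6},{"xyz":[0,0,-0.6],"rot":[0,0,0],"jaw":1},{"xyz":[0,0,-0.6],"rot":[0,0,0],"jaw":1}])

```text
time_s: 9.95
tool_pos: [0.5534, 0.066, 0.2033]
tool_rot: [0.0, 1.0, 0.015, -0.0]
force: [0.3, 0.4, 0.4]
width: 0.078
finger_force: 0.0
```

Run:
```python
from h import *
m,im=snap("top","t5.png"); a=cv2.imread("pics/top0.png")
print([cv2.absdiff(a,im[:,:,::-1])[y0:y1,x0:x1].mean().round(2) for x0,y0,x1,y1 in[(420,290,475,325),(380,250,425,285),(320,285,400,320)]])
d=cv2.resize(im[140:350,190:480,::-1],(783,567),interpolation=cv2.INTER_CUBIC); cv2.imwrite("pics/t5c.png",d)
# key: stem axis
cr=np.array([.513,-.1742]);st=np.array([.4845,-.2275])
print("stem dir",(st-cr),np.degrees(np.arctan2(*(st-cr)[::-1])))
plan([((.50,-.07,.22),yaw(40)),((.45,-.2,.22),yaw(80)),((.401,-.309,.15),yaw(90)),((.401,-.309,.012),yaw(90))],fresh=True)
```

```text
[np.float64(7.1), np.float64(12.67), np.float64(47.4)]
stem dir [-0.0285 -0.0533] -118.13382545983026
xyz [-0.225, 0.536, -0.074] rot [-0.001, 0.003, -0.425] 
xyz [-0.488, 0.269, 0.0] rot [0.0, 0.0, -0.444] 
xyz [-0.463, -0.117, 0.28] rot [0.0, 0.0, -0.111] 
xyz [0.0, 0.0, 0.552] rot [0.0, 0.0, -0.0]
```

View pics/t5c.png

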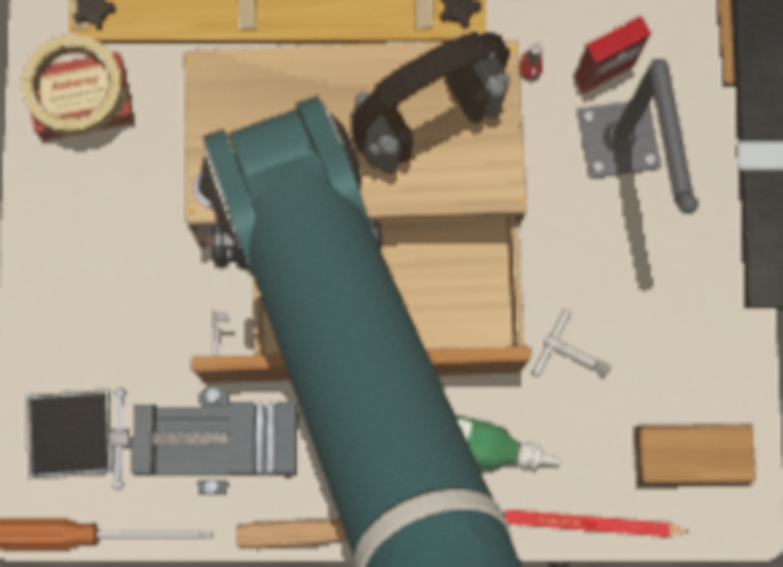

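The top view shows the drawer out, the key at (572,345) and block at (697,455) in the crop unmoved. The wrist reading reached 128 N during that lowering, so I'll make contact moves much finer from here. Next the block.

Emit:
step_arm(plan=[{"xyz":[-0.225,0.536,-0.074],"rot":[0,0,-0.425],"jaw":1},{"xyz":[-0.225,0.536,-0.074],"rot":[0,0,-0.425],"jaw":1},{"xyz":[-0.225,0.536,-0.074],"rot":[0,0,-0.425],"jaw":1},{"xyz":[-0.225,0.536,-0.074],"rot":[0,0,-0.425],"jaw":1},{"xyz":[-0.225,0.536,-0.074],"rot":[0,0,-0.425],"jaw":1}])

```text
time_s: 10.5
tool_pos: [0.4979, -0.0728, 0.2177]
tool_rot: [-0.002, 0.94, 0.342, -0.005]
force: [-0.2, 1.0, 0.3]
width: 0.0857
finger_force: 0.0
```

Emit:
step_arm(plan=[{"xyz":[-0.488,0.269,0],"rot":[0,0,-0.444],"jaw":1},{"xyz":[-0.488,0.269,0],"rot":[0,0,-0.444],"jaw":1},{"xyz":[-0.488,0.269,0],"rot":[0,0,-0.444],"jaw":1},{"xyz":[-0.488,0.269,0],"rot":[0,0,-0.444],"jaw":1},{"xyz":[-0.488,0.269,0],"rot":[0,0,-0.444],"jaw":1}])

```text
time_s: 11.0
tool_pos: [0.4474, -0.2019, 0.2177]
tool_rot: [-0.004, 0.767, 0.642, -0.003]
force: [-0.7, 0.2, -0.3]
width: 0.0854
finger_force: 0.0
```

Emit:
step_arm(plan=[{"xyz":[-0.463,-0.117,0.28],"rot":[0,0,-0.111],"jaw":1},{"xyz":[-0.463,-0.117,0.28],"rot":[0,0,-0.111],"jaw":1},{"xyz":[-0.463,-0.117,0.28],"rot":[0,0,-0.111],"jaw":1},{"xyz":[-0.463,-0.117,0.28],"rot":[0,0,-0.111],"jaw":1},{"xyz":[-0.463,-0.117,0.28],"rot":[0,0,-0.111],"jaw":1}])

```text
time_s: 11.5
tool_pos: [0.3986, -0.3078, 0.1483]
tool_rot: [-0.004, 0.709, 0.705, -0.002]
force: [1.4, 1.0, 0.1]
width: 0.0854
finger_force: 0.0
```

Run:
```python
from h import *
say()
m,im=snap("wrist","w6.png"); json.dump({k:np.array(v).tolist() for k,v in m.items()},open("w6.json","w"))
m,im=snap("top","t6.png"); m,s=snap("scene","s6.png")
a=cv2.resize(im[210:300,260:400],(467,300),interpolation=cv2.INTER_CUBIC)
w=cv2.imread("pics/w6.png")[:,:,::-1]; w=cv2.resize(w,(400,300))
b=cv2.resize(s[150:300,250:450],(400,300),interpolation=cv2.INTER_CUBIC)
out=np.zeros((600,800,3),np.uint8); out[:300,:400]=w; out[:300,400:]=b; out[300:,:467]=a; cv2.imwrite("pics/c6.png",out[:,:,::-1])
```

```text
t 11.5 pos [ 0.3986 -0.3078  0.1483] err [-0.0023  0.0012  0.1362] rotvec err deg [ 0.24  0.49 -0.33] F [1.4 1.  0.1] w 0.0854 ff 0.0 j [ 1.03  0.4  -0.53  1.99  0.27  0.83  0.34]
```

View pics/c6.png

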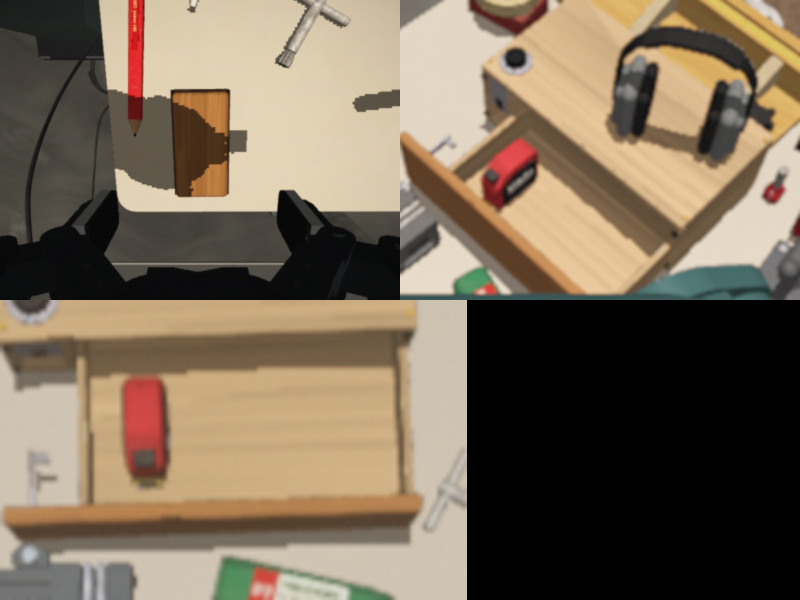

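The tape stands upright in the drawer; the block (172–229 in the wrist crop) is centred between the open fingers (100–295). Descending on it.

Emit:
step_arm(plan=[{"xyz":[0,0,0.15],"rot":[0,0,0],"jaw":1},{"xyz":[0,0,0.3],"rot":[0,0,0],"jaw":1},{"xyz":[0,0,0.45],"rot":[0,0,0],"jaw":1},{"xyz":[0,0,0.54],"rot":[0,0,0],"jaw":1},{"xyz":[0,0,0.55],"rot":[0,0,0],"jaw":1}], newtons=40)

```text
time_s: 12.15
tool_pos: [0.3988, -0.3063, 0.0113]
tool_rot: [-0.004, 0.708, 0.706, -0.002]
force: [0.0, -0.1, 0.1]
width: 0.0852
finger_force: 0.0
```

Emit:
step_arm(plan=[{"xyz":[0,0,0],"rot":[0,0,0],"jaw":0},{"xyz":[0,0,0],"rot":[0,0,0],"jaw":0},{"xyz":[0,0,0],"rot":[0,0,0],"jaw":0},{"xyz":[0,0,0],"rot":[0,0,0],"jaw":0},{"xyz":[0,0,0],"rot":[0,0,0],"jaw":0}])

```text
time_s: 12.65
tool_pos: [0.401, -0.3092, 0.0152]
tool_rot: [0.0, 0.709, 0.705, -0.002]
force: [2.0, 0.9, 7.3]
width: 0.0574
finger_force: 43.9
```

Emit:
step_arm(plan=[{"xyz":[0,0,-0.05],"rot":[0,0,0],"jaw":0},{"xyz":[0,0,-0.15],"rot":[0,0,0],"jaw":0},{"xyz":[0,0,-0.3],"rot":[0,0,0],"jaw":0},{"xyz":[0,0,-0.48],"rot":[0,0,0],"jaw":0},{"xyz":[0,0,-0.64],"rot":[0,0,0],"jaw":0}])

```text
time_s: 13.15
tool_pos: [0.4001, -0.3085, 0.1762]
tool_rot: [-0.001, 0.709, 0.705, -0.002]
force: [1.2, -1.2, -1.8]
width: 0.0573
finger_force: 43.0
```

Run:
```python
from h import *
say()
plan([((.44,-.20,.21),yaw(50)),((.50,-.10,.21),yaw(14)),((.554,-.075,.20),yaw(1.7)),((.554,-.075,.08),yaw(1.7))],fresh=True)
```

```text
t 13.15 pos [ 0.4001 -0.3085  0.1762] err [-0.0008  0.0005  0.1641] rotvec err deg [-0.04  0.25 -0.25] F [ 1.2 -1.2 -1.8] w 0.0573 ff 43.0 j [ 1.06  0.36 -0.56  1.97  0.25  0.88  0.36]
xyz [0.435, 0.157, -0.136] rot [-0.002, 0.002, 0.441] 
xyz [0.46, -0.073, -0.0] rot [-0.0, -0.0, 0.4] 
xyz [0.234, -0.045, 0.04] rot [-0.0, 0.0, 0.137] 
xyz [0.0, 0.0, 0.48] rot [-0.0, 0.0, -0.0]
```

Emit:
step_arm(plan=[{"xyz":[0.435,0.157,-0.136],"rot":[0,0,0.441],"jaw":0},{"xyz":[0.435,0.157,-0.136],"rot":[0,0,0.441],"jaw":0},{"xyz":[0.435,0.157,-0.136],"rot":[0,0,0.441],"jaw":0},{"xyz":[0.435,0.157,-0.136],"rot":[0,0,0.441],"jaw":0},{"xyz":[0.435,0.157,-0.136],"rot":[0,0,0.441],"jaw":0}])

```text
time_s: 13.65
tool_pos: [0.4404, -0.1991, 0.2086]
tool_rot: [-0.0, 0.907, 0.421, -0.002]
force: [-1.0, -0.6, -0.2]
width: 0.0574
finger_force: 43.0
```

Emit:
step_arm(plan=[{"xyz":[0.46,-0.073,0],"rot":[0,0,0.4],"jaw":0},{"xyz":[0.46,-0.073,0],"rot":[0,0,0.4],"jaw":0},{"xyz":[0.46,-0.073,0],"rot":[0,0,0.4],"jaw":0},{"xyz":[0.46,-0.073,0],"rot":[0,0,0.4],"jaw":0},{"xyz":[0.46,-0.073,0],"rot":[0,0,0.4],"jaw":0}])

```text
time_s: 14.15
tool_pos: [0.5002, -0.0988, 0.2077]
tool_rot: [-0.0, 0.993, 0.121, -0.002]
force: [-0.5, -0.4, -1.3]
width: 0.057
finger_force: 43.0
```

Emit:
step_arm(plan=[{"xyz":[0.234,-0.045,0.04],"rot":[0,0,0.137],"jaw":0},{"xyz":[0.234,-0.045,0.04],"rot":[0,0,0.137],"jaw":0},{"xyz":[0.234,-0.045,0.04],"rot":[0,0,0.137],"jaw":0},{"xyz":[0.234,-0.045,0.04],"rot":[0,0,0.137],"jaw":0},{"xyz":[0.234,-0.045,0.04],"rot":[0,0,0.137],"jaw":0}])

```text
time_s: 14.65
tool_pos: [0.5532, -0.0759, 0.197]
tool_rot: [0.0, 1.0, 0.015, -0.003]
force: [-0.0, -0.1, -1.3]
width: 0.0571
finger_force: 43.0
```

Run:
```python
from h import *
say()
m,im=snap("wrist","w7.png"); json.dump({k:np.array(v).tolist() for k,v in m.items()},open("w7.json","w"))
m,t=snap("top","t7.png"); t=cv2.resize(t[200:300,250:430],(540,300))
out=np.zeros((600,800,3),np.uint8); out[:300,:400]=cv2.resize(im,(400,300)); out[300:,:540]=t; cv2.imwrite("pics/c7.png",out[:,:,::-1])
```

```text
t 14.65 pos [ 0.5532 -0.0759  0.197 ] err [-0.0007 -0.001   0.117 ] rotvec err deg [-0.1   0.28 -0.  ] F [-0.  -0.1 -1.3] w 0.0571 ff 43.0 j [ 0.39  0.39 -0.39  1.84  0.18  0.95 -1.62]
```

View pics/c7.png

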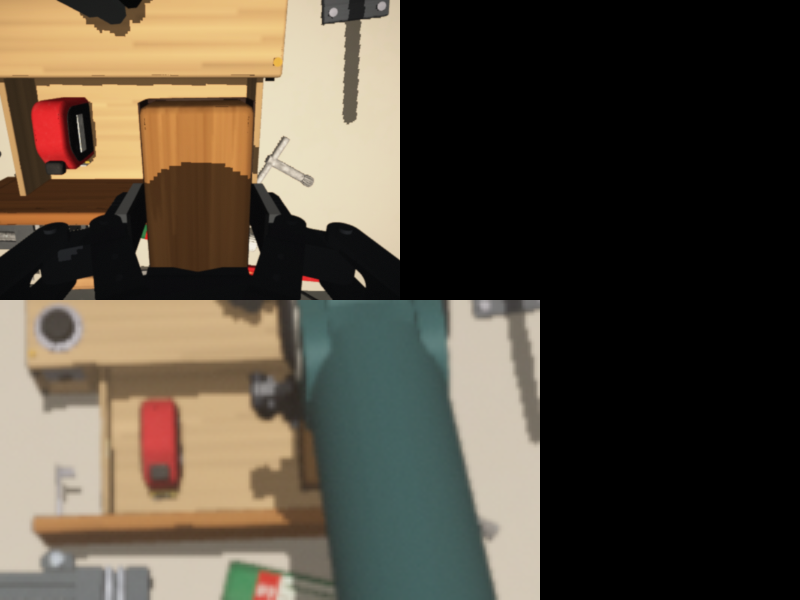

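The block is held square over the drawer's right part; its far edge is at row 165 and the drawer's right wall top at about column 405 of the full picture. Checking clearances numerically.

Run:
```python
from h import *
W=json.load(open("w7.json"))
for n,p,z in[("blk far L",(228,165),.216),("blk far R",(403,160),.216),("wallR top inner?",(402,200),.074),("wallR2",(415,150),.074),("wall outer",(420,150),.074),("chest FR",(447,122),.12),("keyA",(458,222),.007),("keyB",(418,280),.007),("keyS",(500,294),.007),("tapeFL",(55,165),.092),("tape inner wall bottom",(60,300),.024)]: print(n,onz(W,p,z)[:2].round(4))
```

```text
blk far L [ 0.6058 -0.0493]
blk far R [ 0.6087 -0.0999]
wallR top inner? [ 0.5708 -0.1305]
wallR2 [ 0.6022 -0.1358]
wall outer [ 0.6023 -0.1389]
chest FR [ 0.6194 -0.14  ]
keyA [ 0.5419 -0.1912]
keyB [ 0.491  -0.1637]
keyS [ 0.4804 -0.2343]
tapeFL [0.5887 0.0759]
tape inner wall bottom [0.4718 0.1278]
```

Emit:
step_arm(plan=[{"xyz":[0.028,-0.012,0],"rot":[0,0,0],"jaw":0},{"xyz":[0.028,-0.012,0.12],"rot":[0,0,0],"jaw":0},{"xyz":[0.028,-0.012,0.24],"rot":[0,0,0],"jaw":0},{"xyz":[0.028,-0.012,0.34],"rot":[0,0,0],"jaw":0},{"xyz":[0.028,-0.012,0.34],"rot":[0,0,0],"jaw":0}])

```text
time_s: 15.25
tool_pos: [0.5583, -0.0718, 0.1085]
tool_rot: [-0.0, 1.0, 0.015, -0.006]
force: [-0.9, 0.2, -0.2]
width: 0.0569
finger_force: 43.0
```

Emit:
step_arm(plan=[{"xyz":[0,0,0.05],"rot":[0,0,0],"jaw":0},{"xyz":[0,0,0.1],"rot":[0,0,0],"jaw":0},{"xyz":[0,0,0.15],"rot":[0,0,0],"jaw":0},{"xyz":[0,0,0.19],"rot":[0,0,0],"jaw":0},{"xyz":[0,0,0.19],"rot":[0,0,0],"jaw":0}])

```text
time_s: 15.75
tool_pos: [0.5593, -0.0719, 0.0625]
tool_rot: [0.0, 1.0, 0.015, -0.004]
force: [0.3, -0.3, -0.6]
width: 0.0569
finger_force: 43.1
```

Emit:
step_arm(plan=[{"xyz":[0,0,0.03],"rot":[0,0,0],"jaw":0},{"xyz":[0,0,0.05],"rot":[0,0,0],"jaw":0},{"xyz":[0,0,0.07],"rot":[0,0,0],"jaw":0},{"xyz":[0,0,0.08],"rot":[0,0,0],"jaw":0},{"xyz":[0,0,0.08],"rot":[0,0,0],"jaw":0}])

```text
time_s: 16.25
tool_pos: [0.5601, -0.0719, 0.0437]
tool_rot: [0.0, 1.0, 0.015, -0.003]
force: [0.2, 0.5, -0.6]
width: 0.0571
finger_force: 43.1
```

Emit:
step_arm(plan=[{"xyz":[0,0,0.005],"rot":[0,0,0],"jaw":0},{"xyz":[0,0,0.01],"rot":[0,0,0],"jaw":0},{"xyz":[0,0,0.015],"rot":[0,0,0],"jaw":0},{"xyz":[0,0,0.018],"rot":[0,0,0],"jaw":0},{"xyz":[0,0,0.018],"rot":[0,0,0],"jaw":0}])

```text
time_s: 16.75
tool_pos: [0.5603, -0.072, 0.0395]
tool_rot: [0.0, 1.0, 0.015, -0.002]
force: [-0.2, -0.0, -1.1]
width: 0.0573
finger_force: 43.1
```

Emit:
step_arm(plan=[{"xyz":[0,0,0],"rot":[0,0,0],"jaw":0.82},{"xyz":[0,0,0],"rot":[0,0,0],"jaw":0.82},{"xyz":[0,0,0],"rot":[0,0,0],"jaw":0.82},{"xyz":[0,0,0],"rot":[0,0,0],"jaw":0.82},{"xyz":[0,0,0],"rot":[0,0,0],"jaw":0.82}])

```text
time_s: 17.25
tool_pos: [0.5604, -0.072, 0.0396]
tool_rot: [0.0, 1.0, 0.015, -0.002]
force: [0.1, 1.0, -0.2]
width: 0.0698
finger_force: 0.0
```

Emit:
step_arm(plan=[{"xyz":[0,0,-0.08],"rot":[0,0,0],"jaw":0.82},{"xyz":[0,0,-0.2],"rot":[0,0,0],"jaw":0.82},{"xyz":[0,0,-0.35],"rot":[0,0,0],"jaw":0.82},{"xyz":[0,0,-0.5],"rot":[0,0,0],"jaw":0.82},{"xyz":[0,0,-0.68],"rot":[0,0,0],"jaw":0.6}])

```text
time_s: 17.75
tool_pos: [0.5602, -0.0718, 0.2102]
tool_rot: [-0.0, 1.0, 0.015, -0.003]
force: [0.1, -0.2, -0.1]
width: 0.0572
finger_force: 0.0
```

Run:
```python
from m import *
say()
# key: fuse all measurements
A=np.mean([[.5438,-.1875],[.5416,-.1917],[.5419,-.1912]],0);B=np.mean([[.4817,-.1563],[.4802,-.1601],[.491,-.1637]],0);Sx=np.mean([[.4856,-.2256],[.4829,-.2296],[.4804,-.2343]],0)
c=(A+B)/2; y=c-Sx; y/=np.linalg.norm(y); print("yaw of key y",np.degrees(np.arctan2(y[1],y[0]))-90, "len",np.linalg.norm(c-Sx)); o=c-.0255*y; print("stem grip",o, Sx+y*.035)
x=(A-B)/np.linalg.norm(A-B); print("x dir",np.degrees(np.arctan2(x[1],x[0])))
```

```text
t 17.75 pos [ 0.5602 -0.0718  0.2102] err [0.0063 0.0031 0.1302] rotvec err deg [-0.05  0.38  0.01] F [ 0.1 -0.2 -0.1] w 0.0572 ff 0.0 j [ 0.39  0.39 -0.4   1.81  0.18  0.99 -1.63]
yaw of key y -29.041274332854755 len 0.06262365767024473
stem grip [ 0.50098796 -0.19737722] [ 0.49995705 -0.19923388]
x dir -27.374001822324736
```

Run:
```python
from h import *
plan([((.54,-.14,.24),yaw(30)),((.497,-.205,.20),yaw(62)),((.497,-.205,.10),yaw(62))],fresh=True)
```

```text
xyz [-0.09, 0.27, -0.119] rot [-0.001, 0.004, -0.314] 
xyz [-0.279, 0.14, 0.161] rot [-0.0, 0.0, -0.356] 
xyz [0.0, 0.0, 0.4] rot [-0.0, 0.0, 0.0]
```

Emit:
step_arm(plan=[{"xyz":[-0.09,0.27,-0.119],"rot":[0,0.004,-0.314],"jaw":1},{"xyz":[-0.09,0.27,-0.119],"rot":[0,0.004,-0.314],"jaw":1},{"xyz":[-0.09,0.27,-0.119],"rot":[0,0.004,-0.314],"jaw":1},{"xyz":[-0.09,0.27,-0.119],"rot":[0,0.004,-0.314],"jaw":1},{"xyz":[-0.09,0.27,-0.119],"rot":[0,0.004,-0.314],"jaw":1}])

```text
time_s: 18.25
tool_pos: [0.5406, -0.1404, 0.2396]
tool_rot: [-0.0, 0.966, 0.258, 0.001]
force: [-0.7, -0.6, -0.3]
width: 0.0856
finger_force: 0.0
```

Emit:
step_arm(plan=[{"xyz":[-0.279,0.14,0.161],"rot":[0,0,-0.356],"jaw":1},{"xyz":[-0.279,0.14,0.161],"rot":[0,0,-0.356],"jaw":1},{"xyz":[-0.279,0.14,0.161],"rot":[0,0,-0.356],"jaw":1},{"xyz":[-0.279,0.14,0.161],"rot":[0,0,-0.356],"jaw":1},{"xyz":[-0.279,0.14,0.161],"rot":[0,0,-0.356],"jaw":1}])

```text
time_s: 18.75
tool_pos: [0.4977, -0.2051, 0.1988]
tool_rot: [-0.001, 0.857, 0.515, 0.001]
force: [0.2, 0.3, 1.0]
width: 0.0857
finger_force: 0.0
```

Emit:
step_arm(plan=[{"xyz":[0,0,0.1],"rot":[0,0,0],"jaw":1},{"xyz":[0,0,0.25],"rot":[0,0,0],"jaw":1},{"xyz":[0,0,0.4],"rot":[0,0,0],"jaw":1},{"xyz":[0,0,0.4],"rot":[0,0,0],"jaw":1},{"xyz":[0,0,0.4],"rot":[0,0,0],"jaw":1}])

```text
time_s: 19.25
tool_pos: [0.4983, -0.2044, 0.0994]
tool_rot: [-0.001, 0.857, 0.515, 0.001]
force: [0.5, 0.0, 0.0]
width: 0.0856
finger_force: 0.0
```

Run:
```python
from h import *
say()
m,im=snap("wrist","w8.png"); json.dump({k:np.array(v).tolist() for k,v in m.items()},open("w8.json","w"))
P=lambda a,b:np.array([.501,-.198])+np.array([.88,-.475])*a+np.array([.475,.88])*b
k=[[*P(a,b),.007] for a,b in[(0,-.035),(.036,.028),(-.036,.028),(0,0)]]
uv=proj(m,k); print(uv.round())
o=im[:,:,::-1].copy()
for u in uv: cv2.circle(o,(int(u[0]),int(u[1])),5,(255,0,255),1)
m,t=snap("top","t8.png"); m,s=snap("scene","s8.png")
out=np.zeros((600,800,3),np.uint8); out[:300,:400]=cv2.resize(o,(400,300)); out[:300,400:]=cv2.resize(s[150:300,250:450],(400,300))[:,:,::-1]
out[300:]=cv2.resize(t[200:330,190:480],(800,300))[:,:,::-1]; cv2.imwrite("pics/c8.png",out)
```

```text
t 19.25 pos [ 0.4983 -0.2044  0.0994] err [ 0.0014  0.0007 -0.0005] rotvec err deg [ 0.1  -0.06 -0.06] F [0.5 0.  0. ] w 0.0856 ff 0.0 j [ 0.72  0.52 -0.5   1.95  0.35  0.76 -0.47]
[[317. 285.]
 [383. 179.]
 [253. 179.]
 [317. 228.]]
```

View pics/c8.png

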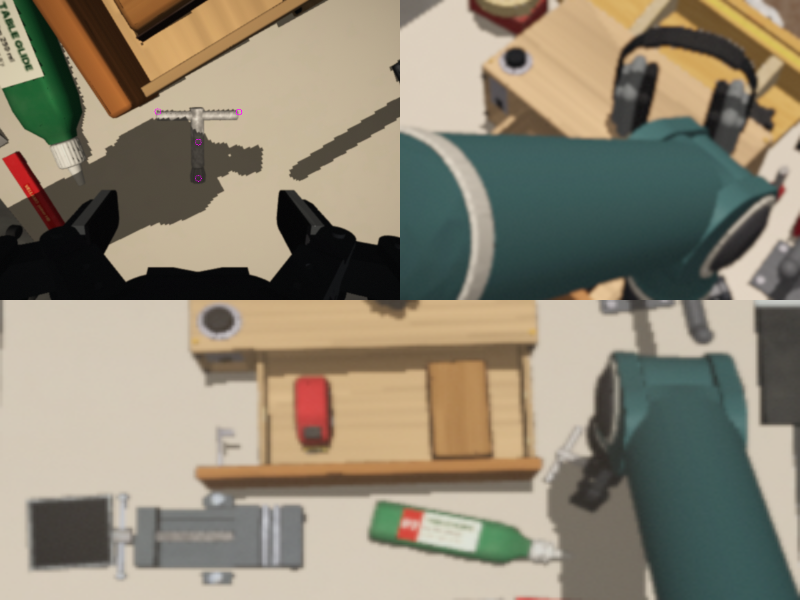

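The marks lie on the key (stem at (198,145), cross at row 113 in the crop), and tape and block stand in the drawer with room between them. Lowering to the key.

Emit:
step_arm(plan=[{"xyz":[0,0,0.15],"rot":[0,0,0],"jaw":1},{"xyz":[0,0,0.28],"rot":[0,0,0],"jaw":1},{"xyz":[0,0,0.35],"rot":[0,0,0],"jaw":0.6},{"xyz":[0,0,0.375],"rot":[0,0,0],"jaw":0.5},{"xyz":[0,0,0.384],"rot":[0,0,0],"jaw":0.4}])

```text
time_s: 19.9
tool_pos: [0.4989, -0.2051, 0.0038]
tool_rot: [0.0, 0.857, 0.515, 0.001]
force: [0.6, -0.3, -0.4]
width: 0.0437
finger_force: 0.0
```

Emit:
step_arm(plan=[{"xyz":[0,0,0],"rot":[0,0,0],"jaw":0.3},{"xyz":[0,0,0],"rot":[0,0,0],"jaw":0.1},{"xyz":[0,0,0],"rot":[0,0,0],"jaw":0},{"xyz":[0,0,0],"rot":[0,0,0],"jaw":0},{"xyz":[0,0,0],"rot":[0,0,0],"jaw":0}])

```text
time_s: 20.4
tool_pos: [0.4991, -0.2053, 0.0044]
tool_rot: [0.001, 0.857, 0.515, 0.001]
force: [-1.0, 0.3, 6.3]
width: 0.0097
finger_force: 39.1
```

Emit:
step_arm(plan=[{"xyz":[0,0,-0.1],"rot":[0,0,0],"jaw":0},{"xyz":[0,0,-0.25],"rot":[0,0,0],"jaw":0},{"xyz":[0,0,-0.4],"rot":[0,0,0],"jaw":0},{"xyz":[0,0,-0.6],"rot":[0,0,0],"jaw":0},{"xyz":[0,0,-0.76],"rot":[0,0,0],"jaw":0}])

```text
time_s: 20.9
tool_pos: [0.4981, -0.2051, 0.1958]
tool_rot: [0.001, 0.857, 0.515, 0.001]
force: [1.0, -0.7, -1.2]
width: 0.0099
finger_force: 39.2
```

Run:
```python
from h import *
say()
plan([((.53,-.12,.22),yaw(26)),((.55,-.02,.20),yaw(1.7)),((.55,-.001,.10),yaw(1.7))],fresh=True)
```

```text
t 20.9 pos [ 0.4981 -0.2051  0.1958] err [0.0012 0.     0.0959] rotvec err deg [ 0.02 -0.19  0.  ] F [ 1.  -0.7 -1.2] w 0.0099 ff 39.2 j [ 0.79  0.39 -0.57  1.88  0.26  0.94 -0.38]
xyz [0.361, -0.047, -0.096] rot [0.001, -0.001, 0.4] 
xyz [0.247, -0.324, 0.08] rot [-0.0, -0.0, 0.27] 
xyz [0.002, -0.076, 0.4] rot [-0.0, -0.0, 0.0]
```

Emit:
step_arm(plan=[{"xyz":[0.361,-0.047,-0.096],"rot":[0,0,0.4],"jaw":0},{"xyz":[0.361,-0.047,-0.096],"rot":[0,0,0.4],"jaw":0},{"xyz":[0.361,-0.047,-0.096],"rot":[0,0,0.4],"jaw":0},{"xyz":[0.361,-0.047,-0.096],"rot":[0,0,0.4],"jaw":0},{"xyz":[0.361,-0.047,-0.096],"rot":[0,0,0.4],"jaw":0}])

```text
time_s: 21.4
tool_pos: [0.5298, -0.1196, 0.2176]
tool_rot: [-0.0, 0.974, 0.224, 0.001]
force: [-0.3, 0.1, -0.6]
width: 0.0099
finger_force: 39.3
```

Emit:
step_arm(plan=[{"xyz":[0.247,-0.324,0.08],"rot":[0,0,0.27],"jaw":0},{"xyz":[0.247,-0.324,0.08],"rot":[0,0,0.27],"jaw":0},{"xyz":[0.247,-0.324,0.08],"rot":[0,0,0.27],"jaw":0},{"xyz":[0.247,-0.324,0.08],"rot":[0,0,0.27],"jaw":0},{"xyz":[0.247,-0.324,0.08],"rot":[0,0,0.27],"jaw":0}])

```text
time_s: 21.9
tool_pos: [0.5497, -0.0209, 0.1973]
tool_rot: [-0.0, 1.0, 0.017, 0.0]
force: [0.3, -0.7, -1.0]
width: 0.0098
finger_force: 39.2
```

Emit:
step_arm(plan=[{"xyz":[0.02,-0.076,0],"rot":[0,0,0],"jaw":0},{"xyz":[0.02,-0.076,0.15],"rot":[0,0,0],"jaw":0},{"xyz":[0.02,-0.076,0.3],"rot":[0,0,0],"jaw":0},{"xyz":[0.02,-0.076,0.42],"rot":[0,0,0],"jaw":0},{"xyz":[0.02,-0.076,0.42],"rot":[0,0,0],"jaw":0}])

```text
time_s: 22.4
tool_pos: [0.5513, -0.0034, 0.0888]
tool_rot: [-0.0, 1.0, 0.015, -0.003]
force: [-0.1, -0.3, 0.1]
width: 0.0097
finger_force: 39.3
```

Emit:
step_arm(plan=[{"xyz":[0,0,0.06],"rot":[0,0,0],"jaw":0},{"xyz":[0,0,0.12],"rot":[0,0,0],"jaw":0},{"xyz":[0,0,0.18],"rot":[0,0,0],"jaw":0},{"xyz":[0,0,0.22],"rot":[0,0,0],"jaw":0},{"xyz":[0,0,0.22],"rot":[0,0,0],"jaw":0}])

```text
time_s: 22.9
tool_pos: [0.5534, -0.0007, 0.0358]
tool_rot: [-0.001, 1.0, 0.015, -0.001]
force: [-0.4, 0.0, -0.9]
width: 0.0099
finger_force: 39.3
```

Emit:
step_arm(plan=[{"xyz":[0,0,0.008],"rot":[0,0,0],"jaw":0},{"xyz":[0,0,0.016],"rot":[0,0,0],"jaw":0},{"xyz":[0,0,0.022],"rot":[0,0,0],"jaw":0},{"xyz":[0,0,0.022],"rot":[0,0,0],"jaw":0},{"xyz":[0,0,0.022],"rot":[0,0,0],"jaw":0.35}])

```text
time_s: 23.4
tool_pos: [0.5547, -0.0007, 0.0322]
tool_rot: [-0.001, 1.0, 0.015, 0.001]
force: [0.3, -0.5, 1.2]
width: 0.0234
finger_force: 0.0
```

Emit:
step_arm(plan=[{"xyz":[0,0,0],"rot":[0,0,0],"jaw":0.35},{"xyz":[0,0,0],"rot":[0,0,0],"jaw":0.35},{"xyz":[0,0,0],"rot":[0,0,0],"jaw":0.35},{"xyz":[0,0,-0.12],"rot":[0,0,0],"jaw":0.35},{"xyz":[0,0,-0.3],"rot":[0,0,0],"jaw":0.35}])

```text
time_s: 23.9
tool_pos: [0.5523, -0.0008, 0.1054]
tool_rot: [-0.001, 1.0, 0.015, -0.002]
force: [-0.4, 0.5, -0.5]
width: 0.0298
finger_force: 0.0
```

Emit:
step_arm(plan=[{"xyz":[0,0,-0.18],"rot":[0,0,0],"jaw":0},{"xyz":[0,0,-0.36],"rot":[0,0,0],"jaw":0},{"xyz":[0,0,-0.45],"rot":[0,0,0],"jaw":0},{"xyz":[0,0,-0.45],"rot":[0,0,0],"jaw":0},{"xyz":[0,0,-0.45],"rot":[0,0,0],"jaw":0}])

```text
time_s: 24.4
tool_pos: [0.5541, -0.0011, 0.2194]
tool_rot: [-0.0, 1.0, 0.015, 0.001]
force: [-1.1, -0.8, -0.3]
width: 0.0
finger_force: 0.0
```

Run:
```python
from m import *
say()
print(onz(T,tp((383,175)),.14),onz(T,tp((383,148)),.2),onz(T,tp((488,85)),.2))
plan([((.50,.01,.22),yaw(42)),((.44,.045,.20),yaw(82)),((.44,.045,.07),yaw(91.7)),((.455,.045,.062),yaw(91.7))],fresh=True)
```

```text
t 24.4 pos [ 0.5541 -0.0011  0.2194] err [ 0.0041 -0.0002  0.1194] rotvec err deg [ 0.02 -0.06 -0.02] F [-1.1 -0.8 -0.3] w 0.0 ff 0.0 j [ 0.3   0.36 -0.44  1.83  0.18  0.99 -1.76]
[ 0.65070963 -0.00454     0.14      ] [ 0.66013089 -0.0040845   0.2       ] [ 0.71825505 -0.09850636  0.2       ]
xyz [-0.215, -0.051, -0.003] rot [-0.0, -0.001, -0.448] 
xyz [-0.085, -0.264, 0.08] rot [-0.0, -0.0, -0.444] 
xyz [0.0, -0.0, 0.52] rot [0.0, -0.0, -0.108] 
xyz [-0.001, 0.06, 0.032] rot [0.0, -0.0, -0.0]
```

Emit:
step_arm(plan=[{"xyz":[-0.215,-0.051,0],"rot":[0,0,-0.448],"jaw":0},{"xyz":[-0.215,-0.051,0],"rot":[0,0,-0.448],"jaw":0},{"xyz":[-0.215,-0.051,0],"rot":[0,0,-0.448],"jaw":0},{"xyz":[-0.215,-0.051,0],"rot":[0,0,-0.448],"jaw":0},{"xyz":[-0.215,-0.051,0],"rot":[0,0,-0.448],"jaw":0}])

```text
time_s: 24.9
tool_pos: [0.4989, 0.0101, 0.2175]
tool_rot: [-0.001, 0.933, 0.361, -0.001]
force: [0.1, 0.1, -0.5]
width: -0.0002
finger_force: 0.0
```

Emit:
step_arm(plan=[{"xyz":[-0.085,-0.264,0.08],"rot":[0,0,-0.444],"jaw":0},{"xyz":[-0.085,-0.264,0.08],"rot":[0,0,-0.444],"jaw":0},{"xyz":[-0.085,-0.264,0.08],"rot":[0,0,-0.444],"jaw":0},{"xyz":[-0.085,-0.264,0.08],"rot":[0,0,-0.444],"jaw":0},{"xyz":[-0.085,-0.264,0.08],"rot":[0,0,-0.444],"jaw":0}])

```text
time_s: 25.4
tool_pos: [0.4389, 0.045, 0.1977]
tool_rot: [-0.001, 0.753, 0.658, -0.0]
force: [0.7, 0.0, 0.2]
width: -0.0002
finger_force: 0.0
```

Emit:
step_arm(plan=[{"xyz":[0,0,0.12],"rot":[0,0,-0.108],"jaw":0},{"xyz":[0,0,0.26],"rot":[0,0,-0.108],"jaw":0},{"xyz":[0,0,0.4],"rot":[0,0,-0.108],"jaw":0},{"xyz":[0,0,0.54],"rot":[0,0,-0.108],"jaw":0},{"xyz":[0,0,0.54],"rot":[0,0,-0.108],"jaw":0}])

```text
time_s: 25.9
tool_pos: [0.4356, 0.0449, 0.0597]
tool_rot: [-0.004, 0.696, 0.718, -0.003]
force: [-0.1, 0.3, 0.0]
width: 0.0
finger_force: 0.0
```

Emit:
step_arm(plan=[{"xyz":[0,0.02,0],"rot":[0,0,0],"jaw":0},{"xyz":[0,0.04,0],"rot":[0,0,0],"jaw":0},{"xyz":[0,0.06,0],"rot":[0,0,0],"jaw":0},{"xyz":[0,0.08,0],"rot":[0,0,0],"jaw":0},{"xyz":[0,0.1,0],"rot":[0,0,0],"jaw":0}])

```text
time_s: 26.4
tool_pos: [0.4665, 0.0461, 0.0654]
tool_rot: [0.001, 0.697, 0.717, 0.002]
force: [-3.5, 1.2, 5.6]
width: -0.0001
finger_force: 0.0
```

Emit:
step_arm(plan=[{"xyz":[0,0.06,0],"rot":[0,0,0],"jaw":0},{"xyz":[0,0.12,0],"rot":[0,0,0],"jaw":0},{"xyz":[0,0.18,0],"rot":[0,0,0],"jaw":0},{"xyz":[0,0.24,0],"rot":[0,0,0],"jaw":0},{"xyz":[0,0.3,0],"rot":[0,0,0],"jaw":0}])

```text
time_s: 26.9
tool_pos: [0.5409, 0.048, 0.0652]
tool_rot: [0.0, 0.697, 0.717, 0.001]
force: [-5.8, 0.3, 6.4]
width: -0.0001
finger_force: 0.0
```

Emit:
step_arm(plan=[{"xyz":[0,0.02,0],"rot":[0,0,0],"jaw":0},{"xyz":[0,0.04,0],"rot":[0,0,0],"jaw":0},{"xyz":[0,0.06,0],"rot":[0,0,0],"jaw":0},{"xyz":[0,0.08,0],"rot":[0,0,0],"jaw":0},{"xyz":[0,0.1,0],"rot":[0,0,0],"jaw":0}])

```text
time_s: 27.4
tool_pos: [0.5654, 0.0487, 0.0654]
tool_rot: [0.0, 0.697, 0.717, 0.0]
force: [-5.1, -0.0, 6.8]
width: -0.0005
finger_force: 0.0
```

Emit:
step_arm(plan=[{"xyz":[0,0.012,0],"rot":[0,0,0],"jaw":0},{"xyz":[0,0.024,0],"rot":[0,0,0],"jaw":0},{"xyz":[0,0.036,0],"rot":[0,0,0],"jaw":0},{"xyz":[0,0.048,0],"rot":[0,0,0],"jaw":0},{"xyz":[0,0.048,0],"rot":[0,0,0],"jaw":0}])

```text
time_s: 27.9
tool_pos: [0.5739, 0.0494, 0.0659]
tool_rot: [-0.001, 0.696, 0.718, -0.002]
force: [-20.0, -0.9, 22.8]
width: -0.0001
finger_force: 8.4
```

Emit:
step_arm(plan=[{"xyz":[0,0.008,0],"rot":[0,0,0],"jaw":0},{"xyz":[0,0.016,0],"rot":[0,0,0],"jaw":0},{"xyz":[0,0.024,0],"rot":[0,0,0],"jaw":0},{"xyz":[0,0.024,0],"rot":[0,0,0],"jaw":0},{"xyz":[0,0.024,0],"rot":[0,0,0],"jaw":0}])

```text
time_s: 28.4
tool_pos: [0.5754, 0.0494, 0.0665]
tool_rot: [-0.003, 0.696, 0.718, -0.006]
force: [-36.1, -2.6, 38.5]
width: -0.0001
finger_force: 17.6
```

Emit:
step_arm(plan=[{"xyz":[0,-0.03,0],"rot":[0,0,0],"jaw":0},{"xyz":[0,-0.08,0],"rot":[0,0,0],"jaw":0},{"xyz":[0,-0.16,0],"rot":[0,0,0],"jaw":0},{"xyz":[0,-0.24,0],"rot":[0,0,0],"jaw":0},{"xyz":[0,-0.24,0],"rot":[0,0,0],"jaw":0}])

```text
time_s: 28.9
tool_pos: [0.5221, 0.0472, 0.0647]
tool_rot: [0.0, 0.696, 0.718, 0.0]
force: [0.4, 0.4, -0.8]
width: 0.0002
finger_force: 0.0
```

Run:
```python
from m import *
s=ctrl.read_state(); print(s["tool_pos"].round(4),s["force"].round(1))
m,t=snap("top","t9.png"); m,s=snap("scene","s9.png")
a=cv2.imread("pics/top0.png")[:,:,::-1]; a2=cv2.imread("pics/scene0.png")[:,:,::-1]; b2=cv2.imread("pics/s6.png")[:,:,::-1]
# front board colour column profile right part (x=375 px) top view: brown rows
d=lambda x,y:np.abs(x.astype(int)-y).mean().round(1)
for n,(x0,y0,x1,y1) in {"right drawer":(355,215,384,285)}.items(): print(n,"vs shut",d(t[y0:y1,x0:x1],a[y0:y1,x0:x1]),"vs out",d(t[y0:y1,x0:x1],cv2.imread("pics/t5.png")[y0:y1,x0:x1,::-1]))
for c in (360,375): print(c,"now",[tuple(int(v) for v in t[r,c]) for r in range(216,286,6)],"\n  shut",[tuple(int(v) for v in a[r,c]) for r in range(216,286,6)])
```

```text
[0.5221 0.0472 0.0647] [ 0.4  0.4 -0.8]
right drawer vs shut 25.9 vs out 41.4
360 now [(193, 163, 122), (151, 106, 66), (91, 66, 46), (99, 84, 68), (208, 197, 180), (210, 199, 183), (209, 199, 181), (210, 200, 183), (73, 83, 76), (62, 81, 78), (63, 85, 82), (65, 88, 86)] 
  shut [(185, 155, 114), (147, 107, 70), (87, 64, 45), (96, 81, 66), (199, 188, 171), (203, 191, 174), (202, 191, 174), (202, 191, 174), (202, 191, 174), (202, 192, 175), (202, 191, 175), (203, 192, 174)]
375 now [(194, 164, 124), (176, 127, 81), (87, 67, 48), (107, 94, 81), (207, 195, 179), (209, 199, 182), (210, 200, 182), (210, 199, 182), (210, 199, 182), (209, 199, 181), (203, 193, 177), (62, 78, 75)] 
  shut [(186, 156, 117), (167, 121, 76), (85, 65, 48), (103, 91, 77), (198, 188, 171), (201, 190, 173), (201, 191, 173), (202, 192, 174), (202, 192, 174), (202, 191, 174), (202, 191, 175), (202, 191, 174)]
```

Run:
```python
from m import *
for p in[(505,511),(503,524),(600,518),(600,530)]: print(onz(T,tp(p),.006)[:2].round(3))
W=json.load(open("w1.json")); print([onz(W,p,.006)[:2].round(3) for p in[(261,248),(261,258),(320,252),(330,263)]])
print([onz(W,p,.02)[:2].round(3) for p in[(140,158),(235,187),(222,219),(131,200),(250,190),(240,221)]])
Q0=yaw(77.2); Ry=lambda a:R.from_euler('y',a,degrees=True)
Q1=Q0*Ry(40); GP=np.array([.4087,-.1112,.029]); z=Q1.apply([0,0,1]); print("tool z",z.round(2))
tcp=GP+.0187*z
plan([((.45,.045,.15),yaw(91.7)),((.43,-.03,.25),Q0*Ry(10)),(tcp-.15*z+[0,0,.02],Q0*Ry(38)),(tcp-.08*z,Q1),(tcp-.08*z,Q1)],fresh=True)
print(tcp,(.08/.25))
```

```text
[ 0.347 -0.123]
[ 0.335 -0.121]
[ 0.341 -0.216]
[ 0.329 -0.215]
[array([ 0.346, -0.128]), array([ 0.333, -0.127]), array([ 0.342, -0.2  ]), array([ 0.328, -0.213])]
[array([0.455, 0.004]), array([ 0.423, -0.102]), array([ 0.386, -0.085]), array([0.407, 0.019]), array([ 0.42 , -0.119]), array([ 0.383, -0.106])]
tool z [ 0.14  0.63 -0.77]
xyz [-0.001, -0.299, -0.341] rot [0.002, -0.001, -0.0] 
xyz [-0.297, -0.088, -0.4] rot [-0.014, 0.111, 0.16] 
xyz [-0.733, -0.012, 0.278] rot [0.0, 0.311, 0.0] 
xyz [-0.04, 0.0, 0.343] rot [0.0, 0.022, 0.001] 
xyz [0.0, 0.0, -0.0] rot [0.0, -0.0, -0.0] 
[ 0.41136304 -0.09947858  0.01467497] 0.32
```

Emit:
step_arm(plan=[{"xyz":[0,-0.1,0],"rot":[0,0,0],"jaw":0},{"xyz":[0,-0.2,-0.1],"rot":[0,0,0],"jaw":0},{"xyz":[0,-0.299,-0.25],"rot":[0,0,0],"jaw":0.5},{"xyz":[0,-0.299,-0.341],"rot":[0,0,0],"jaw":0.85},{"xyz":[0,-0.299,-0.341],"rot":[0,0,0],"jaw":0.85}])

```text
time_s: 29.5
tool_pos: [0.4521, 0.0457, 0.1529]
tool_rot: [0.003, 0.697, 0.717, 0.004]
force: [0.4, 0.4, 1.0]
width: 0.0433
finger_force: 0.0
```

Emit:
step_arm(plan=[{"xyz":[-0.297,-0.088,-0.4],"rot":[-0.014,0.111,0.16],"jaw":0.85},{"xyz":[-0.297,-0.088,-0.4],"rot":[-0.014,0.111,0.16],"jaw":0.85},{"xyz":[-0.297,-0.088,-0.4],"rot":[-0.014,0.111,0.16],"jaw":0.85},{"xyz":[-0.297,-0.088,-0.4],"rot":[-0.014,0.111,0.16],"jaw":0.85},{"xyz":[-0.297,-0.088,-0.4],"rot":[-0.014,0.111,0.16],"jaw":0.85}])

```text
time_s: 30.0
tool_pos: [0.4295, -0.0303, 0.2494]
tool_rot: [-0.054, 0.779, 0.621, 0.07]
force: [-0.6, 0.1, 0.3]
width: 0.0726
finger_force: 0.0
```

Emit:
step_arm(plan=[{"xyz":[-0.733,-0.012,0.278],"rot":[0,0.311,0],"jaw":0.85},{"xyz":[-0.733,-0.012,0.278],"rot":[0,0.311,0],"jaw":0.85},{"xyz":[-0.733,-0.012,0.278],"rot":[0,0.311,0],"jaw":0.85},{"xyz":[-0.733,-0.012,0.278],"rot":[0,0.311,0],"jaw":0.85},{"xyz":[-0.733,-0.012,0.278],"rot":[0,0.311,0],"jaw":0.85}])

```text
time_s: 30.5
tool_pos: [0.3859, -0.197, 0.1415]
tool_rot: [-0.208, 0.741, 0.585, 0.257]
force: [0.2, 0.3, 0.3]
width: 0.0725
finger_force: 0.0
```

Emit:
step_arm(plan=[{"xyz":[-0.04,0,0.1],"rot":[0,0.022,0],"jaw":0.85},{"xyz":[-0.04,0,0.2],"rot":[0,0.022,0],"jaw":0.85},{"xyz":[-0.04,0,0.3],"rot":[0,0.022,0],"jaw":0.85},{"xyz":[-0.04,0,0.343],"rot":[0,0.022,0],"jaw":0.85},{"xyz":[-0.04,0,0.343],"rot":[0,0.022,0],"jaw":0.85}])

```text
time_s: 31.0
tool_pos: [0.3986, -0.146, 0.0743]
tool_rot: [-0.216, 0.732, 0.588, 0.268]
force: [-0.7, 0.1, -0.7]
width: 0.0724
finger_force: 0.0
```

Run:
```python
from h import *
say()
Q0=yaw(77.2); Ry=lambda a:R.from_euler('y',a,degrees=True)
Q1=Q0*Ry(40); GP=np.array([.407,-.1112,.029]); z=Q1.apply([0,0,1]); tcp=GP+.0187*z
plan([(tcp,Q1)],fresh=True)
```

```text
t 31.0 pos [ 0.3986 -0.146   0.0743] err [-0.0013  0.0036 -0.0017] rotvec err deg [0.27 0.02 0.38] F [-0.7  0.1 -0.7] w 0.0724 ff 0.0 j [ 1.24  0.71 -0.66  2.07 -0.3   0.81  0.66]
xyz [-0.008, 0.004, 0.306] rot [-0.003, -0.003, 0.002]
```

Emit:
step_arm(plan=[{"xyz":[0,0.004,0.08],"rot":[0,0,0],"jaw":0.85},{"xyz":[0,0.004,0.16],"rot":[0,0,0],"jaw":0.85},{"xyz":[-0.004,0.004,0.22],"rot":[0,0,0],"jaw":0.85},{"xyz":[-0.008,0.004,0.27],"rot":[0,0,0],"jaw":0.85},{"xyz":[-0.008,0.004,0.3],"rot":[0,0,0],"jaw":0.85}], newtons=50)

```text
time_s: 31.5
tool_pos: [0.4105, -0.1035, 0.0162]
tool_rot: [-0.214, 0.734, 0.587, 0.268]
force: [-0.0, -0.7, 0.3]
width: 0.0723
finger_force: 0.0
```

Emit:
step_arm(plan=[{"xyz":[0,0,0],"rot":[0,0,0],"jaw":0.6},{"xyz":[0,0,0],"rot":[0,0,0],"jaw":0.4},{"xyz":[0,0,0],"rot":[0,0,0],"jaw":0.3},{"xyz":[0,0,0],"rot":[0,0,0],"jaw":0.3},{"xyz":[0,0,0],"rot":[0,0,0],"jaw":0.3}])

```text
time_s: 32.0
tool_pos: [0.4104, -0.1044, 0.0168]
tool_rot: [-0.213, 0.734, 0.586, 0.268]
force: [0.2, -1.5, 4.1]
width: 0.0454
finger_force: 51.8
```

```bash
cat >> h.py <<'E'
Ry=lambda a:R.from_euler('y',a,degrees=True)
def bq(psi,a): return yaw(77.2+psi)*Ry(a)
def gp(P,Q): return (np.array(P)+.0187*Q.apply([0,0,1]),Q)
E
python3 - <<'E'
from h import *
h=np.array([.545,.839,0]); F=np.array([.423,.304,0])+.011*h
plan([gp((.408,-.116,.17),bq(0,40)),gp((.41,-.05,.29),bq(0,15)),gp((.415,.12,.30),bq(-5,-16)),gp((F[0],F[1]-.01,.30),bq(-15,-45)),gp((*F[:2],.26),bq(-20,-50)),gp((*F[:2],.155),bq(-20,-50))],fresh=True)
E
```

```text
xyz [0.358, 0.002, -0.425] rot [0.001, -0.001, 0.001] 
xyz [0.475, -0.051, -0.208] rot [-0.0, -0.277, -0.0] 
xyz [0.617, -0.133, 0.124] rot [0.0, -0.345, 0.056] 
xyz [0.652, -0.18, -0.207] rot [0.057, -0.321, 0.097] 
xyz [0.131, -0.023, 0.088] rot [0.041, -0.056, 0.037] 
xyz [0.322, -0.0, 0.27] rot [0.0, 0.0, 0.0]
```

Emit:
step_arm(plan=[{"xyz":[0.06,0,-0.07],"rot":[0,0,0],"jaw":0.3},{"xyz":[0.15,0,-0.178],"rot":[0,0,0],"jaw":0.3},{"xyz":[0.25,0,-0.297],"rot":[0,0,0],"jaw":0.3},{"xyz":[0.358,0,-0.425],"rot":[0,0,0],"jaw":0.3},{"xyz":[0.358,0,-0.425],"rot":[0,0,0],"jaw":0.3}])

```text
time_s: 32.5
tool_pos: [0.4118, -0.1049, 0.1586]
tool_rot: [-0.21, 0.734, 0.588, 0.268]
force: [0.8, 0.4, -2.3]
width: 0.0455
finger_force: 52.2
```

Emit:
step_arm(plan=[{"xyz":[0.475,-0.051,-0.208],"rot":[0,-0.07,0],"jaw":0.3},{"xyz":[0.475,-0.051,-0.208],"rot":[0,-0.14,0],"jaw":0.3},{"xyz":[0.475,-0.051,-0.208],"rot":[0,-0.21,0],"jaw":0.3},{"xyz":[0.475,-0.051,-0.208],"rot":[0,-0.277,0],"jaw":0.3},{"xyz":[0.475,-0.051,-0.208],"rot":[0,-0.277,0],"jaw":0.3}])

```text
time_s: 33.0
tool_pos: [0.4103, -0.0424, 0.2724]
tool_rot: [-0.08, 0.772, 0.622, 0.103]
force: [-0.5, 0.3, -2.7]
width: 0.0453
finger_force: 52.1
```

Emit:
step_arm(plan=[{"xyz":[0.617,-0.133,0.124],"rot":[0,-0.345,0.056],"jaw":0.3},{"xyz":[0.617,-0.133,0.124],"rot":[0,-0.345,0.056],"jaw":0.3},{"xyz":[0.617,-0.133,0.124],"rot":[0,-0.345,0.056],"jaw":0.3},{"xyz":[0.617,-0.133,0.124],"rot":[0,-0.345,0.056],"jaw":0.3},{"xyz":[0.617,-0.133,0.124],"rot":[0,-0.345,0.056],"jaw":0.3}])

```text
time_s: 33.5
tool_pos: [0.4103, 0.1045, 0.2791]
tool_rot: [0.054, 0.8, 0.59, -0.094]
force: [-0.5, -0.1, -2.2]
width: 0.0455
finger_force: 52.1
```

Emit:
step_arm(plan=[{"xyz":[0.652,-0.18,-0.207],"rot":[0.057,-0.321,0.097],"jaw":0.3},{"xyz":[0.652,-0.18,-0.207],"rot":[0.057,-0.321,0.097],"jaw":0.3},{"xyz":[0.652,-0.18,-0.207],"rot":[0.057,-0.321,0.097],"jaw":0.3},{"xyz":[0.652,-0.18,-0.207],"rot":[0.057,-0.321,0.097],"jaw":0.3},{"xyz":[0.652,-0.18,-0.207],"rot":[0.057,-0.321,0.097],"jaw":0.3}])

```text
time_s: 34.0
tool_pos: [0.4179, 0.272, 0.2873]
tool_rot: [0.164, 0.792, 0.499, -0.311]
force: [0.7, -1.8, -4.6]
width: 0.0454
finger_force: 52.4
```

Run:
```python
from h import *
h=np.array([.545,.839,0]); F=np.array([.423,.304,0])+.011*h
s=ctrl.read_state(); p,A=measured(); print(p,A.as_matrix().round(2).tolist(),s["joints"].round(2),s["width"],s["force"].round(1)); print(gp((F[0],F[1]-.01,.30),bq(-15,-45))[0])
plan([gp((*F[:2],.26),bq(-20,-50)),gp((*F[:2],.16),bq(-20,-50))],fresh=True)
```

```text
[0.41792697 0.27197501 0.28728452] [[0.31, 0.89, -0.33], [0.69, -0.45, -0.57], [-0.66, -0.05, -0.75]] [-0.46  0.6  -0.46  1.49  0.34  1.83 -1.42] 0.04538244811519963 [ 0.7 -1.8 -4.6]
[0.42282802 0.29153228 0.2867771 ]
xyz [0.188, -0.033, 0.047] rot [0.026, -0.097, 0.07] 
xyz [0.306, 0.001, 0.258] rot [-0.0, -0.0, 0.0]
```

Emit:
step_arm(plan=[{"xyz":[0.188,-0.033,0.047],"rot":[0.026,-0.097,0.07],"jaw":0.3},{"xyz":[0.188,-0.033,0.047],"rot":[0.026,-0.097,0.07],"jaw":0.3},{"xyz":[0.188,-0.033,0.047],"rot":[0.026,-0.097,0.07],"jaw":0.3},{"xyz":[0.188,-0.033,0.047],"rot":[0.026,-0.097,0.07],"jaw":0.3},{"xyz":[0.188,-0.033,0.047],"rot":[0.026,-0.097,0.07],"jaw":0.3}])

```text
time_s: 34.5
tool_pos: [0.422, 0.3016, 0.2523]
tool_rot: [0.205, 0.798, 0.433, -0.365]
force: [-0.9, 1.3, -2.8]
width: 0.0452
finger_force: 52.5
```

Run:
```python
from h import *
s=ctrl.read_state(); p,A=measured(); print(p,s["joints"].round(2),"bottle axis (foot dir)",(A*Ry(50)).apply([1,0,0]).round(3),"err deg",np.degrees((bq(-20,-50).inv()*A).as_rotvec()).round(1), p-gp((.429,.313,.26),bq(-20,-50))[0])
```

```text
[0.42198659 0.301595   0.25230131] [-1.08  0.75  0.47  1.43  0.01  1.84 -1.16] bottle axis (foot dir) [0.541 0.841 0.009] err deg [-0.4  0.5  0.4] [0.00074658 0.00063615 0.00432144]
```

Run:
```python
from h import *
p,A=measured(); print("foot dir",(A*Ry(-40)).apply([1,0,0]).round(3))
F=np.array([.423,.304,0])+.011*np.array([.545,.839,0])
plan([gp((*F[:2],.155),bq(-20,-50)),gp((*F[:2],.144),bq(-20,-50)),gp((*F[:2],.139),bq(-20,-50))],fresh=True)
```

```text
foot dir [ 0.014  0.002 -1.   ]
xyz [0.33, -0.006, 0.286] rot [0.005, -0.006, -0.005] 
xyz [0.034, -0.0, 0.029] rot [-0.0, 0.0, 0.0] 
xyz [0.015, -0.0, 0.013] rot [-0.0, 0.0, 0.0]
```

Emit:
step_arm(plan=[{"xyz":[0.1,-0.002,0.086],"rot":[0.005,-0.006,-0.005],"jaw":0.3},{"xyz":[0.2,-0.004,0.172],"rot":[0.005,-0.006,-0.005],"jaw":0.3},{"xyz":[0.28,-0.006,0.243],"rot":[0.005,-0.006,-0.005],"jaw":0.3},{"xyz":[0.33,-0.006,0.286],"rot":[0.005,-0.006,-0.005],"jaw":0.3},{"xyz":[0.33,-0.006,0.286],"rot":[0.005,-0.006,-0.005],"jaw":0.3}])

```text
time_s: 35.0
tool_pos: [0.4206, 0.2996, 0.1425]
tool_rot: [0.201, 0.795, 0.434, -0.373]
force: [0.4, 0.4, -1.8]
width: 0.0453
finger_force: 52.4
```

Emit:
step_arm(plan=[{"xyz":[0.01,0,0.009],"rot":[0,0,0],"jaw":0.3},{"xyz":[0.02,0,0.017],"rot":[0,0,0],"jaw":0.3},{"xyz":[0.03,0,0.026],"rot":[0,0,0],"jaw":0.3},{"xyz":[0.034,0,0.029],"rot":[0,0,0],"jaw":0.3},{"xyz":[0.034,0,0.029],"rot":[0,0,0],"jaw":0.3}])

```text
time_s: 35.5
tool_pos: [0.4215, 0.3018, 0.1352]
tool_rot: [0.2, 0.796, 0.435, -0.37]
force: [0.4, -0.0, -2.2]
width: 0.0451
finger_force: 52.4
```

Run:
```python
from h import *
p,A=measured(); s=ctrl.read_state(); print("GP",p-.0187*A.apply([0,0,1]),"foot dir",(A*Ry(-40)).apply([1,0,0]).round(3),s["force"].round(1),s["joints"].round(2))
m,t=snap("top","t10.png"); m,sc=snap("scene","s10.png")
out=np.zeros((400,800,3),np.uint8); out[:,:400]=cv2.resize(t[230:340,185:295],(400,400)); out[:,400:]=cv2.resize(sc[130:300,130:300],(400,400)); cv2.imwrite("pics/c10.png",out[:,:,::-1])
```

```text
GP [0.42923964 0.31375921 0.14724656] foot dir [ 0.001  0.006 -1.   ] [ 0.4 -0.  -2.2] [-1.05  0.88  0.43  1.47 -0.04  1.68 -1.18]
```

Emit:
step_arm(plan=[{"xyz":[0.008,0,0.007],"rot":[0,0,0],"jaw":0.3},{"xyz":[0.015,0,0.013],"rot":[0,0,0],"jaw":0.3},{"xyz":[0.021,0,0.018],"rot":[0,0,0],"jaw":0.3},{"xyz":[0.024,0,0.021],"rot":[0,0,0],"jaw":0.3},{"xyz":[0.024,0,0.021],"rot":[0,0,0],"jaw":0.3}])

```text
time_s: 36.1
tool_pos: [0.4213, 0.3014, 0.1267]
tool_rot: [0.201, 0.796, 0.435, -0.37]
force: [-0.0, -0.1, -2.1]
width: 0.0455
finger_force: 52.4
```

Emit:
step_arm(plan=[{"xyz":[0.003,0,0.003],"rot":[0,0,0],"jaw":0.3},{"xyz":[0.006,0,0.005],"rot":[0,0,0],"jaw":0.3},{"xyz":[0.006,0,0.005],"rot":[0,0,0],"jaw":0.3},{"xyz":[0.006,0,0.005],"rot":[0,0,0],"jaw":0.3},{"xyz":[0.006,0,0.005],"rot":[0,0,0],"jaw":0.3}])

```text
time_s: 36.6
tool_pos: [0.4214, 0.3016, 0.125]
tool_rot: [0.2, 0.796, 0.435, -0.37]
force: [-0.1, -0.3, -2.4]
width: 0.0454
finger_force: 52.4
```

Emit:
step_arm(plan=[{"xyz":[0.003,0,0.003],"rot":[0,0,0],"jaw":0.3},{"xyz":[0.006,0,0.005],"rot":[0,0,0],"jaw":0.3},{"xyz":[0.006,0,0.005],"rot":[0,0,0],"jaw":0.3},{"xyz":[0.006,0,0.005],"rot":[0,0,0],"jaw":0.3},{"xyz":[0.006,0,0.005],"rot":[0,0,0],"jaw":0.3}])

```text
time_s: 37.1
tool_pos: [0.4214, 0.3016, 0.123]
tool_rot: [0.2, 0.796, 0.435, -0.37]
force: [1.1, -0.3, -3.0]
width: 0.0455
finger_force: 52.4
```

Emit:
step_arm(plan=[{"xyz":[0.003,0,0.003],"rot":[0,0,0],"jaw":0.3},{"xyz":[0.005,0,0.004],"rot":[0,0,0],"jaw":0.3},{"xyz":[0.005,0,0.004],"rot":[0,0,0],"jaw":0.3},{"xyz":[0.005,0,0.004],"rot":[0,0,0],"jaw":0.3},{"xyz":[0.005,0,0.004],"rot":[0,0,0],"jaw":0.3}])

```text
time_s: 37.6
tool_pos: [0.4215, 0.3016, 0.122]
tool_rot: [0.201, 0.796, 0.435, -0.37]
force: [0.5, 1.7, 5.2]
width: 0.0453
finger_force: 52.9
```

Emit:
step_arm(plan=[{"xyz":[0,0,0],"rot":[0,0,0],"jaw":0.56},{"xyz":[0,0,0],"rot":[0,0,0],"jaw":0.6},{"xyz":[0,0,0],"rot":[0,0,0],"jaw":0.7},{"xyz":[0,0,0],"rot":[0,0,0],"jaw":0.8},{"xyz":[0,0,0],"rot":[0,0,0],"jaw":0.85}])

```text
time_s: 38.1
tool_pos: [0.4214, 0.3015, 0.1213]
tool_rot: [0.201, 0.796, 0.435, -0.37]
force: [1.2, 0.2, -0.2]
width: 0.0727
finger_force: 0.0
```

Emit:
step_arm(plan=[{"xyz":[0,0,-0.05],"rot":[0,0,0],"jaw":0.85},{"xyz":[0,0,-0.12],"rot":[0,0,0],"jaw":0.85},{"xyz":[0,0,-0.22],"rot":[0,0,0],"jaw":0.85},{"xyz":[0,0,-0.36],"rot":[0,0,0],"jaw":0.85},{"xyz":[0,0,-0.5],"rot":[0,0,0],"jaw":0.85}])

```text
time_s: 38.6
tool_pos: [0.4689, 0.3798, 0.209]
tool_rot: [0.193, 0.813, 0.443, -0.326]
force: [0.7, 0.1, -1.9]
width: 0.0726
finger_force: 0.0
```

Run:
```python
from m import *
s=ctrl.read_state(); print(s["tool_pos"],s["joints"].round(2),s["force"].round(1))
mt,t=snap("top","t11.png"); ms,sc=snap("scene","s11.png"); mw,w=snap("wrist","w11.png")
for n,m,im in(("top",mt,t),("scene",ms,sc)):
    hsv=cv2.cvtColor(im,cv2.COLOR_RGB2HSV); g=cv2.inRange(hsv,(50,90,30),(80,255,255)); g[:, :180]=0; g[330:]=0
    k,l,st,c=cv2.connectedComponentsWithStats(g); i=1+np.argsort(-st[1:,4])[:4]; print(n,st[i],c[i].round(1))
    print("expect foot,top",proj(m,[[.423,.304,.003],[.423,.304,.158],[.423,.304,.199]]).round(1))
```

```text
[0.46887402 0.37978565 0.20902161] [-1.16  0.93  0.65  1.23 -0.17  1.84 -1.09] [ 0.7  0.1 -1.9]
top [[204 288   7   7  17]
 [199 300   8   3  12]] [[207.8 290.5]
 [202.5 301.2]]
expect foot,top [[215.8 300.5]
 [203.9 294.7]
 [200.4 293. ]]
scene [[187 183  28  44 714]] [[201.  205.1]]
expect foot,top [[206.3 220.2]
 [192.1 183.6]
 [187.7 172.3]]
```

Run:
```python
from h import *
p,A=measured(); e=lambda a:yaw(61)*Ry(a)
print("tilt",np.degrees(np.arccos(-A.apply([0,0,1])[2])),A.as_matrix().round(2).tolist())
plan([((.47,.36,.36),e(-25)),((.52,.24,.42),yaw(45)),((.62,.06,.42),yaw(22)),((.68,-.04,.42),yaw(22))],fresh=True)
```

```text
tilt 43.93756471819201 [[0.41, 0.85, -0.35], [0.59, -0.53, -0.6], [-0.69, 0.04, -0.72]]
xyz [-0.445, 0.064, -0.355] rot [0.001, 0.211, -0.044] 
xyz [-0.394, 0.408, -0.081] rot [0.039, 0.275, 0.175] 
xyz [-0.226, 0.792, 0.0] rot [-0.0, 0.001, 0.255] 
xyz [0.072, 0.46, -0.0] rot [-0.0, -0.0, 0.0]
```

Emit:
step_arm(plan=[{"xyz":[-0.445,0.064,-0.355],"rot":[0,0.211,-0.044],"jaw":0.85},{"xyz":[-0.445,0.064,-0.355],"rot":[0,0.211,-0.044],"jaw":0.85},{"xyz":[-0.445,0.064,-0.355],"rot":[0,0.211,-0.044],"jaw":0.85},{"xyz":[-0.445,0.064,-0.355],"rot":[0,0.211,-0.044],"jaw":0.85},{"xyz":[-0.445,0.064,-0.355],"rot":[0,0.211,-0.044],"jaw":0.85}])

```text
time_s: 39.25
tool_pos: [0.4695, 0.358, 0.3574]
tool_rot: [0.108, 0.841, 0.495, -0.19]
force: [0.1, 1.0, -0.4]
width: 0.0725
finger_force: 0.0
```

Emit:
step_arm(plan=[{"xyz":[-0.394,0.408,-0.081],"rot":[0.039,0.275,0.175],"jaw":0.7},{"xyz":[-0.394,0.408,-0.081],"rot":[0.039,0.275,0.175],"jaw":0.7},{"xyz":[-0.394,0.408,-0.081],"rot":[0.039,0.275,0.175],"jaw":0.7},{"xyz":[-0.394,0.408,-0.081],"rot":[0.039,0.275,0.175],"jaw":0.7},{"xyz":[-0.394,0.408,-0.081],"rot":[0.039,0.275,0.175],"jaw":0.7}])

```text
time_s: 39.75
tool_pos: [0.5192, 0.2357, 0.4159]
tool_rot: [-0.001, 0.925, 0.38, -0.005]
force: [0.7, 0.7, -0.3]
width: 0.0597
finger_force: 0.0
```

Run:
```python
from h import *
print(measured()[0],ctrl.read_state()["joints"].round(2))
plan([((.62,.06,.42),yaw(22)),((.68,-.04,.42),yaw(22)),((.64,-.10,.42),yaw(22))],fresh=True)
```

```text
[0.51920984 0.23574122 0.41590044] [-1.15  0.24  0.83  1.59 -0.18  1.4  -1.09]
xyz [-0.207, 0.783, -0.019] rot [-0.003, 0.007, 0.252] 
xyz [0.073, 0.461, 0.0] rot [0.0, -0.0, -0.0] 
xyz [-0.239, 0.163, 0.0] rot [0.0, -0.0, -0.0]
```

Emit:
step_arm(plan=[{"xyz":[-0.207,0.783,-0.019],"rot":[0,0.007,0.252],"jaw":0.7},{"xyz":[-0.207,0.783,-0.019],"rot":[0,0.007,0.252],"jaw":0.7},{"xyz":[-0.207,0.783,-0.019],"rot":[0,0.007,0.252],"jaw":0.7},{"xyz":[-0.207,0.783,-0.019],"rot":[0,0.007,0.252],"jaw":0.7},{"xyz":[-0.207,0.783,-0.019],"rot":[0,0.007,0.252],"jaw":0.7}])

```text
time_s: 40.25
tool_pos: [0.6225, 0.0576, 0.4177]
tool_rot: [0.002, 0.982, 0.189, -0.003]
force: [-0.3, -1.3, -0.2]
width: 0.0598
finger_force: 0.0
```

Emit:
step_arm(plan=[{"xyz":[0.073,0.461,0],"rot":[0,0,0],"jaw":0.7},{"xyz":[0.073,0.461,0],"rot":[0,0,0],"jaw":0.7},{"xyz":[0.073,0.461,0],"rot":[0,0,0],"jaw":0.7},{"xyz":[0.073,0.461,0],"rot":[0,0,0],"jaw":0.7},{"xyz":[0.073,0.461,0],"rot":[0,0,0],"jaw":0.7}])

```text
time_s: 40.75
tool_pos: [0.6819, -0.0339, 0.4173]
tool_rot: [-0.001, 0.981, 0.194, -0.002]
force: [-0.7, 0.5, -0.1]
width: 0.0596
finger_force: 0.0
```

Run:
```python
from h import *
print(measured()[0],ctrl.read_state()["joints"].round(2))
m,im=snap("wrist","w12.png"); json.dump({k:np.array(v).tolist() for k,v in m.items()},open("w12.json","w"))
```

```text
[ 0.68187975 -0.03390224  0.417313  ] [-0.56  0.53  0.92  1.3  -0.41  1.52 -0.87]
```

Emit:
step_arm(plan=[{"xyz":[-0.239,0.163,0],"rot":[0,0,0],"jaw":0.7},{"xyz":[-0.239,0.163,0],"rot":[0,0,0],"jaw":0.7},{"xyz":[-0.239,0.163,0],"rot":[0,0,0],"jaw":0.7},{"xyz":[-0.239,0.163,0],"rot":[0,0,0],"jaw":0.7},{"xyz":[-0.239,0.163,0],"rot":[0,0,0],"jaw":0.7}])

```text
time_s: 41.3
tool_pos: [0.6424, -0.0946, 0.4198]
tool_rot: [-0.002, 0.981, 0.194, 0.0]
force: [-0.4, 1.0, -0.1]
width: 0.06
finger_force: 0.0
```

Run:
```python
from h import *
m,im=snap("wrist","w13.png"); json.dump({k:np.array(v).tolist() for k,v in m.items()},open("w13.json","w"))
a=cv2.imread("pics/w12.png")[:300,:]; b=cv2.imread("pics/w13.png")[:300,:]
mt,t=snap("top","t13.png"); ms,sc=snap("scene","s13.png")
out=np.zeros((600,800,3),np.uint8); out[:300,:640]=a; out[300:,:640]=b
out[:160,640:]=cv2.resize(t[250:330,190:270],(160,160))[:,:,::-1]; out[160:480,640:]=cv2.resize(sc[150:250,175:225],(160,320))[:,:,::-1]
cv2.imwrite("pics/c13.png",out)
```

```text
(no output)
```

View pics/c13.png

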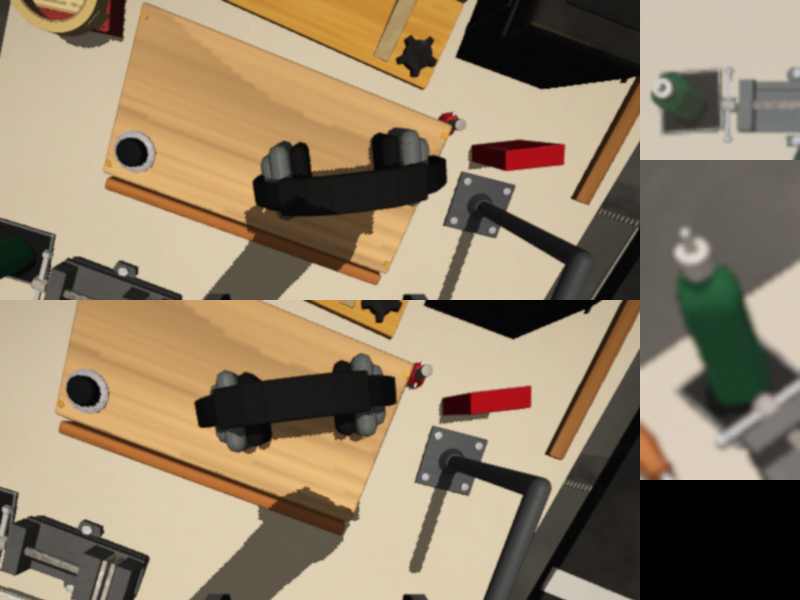

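The bottle stands upright in the middle of the mat. The headband's crown centre is at (348,191) in the first wrist view and (290,99) in the second, its ends at (265,193)/(435,175) and (207,111)/(388,90); the hanger's elbow is at about (580,258) and (537,187).

Run:
```python
from m import *
np.set_printoptions(precision=4,suppress=True)
A=json.load(open("w12.json"));B=json.load(open("w13.json"))
c=tri([(A,(348,191)),(B,(290,99))]);l=tri([(A,(265,193)),(B,(207,111))]);r=tri([(A,(435,175)),(B,(388,90))]);print("crown",c,"L",l,"R",r,"mid",(l+r)/2,"yaw",np.degrees(np.arctan2(-(l-r)[0],(l-r)[1])))
for n,m,ps in(("A",A,[(305,175),(390,165),(305,215),(390,208)]),("B",B,[(243,85),(335,73),(245,125),(335,113)])):
    q=np.array([onz(m,p,.282)[:2] for p in ps]); print(n,q.mean(0),np.degrees(np.arctan2(-(q[0]-q[1])[0],(q[0]-q[1])[1])),np.degrees(np.arctan2(-(q[2]-q[3])[0],(q[2]-q[3])[1])))
print("elbow",tri([(A,(580,258)),(B,(537,187))]),"base",onz(A,(480,206),.006),onz(B,(453,162),.006))
s=[(448,228),(463,172),(515,184),(500,237)]; print("plateA",np.mean([onz(A,p,.006) for p in s],0)); q=[onz(A,p,.006) for p in s]; print(np.degrees(np.arctan2(*(q[1]-q[0])[[1,0]])),np.degrees(np.arctan2(*(q[2]-q[3])[[1,0]])))
print("tip",onz(T,tp((688,205)),.245),"elb",onz(T,tp((658,65)),.235))
for m,n in((A,"A"),(B,"B")): print(n,proj(m,[[.7257,-.2475,.231],[.661,-.2565,.231]]).round())
```

```text
crown [ 0.7075 -0.0472  0.2709] L [0.6781 0.0069 0.2433] R [ 0.7401 -0.1075  0.2392] mid [ 0.7091 -0.0503  0.2413] yaw 28.482554635800025
A [ 0.7077 -0.0447] 29.11949804091801 27.2761468819318
B [ 0.708  -0.0484] 29.349694726017482 29.694262246203316
elbow [ 0.7224 -0.2501  0.2276] base [ 0.7209 -0.2501  0.006 ] [ 0.7213 -0.2515  0.006 ]
plateA [ 0.7219 -0.2517  0.006 ]
12.473611688301094 13.60088738431931
tip [ 0.5967 -0.2642  0.245 ] elb [ 0.7249 -0.2448  0.235 ]
A [[581. 255.]
 [549. 325.]]
B [[539. 182.]
 [508. 259.]]
```

Run:
```python
from h import *
plan([((.67,-.08,.42),yaw(60)),((.70,-.05,.42),yaw(98)),((.708,-.047,.36),yaw(118.7)),((.708,-.047,.273),yaw(118.7))],fresh=True)
```

```text
xyz [0.126, -0.015, -0.001] rot [-0.001, -0.0, -0.419] 
xyz [0.164, 0.044, -0.0] rot [0.0, -0.001, -0.422] 
xyz [0.008, 0.034, 0.24] rot [-0.0, 0.0, -0.23] 
xyz [0.0, -0.0, 0.348] rot [-0.0, 0.0, 0.0]
```

Emit:
step_arm(plan=[{"xyz":[0.126,-0.015,0],"rot":[0,0,-0.419],"jaw":0.7},{"xyz":[0.126,-0.015,0],"rot":[0,0,-0.419],"jaw":0.7},{"xyz":[0.126,-0.015,0],"rot":[0,0,-0.419],"jaw":0.7},{"xyz":[0.126,-0.015,0],"rot":[0,0,-0.419],"jaw":0.7},{"xyz":[0.126,-0.015,0],"rot":[0,0,-0.419],"jaw":0.7}])

```text
time_s: 41.95
tool_pos: [0.6698, -0.0811, 0.4197]
tool_rot: [-0.001, 0.865, 0.502, 0.0]
force: [-0.7, -0.7, -0.2]
width: 0.0597
finger_force: 0.0
```

Emit:
step_arm(plan=[{"xyz":[0.164,0.044,0],"rot":[0,0,-0.422],"jaw":0.7},{"xyz":[0.164,0.044,0],"rot":[0,0,-0.422],"jaw":0.7},{"xyz":[0.164,0.044,0],"rot":[0,0,-0.422],"jaw":0.7},{"xyz":[0.164,0.044,0],"rot":[0,0,-0.422],"jaw":0.7},{"xyz":[0.164,0.044,0],"rot":[0,0,-0.422],"jaw":0.7}])

```text
time_s: 42.45
tool_pos: [0.6998, -0.0511, 0.4196]
tool_rot: [-0.001, 0.655, 0.756, 0.0]
force: [0.4, 0.2, -0.1]
width: 0.0595
finger_force: 0.0
```

Emit:
step_arm(plan=[{"xyz":[0.008,0.034,0.05],"rot":[0,0,-0.08],"jaw":0.7},{"xyz":[0.008,0.034,0.1],"rot":[0,0,-0.16],"jaw":0.7},{"xyz":[0.008,0.034,0.17],"rot":[0,0,-0.23],"jaw":0.7},{"xyz":[0.008,0.034,0.24],"rot":[0,0,-0.23],"jaw":0.7},{"xyz":[0.008,0.034,0.24],"rot":[0,0,-0.23],"jaw":0.7}])

```text
time_s: 42.95
tool_pos: [0.7067, -0.0476, 0.3568]
tool_rot: [-0.003, 0.51, 0.86, -0.0]
force: [0.6, 0.1, -0.9]
width: 0.0598
finger_force: 0.0
```

Run:
```python
from h import *
p,A=measured(); print(p,A.as_matrix().round(3).tolist(),ctrl.read_state()["joints"].round(2))
plan([((.708,-.047,.273),yaw(118.7))],fresh=True)
```

```text
[ 0.7067466  -0.04756416  0.35683956] [[-0.479, 0.878, -0.006], [0.878, 0.479, 0.002], [0.005, -0.004, -1.0]] [-0.32  0.52  0.54  1.31 -0.27  1.39  0.71]
xyz [-0.002, 0.007, 0.335] rot [-0.002, -0.003, -0.001]
```

Emit:
step_arm(plan=[{"xyz":[0,0.007,0.1],"rot":[0,0,0],"jaw":0.7},{"xyz":[0,0.007,0.18],"rot":[0,0,0],"jaw":0.7},{"xyz":[0,0.007,0.25],"rot":[0,0,0],"jaw":0.7},{"xyz":[0,0.007,0.3],"rot":[0,0,0],"jaw":0.7},{"xyz":[0,0.007,0.335],"rot":[0,0,0],"jaw":0.7}], newtons=45)

```text
time_s: 43.45
tool_pos: [0.7094, -0.0472, 0.2759]
tool_rot: [-0.001, 0.511, 0.86, 0.001]
force: [0.4, -0.4, -0.4]
width: 0.0595
finger_force: 0.0
```

Emit:
step_arm(plan=[{"xyz":[0,0,0],"rot":[0,0,0],"jaw":0.55},{"xyz":[0,0,0],"rot":[0,0,0],"jaw":0.4},{"xyz":[0,0,0],"rot":[0,0,0],"jaw":0.25},{"xyz":[0,0,0],"rot":[0,0,0],"jaw":0.15},{"xyz":[0,0,0],"rot":[0,0,0],"jaw":0.15}])

```text
time_s: 43.95
tool_pos: [0.71, -0.0476, 0.2778]
tool_rot: [0.001, 0.511, 0.86, 0.002]
force: [1.0, 0.7, 3.4]
width: 0.024
finger_force: 46.5
```

Emit:
step_arm(plan=[{"xyz":[0,0,0],"rot":[0,0,0],"jaw":0.15},{"xyz":[0,0,-0.02],"rot":[0,0,0],"jaw":0.15},{"xyz":[0,0,-0.04],"rot":[0,0,0],"jaw":0.15},{"xyz":[0,0,-0.06],"rot":[0,0,0],"jaw":0.15},{"xyz":[0,0,-0.08],"rot":[0,0,0],"jaw":0.15}])

```text
time_s: 44.45
tool_pos: [0.7089, -0.0477, 0.2963]
tool_rot: [-0.001, 0.511, 0.86, 0.0]
force: [-0.4, -0.2, -2.0]
width: 0.0241
finger_force: 45.8
```

Run:
```python
from h import *
plan([((.709,-.048,.46),yaw(118.7)),((.68,-.16,.46),yaw(105)),((.658,-.2585,.46),yaw(98)),((.658,-.2585,.36),yaw(98)),((.658,-.2585,.27),yaw(98))],fresh=True)
```

```text
xyz [0.0, -0.001, -0.655] rot [-0.0, -0.001, -0.001] 
xyz [-0.337, -0.316, -0.0] rot [-0.0, -0.0, 0.152] 
xyz [-0.358, -0.187, -0.0] rot [-0.0, -0.0, 0.078] 
xyz [-0.0, 0.0, 0.4] rot [-0.0, -0.0, -0.0] 
xyz [-0.001, 0.0, 0.36] rot [-0.0, -0.0, -0.0]
```

Emit:
step_arm(plan=[{"xyz":[0,0,-0.13],"rot":[0,0,0],"jaw":0.15},{"xyz":[0,0,-0.26],"rot":[0,0,0],"jaw":0.15},{"xyz":[0,0,-0.4],"rot":[0,0,0],"jaw":0.15},{"xyz":[0,0,-0.54],"rot":[0,0,0],"jaw":0.15},{"xyz":[0,0,-0.655],"rot":[0,0,0],"jaw":0.15}])

```text
time_s: 44.95
tool_pos: [0.7091, -0.0481, 0.4626]
tool_rot: [0.0, 0.511, 0.86, 0.001]
force: [0.4, -1.0, -2.4]
width: 0.0244
finger_force: 45.8
```

Emit:
step_arm(plan=[{"xyz":[-0.067,-0.063,0],"rot":[0,0,0.03],"jaw":0.15},{"xyz":[-0.135,-0.126,0],"rot":[0,0,0.06],"jaw":0.15},{"xyz":[-0.202,-0.19,0],"rot":[0,0,0.09],"jaw":0.15},{"xyz":[-0.27,-0.253,0],"rot":[0,0,0.12],"jaw":0.15},{"xyz":[-0.337,-0.316,0],"rot":[0,0,0.152],"jaw":0.15}])

```text
time_s: 45.45
tool_pos: [0.6791, -0.1623, 0.459]
tool_rot: [-0.001, 0.612, 0.791, 0.0]
force: [-0.4, 0.6, -2.0]
width: 0.0241
finger_force: 45.8
```

Emit:
step_arm(plan=[{"xyz":[-0.09,-0.047,0],"rot":[0,0,0.02],"jaw":0.15},{"xyz":[-0.18,-0.094,0],"rot":[0,0,0.04],"jaw":0.15},{"xyz":[-0.27,-0.14,0],"rot":[0,0,0.06],"jaw":0.15},{"xyz":[-0.358,-0.187,0],"rot":[0,0,0.078],"jaw":0.15},{"xyz":[-0.358,-0.187,0],"rot":[0,0,0.078],"jaw":0.15}])

```text
time_s: 45.95
tool_pos: [0.655, -0.2648, 0.4594]
tool_rot: [-0.0, 0.661, 0.751, -0.001]
force: [-0.0, -0.8, -2.4]
width: 0.0245
finger_force: 45.8
```

Run:
```python
from h import *
p,A=measured(); s=ctrl.read_state(); print(p,A.as_matrix().round(3).tolist(),s["joints"].round(2),s["force"].round(1),s["width"])
plan([((.658,-.2585,.36),yaw(98)),((.658,-.2585,.265),yaw(98))],fresh=True)
```

```text
[ 0.65502686 -0.26475911  0.45940985] [[-0.127, 0.992, -0.002], [0.992, 0.127, -0.001], [-0.001, -0.002, -1.0]] [-0.06  0.51  0.68  1.14 -0.31  1.59  0.67] [-0.  -0.8 -2.4] 0.024450393994354835
xyz [0.024, 0.016, 0.398] rot [-0.001, 0.001, -0.008] 
xyz [-0.001, 0.0, 0.38] rot [-0.0, -0.0, -0.0]
```

Emit:
step_arm(plan=[{"xyz":[0,0,0.08],"rot":[0,0,0],"jaw":0.15},{"xyz":[0,0,0.16],"rot":[0,0,0],"jaw":0.15},{"xyz":[0,0,0.24],"rot":[0,0,0],"jaw":0.15},{"xyz":[0,0,0.24],"rot":[0,0,0],"jaw":0.15},{"xyz":[0,0,0.24],"rot":[0,0,0],"jaw":0.15}])

```text
time_s: 46.45
tool_pos: [0.658, -0.2581, 0.3998]
tool_rot: [-0.001, 0.657, 0.754, 0.001]
force: [0.5, -1.1, -2.0]
width: 0.0246
finger_force: 45.8
```

Run:
```python
from h import *
p,A=measured(); print(p)
plan([((.658,-.2585,.36),yaw(98)),((.658,-.2585,.265),yaw(98))],fresh=True)
mt,t=snap("top","t14.png"); ms,sc=snap("scene","s14.png")
out=np.zeros((500,800,3),np.uint8); out[:,:400]=cv2.resize(t[120:280,360:488],(400,500)); out[:,400:]=cv2.resize(sc[170:370,330:490],(400,500)); cv2.imwrite("pics/c14.png",out[:,:,::-1])
```

```text
[ 0.65796477 -0.25813859  0.39980783]
xyz [-0.002, 0.0, 0.159] rot [-0.0, -0.001, -0.002] 
xyz [-0.0, 0.0, 0.38] rot [-0.0, -0.0, 0.0]
```

Emit:
step_arm(plan=[{"xyz":[0,0,0.04],"rot":[0,0,0],"jaw":0.15},{"xyz":[0,0,0.08],"rot":[0,0,0],"jaw":0.15},{"xyz":[0,0,0.12],"rot":[0,0,0],"jaw":0.15},{"xyz":[0,0,0.16],"rot":[0,0,0],"jaw":0.15},{"xyz":[0,0,0.16],"rot":[0,0,0],"jaw":0.15}])

```text
time_s: 47.05
tool_pos: [0.6573, -0.2574, 0.3573]
tool_rot: [-0.002, 0.657, 0.754, 0.0]
force: [-0.7, -0.3, -2.4]
width: 0.0242
finger_force: 45.8
```

Emit:
step_arm(plan=[{"xyz":[0,0,0.07],"rot":[0,0,0],"jaw":0.15},{"xyz":[0,0,0.14],"rot":[0,0,0],"jaw":0.15},{"xyz":[0,0,0.21],"rot":[0,0,0],"jaw":0.15},{"xyz":[0,0,0.28],"rot":[0,0,0],"jaw":0.15},{"xyz":[0,0,0.32],"rot":[0,0,0],"jaw":0.15}])

```text
time_s: 47.55
tool_pos: [0.6697, -0.2401, 0.2986]
tool_rot: [0.002, 0.65, 0.759, 0.019]
force: [-12.3, 49.7, 85.0]
width: 0.0246
finger_force: 104.5
```

Emit:
step_arm(plan=[{"xyz":[0,0,0.02],"rot":[0,0,0],"jaw":0.15},{"xyz":[0,0,0.04],"rot":[0,0,0],"jaw":0.15},{"xyz":[0,0,0.06],"rot":[0,0,0],"jaw":0.15},{"xyz":[0,0,0.08],"rot":[0,0,0],"jaw":0.15},{"xyz":[0,0,0.08],"rot":[0,0,0],"jaw":0.15}])

```text
time_s: 48.05
tool_pos: [0.6726, -0.2291, 0.2806]
tool_rot: [-0.002, 0.647, 0.762, 0.025]
force: [-15.2, 60.8, 82.0]
width: 0.0245
finger_force: 108.4
```

Run:
```python
from h import *
mt,t=snap("top","t15.png"); ms,sc=snap("scene","s15.png"); mw,w=snap("wrist","w15.png")
json.dump({k:np.array(v).tolist() for k,v in mw.items()},open("w15.json","w"))
s=ctrl.read_state(); print(s["tool_pos"],s["force"].round(1),s["moment"].round(2),s["joints"].round(2))
```

```text
[ 0.67255035 -0.22949874  0.28093352] [-14.8  61.5  83.2] [11.99  2.75  0.15] [-0.09  0.57  0.61  1.43 -0.38  1.24  0.73]
```

Emit:
step_arm(plan=[{"xyz":[0,0,-0.08],"rot":[0,0,0],"jaw":0.15},{"xyz":[0,0,-0.2],"rot":[0,0,0],"jaw":0.15},{"xyz":[0,0,-0.32],"rot":[0,0,0],"jaw":0.15},{"xyz":[0,0,-0.44],"rot":[0,0,0],"jaw":0.15},{"xyz":[0,0,-0.48],"rot":[0,0,0],"jaw":0.15}])

```text
time_s: 48.7
tool_pos: [0.6591, -0.2584, 0.3834]
tool_rot: [0.002, 0.657, 0.754, 0.002]
force: [-0.0, -0.4, -1.9]
width: 0.0242
finger_force: 102.6
```

Emit:
step_arm(plan=[{"xyz":[0,0,0],"rot":[0,0,0],"jaw":0.15},{"xyz":[0,0,0],"rot":[0,0,0],"jaw":0.15},{"xyz":[0,0,0],"rot":[0,0,0],"jaw":0.15},{"xyz":[0,0,0],"rot":[0,0,0],"jaw":0.15},{"xyz":[0,0,0],"rot":[0,0,0],"jaw":0.15}])

```text
time_s: 49.2
tool_pos: [0.6578, -0.258, 0.3787]
tool_rot: [-0.001, 0.657, 0.754, 0.0]
force: [-0.5, -1.2, -2.1]
width: 0.0244
finger_force: 102.5
```

Run:
```python
from h import *
mt,t=snap("top","t16.png"); ms,sc=snap("scene","s16.png"); mw,w=snap("wrist","w16.png")
json.dump({k:np.array(v).tolist() for k,v in mw.items()},open("w16.json","w"))
r=lambda f,x0,y0,x1,y1,s:cv2.resize(cv2.imread("pics/"+f)[y0:y1,x0:x1],s,interpolation=cv2.INTER_CUBIC)
out=np.zeros((600,800,3),np.uint8)
out[:300,:400]=r("w15.png",0,0,640,480,(400,300)); out[300:,:400]=r("w16.png",0,0,640,480,(400,300))
out[:300,400:]=r("s15.png",320,120,560,300,(400,300)); out[300:,400:]=r("s16.png",320,120,560,300,(400,300))
cv2.imwrite("pics/c16.png",out); s=ctrl.read_state(); print(s["tool_pos"],s["force"].round(1),s["width"])
```

```text
[ 0.65792658 -0.25806419  0.37933004] [-0.5  0.4 -2.3] 0.024592431030434056
```

View pics/c16.png

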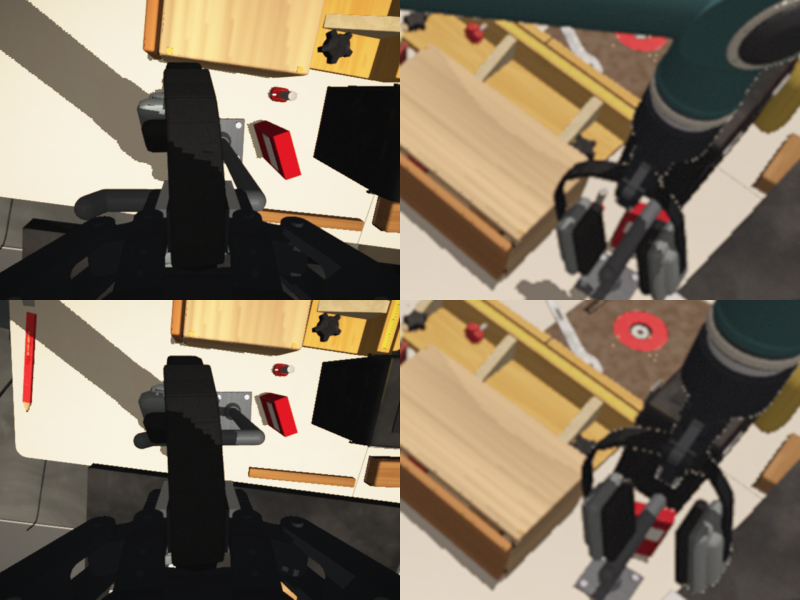

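The upper pair (contact) shows the band above the arm, but something stopped the ear defenders at the -y side; the lower pair shows them free again with the arm running between the cups. I'll check the dark machine table's edge and the arm's line numerically.

Run:
```python
from m import *
np.set_printoptions(precision=4,suppress=True)
W=json.load(open("w16.json")); V=json.load(open("w15.json"))
for n,m,ps in(("w16 arm",W,[(419,221),(224,221)]),("w15 arm",V,[(420,320),(130,325)])): print(n,[onz(m,p,.231) for p in ps])
print("corner",tri([(T,tp((745,305))),(S,sp((572,422)))]))
print("rail/edge",tri([(T,tp((738,5))),(S,sp((640,0)))]))
for z in(0,.05,.1,.15,.2): print(z,onz(T,tp((737,80)),z),onz(T,tp((745,305)),z),onz(T,tp((737,155)),z))
# depth of ear in w16: band edges
for p in[(270,95),(345,95),(272,420),(365,420)]: print("band",onz(W,p,.377))
```

```text
w16 arm [array([ 0.7277, -0.2493,  0.231 ]), array([ 0.5917, -0.2681,  0.231 ])]
w15 arm [array([ 0.7284, -0.2481,  0.231 ]), array([ 0.587 , -0.2718,  0.231 ])]
corner [ 0.5267 -0.3317  0.1552]
rail/edge [ 0.6379 -0.2173  0.5579]
0 [ 0.7859 -0.3693  0.    ] [ 0.5517 -0.3672  0.    ] [ 0.7065 -0.3659  0.    ]
0.05 [ 0.77   -0.3574  0.05  ] [ 0.5432 -0.3553  0.05  ] [ 0.6931 -0.3541  0.05  ]
0.1 [ 0.754  -0.3454  0.1   ] [ 0.5346 -0.3435  0.1   ] [ 0.6796 -0.3422  0.1   ]
0.15 [ 0.7381 -0.3335  0.15  ] [ 0.5261 -0.3316  0.15  ] [ 0.6662 -0.3304  0.15  ]
0.2 [ 0.7221 -0.3216  0.2   ] [ 0.5175 -0.3197  0.2   ] [ 0.6528 -0.3186  0.2   ]
band [ 0.631 -0.186  0.377]
band [ 0.6552 -0.1827  0.377 ]
band [ 0.6453 -0.3097  0.377 ]
band [ 0.6825 -0.3045  0.377 ]
```

The table top stands at z≈0.155 with its edge at y≈-0.331, which is where the -y cup (outer face ≈-0.34) landed. Checking whether the ear defenders tilted in the grip by comparing the pictures before and after.

Run:
```python
from m import *
np.set_printoptions(precision=2,suppress=True)
a=cv2.imread("pics/s14.png",0);b=cv2.imread("pics/s16.png",0)
B=np.array([.658,-.2585,0])
for dy in(.055,-.055):
  for dz in(-.04,-.11):
    y=np.array([-.139,.99,0])
    P0=B+dy*y+[0,0,.3995+dz]; P1=P0-[0,0,.0205]
    u0,u1=proj(S,[P0,P1]); x,yy=u0.round().astype(int); h=11
    t=a[yy-h:yy+h+1,x-h:x+h+1]; s=b[yy-h-14:yy+h+15,x-h-14:x+h+15]
    r=cv2.matchTemplate(s,t,cv2.TM_CCOEFF_NORMED); _,v,_,l=cv2.minMaxLoc(r)
    print(dy,dz,"at",u0,"pred",u1-u0,"found",np.array(l)-14,"score",round(v,2))
p,A=measured(); print(p)
plan([((.672,-.2445,.379),yaw(90)),((.672,-.2445,.33),yaw(90)),((.672,-.2445,.28),yaw(90)),((.672,-.2445,.25),yaw(90))],fresh=True)
```

```text
0.055 -0.04 at [449.82 210.78] pred [-3.14  6.74] found [-5  0] score 0.74
0.055 -0.11 at [439.67 232.57] pred [-2.69  5.77] found [7 7] score 0.57
-0.055 -0.04 at [510.01 246.28] pred [-4.77  6.2 ] found [-2 -3] score 0.64
-0.055 -0.11 at [494.64 266.28] pred [-4.05  5.27] found [ 5 -7] score 0.85
[ 0.66 -0.26  0.38]
xyz [0.046, 0.063, 0.001] rot [-0.0, -0.001, 0.088] 
xyz [-0.0, 0.0, 0.196] rot [-0.0, -0.0, -0.0] 
xyz [-0.0, 0.0, 0.2] rot [-0.0, -0.0, -0.0] 
xyz [-0.0, 0.001, 0.12] rot [-0.0, -0.0, -0.0]
```

Run:
```python
from h import *
plan([((.658,-.2585,.47),yaw(98)),((.68,-.15,.47),yaw(105)),((.709,-.048,.46),yaw(118.7)),((.709,-.048,.35),yaw(118.7))],fresh=True)
```

```text
xyz [-0.001, -0.0, -0.363] rot [-0.0, -0.001, -0.001] 
xyz [0.418, 0.147, 0.0] rot [-0.0, -0.0, -0.078] 
xyz [0.364, 0.218, 0.041] rot [-0.0, -0.0, -0.152] 
xyz [-0.001, -0.0, 0.44] rot [-0.0, -0.0, -0.0]
```

Emit:
step_arm(plan=[{"xyz":[0,0,-0.09],"rot":[0,0,0],"jaw":0.15},{"xyz":[0,0,-0.18],"rot":[0,0,0],"jaw":0.15},{"xyz":[0,0,-0.27],"rot":[0,0,0],"jaw":0.15},{"xyz":[0,0,-0.363],"rot":[0,0,0],"jaw":0.15},{"xyz":[0,0,-0.363],"rot":[0,0,0],"jaw":0.15}], newtons=45)

```text
time_s: 49.85
tool_pos: [0.6586, -0.2592, 0.4741]
tool_rot: [0.002, 0.657, 0.754, 0.002]
force: [0.3, -0.7, -1.5]
width: 0.0247
finger_force: 102.6
```

Emit:
step_arm(plan=[{"xyz":[0.084,0.03,0],"rot":[0,0,-0.016],"jaw":0.15},{"xyz":[0.168,0.06,0],"rot":[0,0,-0.032],"jaw":0.15},{"xyz":[0.252,0.09,0],"rot":[0,0,-0.048],"jaw":0.15},{"xyz":[0.335,0.118,0],"rot":[0,0,-0.064],"jaw":0.15},{"xyz":[0.418,0.147,0],"rot":[0,0,-0.078],"jaw":0.15}])

```text
time_s: 50.35
tool_pos: [0.6803, -0.1479, 0.4701]
tool_rot: [-0.001, 0.609, 0.793, 0.001]
force: [1.0, -1.1, -2.3]
width: 0.0244
finger_force: 102.5
```

Emit:
step_arm(plan=[{"xyz":[0.09,0.054,0.01],"rot":[0,0,-0.038],"jaw":0.15},{"xyz":[0.18,0.109,0.02],"rot":[0,0,-0.076],"jaw":0.15},{"xyz":[0.27,0.163,0.03],"rot":[0,0,-0.114],"jaw":0.15},{"xyz":[0.364,0.218,0.041],"rot":[0,0,-0.152],"jaw":0.15},{"xyz":[0.364,0.218,0.041],"rot":[0,0,-0.152],"jaw":0.15}])

```text
time_s: 50.85
tool_pos: [0.7108, -0.0401, 0.4589]
tool_rot: [-0.002, 0.506, 0.863, 0.002]
force: [0.9, 1.0, -2.3]
width: 0.0246
finger_force: 102.6
```

Emit:
step_arm(plan=[{"xyz":[0,0,0.1],"rot":[0,0,0],"jaw":0.15},{"xyz":[0,0,0.2],"rot":[0,0,0],"jaw":0.15},{"xyz":[0,0,0.3],"rot":[0,0,0],"jaw":0.15},{"xyz":[0,0,0.4],"rot":[0,0,0],"jaw":0.15},{"xyz":[0,0,0.44],"rot":[0,0,0],"jaw":0.15}])

```text
time_s: 51.35
tool_pos: [0.7084, -0.0467, 0.3475]
tool_rot: [-0.003, 0.51, 0.86, -0.0]
force: [-0.3, 0.7, -2.5]
width: 0.0246
finger_force: 102.5
```

Emit:
step_arm(plan=[{"xyz":[0,0,0.03],"rot":[0,0,0],"jaw":0.15},{"xyz":[0,0,0.06],"rot":[0,0,0],"jaw":0.15},{"xyz":[0,0,0.08],"rot":[0,0,0],"jaw":0.15},{"xyz":[0,0,0.1],"rot":[0,0,0],"jaw":0.15},{"xyz":[0,0,0.1],"rot":[0,0,0],"jaw":0.15}], newtons=20)

```text
time_s: 51.85
tool_pos: [0.7092, -0.0474, 0.3253]
tool_rot: [-0.001, 0.511, 0.86, 0.001]
force: [0.1, -0.3, -1.3]
width: 0.0242
finger_force: 102.6
```

Emit:
step_arm(plan=[{"xyz":[0,0,0.02],"rot":[0,0,0],"jaw":0.15},{"xyz":[0,0,0.04],"rot":[0,0,0],"jaw":0.15},{"xyz":[0,0,0.06],"rot":[0,0,0],"jaw":0.15},{"xyz":[0,0,0.06],"rot":[0,0,0],"jaw":0.15},{"xyz":[0,0,0.06],"rot":[0,0,0],"jaw":0.15}])

```text
time_s: 52.35
tool_pos: [0.7093, -0.0474, 0.3104]
tool_rot: [-0.001, 0.511, 0.86, 0.001]
force: [-0.5, -0.9, -1.1]
width: 0.024
finger_force: 102.6
```

Emit:
step_arm(plan=[{"xyz":[0,0,0.01],"rot":[0,0,0],"jaw":0.15},{"xyz":[0,0,0.02],"rot":[0,0,0],"jaw":0.15},{"xyz":[0,0,0.03],"rot":[0,0,0],"jaw":0.15},{"xyz":[0,0,0.03],"rot":[0,0,0],"jaw":0.15},{"xyz":[0,0,0.03],"rot":[0,0,0],"jaw":0.15}])

```text
time_s: 52.85
tool_pos: [0.7093, -0.0474, 0.303]
tool_rot: [-0.001, 0.511, 0.86, 0.001]
force: [1.0, -0.0, -2.3]
width: 0.0246
finger_force: 102.5
```

Emit:
step_arm(plan=[{"xyz":[0,0,0.01],"rot":[0,0,0],"jaw":0.15},{"xyz":[0,0,0.02],"rot":[0,0,0],"jaw":0.15},{"xyz":[0,0,0.02],"rot":[0,0,0],"jaw":0.15},{"xyz":[0,0,0.02],"rot":[0,0,0],"jaw":0.15},{"xyz":[0,0,0.02],"rot":[0,0,0],"jaw":0.15}])

```text
time_s: 53.35
tool_pos: [0.7093, -0.0474, 0.2981]
tool_rot: [-0.001, 0.511, 0.86, 0.001]
force: [-0.2, 0.0, -1.5]
width: 0.0243
finger_force: 102.5
```

Emit:
step_arm(plan=[{"xyz":[0,0,0.008],"rot":[0,0,0],"jaw":0.15},{"xyz":[0,0,0.016],"rot":[0,0,0],"jaw":0.15},{"xyz":[0,0,0.016],"rot":[0,0,0],"jaw":0.15},{"xyz":[0,0,0.016],"rot":[0,0,0],"jaw":0.15},{"xyz":[0,0,0.016],"rot":[0,0,0],"jaw":0.15}])

```text
time_s: 53.85
tool_pos: [0.7093, -0.0474, 0.2942]
tool_rot: [-0.001, 0.511, 0.86, 0.001]
force: [-0.9, -0.2, -2.1]
width: 0.0243
finger_force: 102.5
```

Emit:
step_arm(plan=[{"xyz":[0,0,0.008],"rot":[0,0,0],"jaw":0.15},{"xyz":[0,0,0.012],"rot":[0,0,0],"jaw":0.15},{"xyz":[0,0,0.012],"rot":[0,0,0],"jaw":0.15},{"xyz":[0,0,0.012],"rot":[0,0,0],"jaw":0.15},{"xyz":[0,0,0.012],"rot":[0,0,0],"jaw":0.15}])

```text
time_s: 54.35
tool_pos: [0.7093, -0.0474, 0.2912]
tool_rot: [-0.001, 0.511, 0.86, 0.001]
force: [0.1, 0.7, -2.2]
width: 0.0245
finger_force: 102.5
```

Emit:
step_arm(plan=[{"xyz":[0,0,0.008],"rot":[0,0,0],"jaw":0.15},{"xyz":[0,0,0.012],"rot":[0,0,0],"jaw":0.15},{"xyz":[0,0,0.012],"rot":[0,0,0],"jaw":0.15},{"xyz":[0,0,0.012],"rot":[0,0,0],"jaw":0.15},{"xyz":[0,0,0.012],"rot":[0,0,0],"jaw":0.15}])

```text
time_s: 54.85
tool_pos: [0.7093, -0.0474, 0.2882]
tool_rot: [-0.001, 0.511, 0.86, 0.001]
force: [-1.1, 0.4, -2.2]
width: 0.0243
finger_force: 102.5
```

Emit:
step_arm(plan=[{"xyz":[0,0,0.006],"rot":[0,0,0],"jaw":0.15},{"xyz":[0,0,0.01],"rot":[0,0,0],"jaw":0.15},{"xyz":[0,0,0.01],"rot":[0,0,0],"jaw":0.15},{"xyz":[0,0,0.01],"rot":[0,0,0],"jaw":0.15},{"xyz":[0,0,0.01],"rot":[0,0,0],"jaw":0.15}])

```text
time_s: 55.35
tool_pos: [0.7093, -0.0473, 0.2856]
tool_rot: [-0.001, 0.511, 0.86, 0.001]
force: [-0.9, -0.7, -1.8]
width: 0.0244
finger_force: 102.5
```

Emit:
step_arm(plan=[{"xyz":[0,0,0.006],"rot":[0,0,0],"jaw":0.15},{"xyz":[0,0,0.01],"rot":[0,0,0],"jaw":0.15},{"xyz":[0,0,0.01],"rot":[0,0,0],"jaw":0.15},{"xyz":[0,0,0.01],"rot":[0,0,0],"jaw":0.15},{"xyz":[0,0,0.01],"rot":[0,0,0],"jaw":0.15}])

```text
time_s: 55.85
tool_pos: [0.7093, -0.0474, 0.2831]
tool_rot: [-0.001, 0.511, 0.86, 0.001]
force: [-0.4, -0.4, -1.7]
width: 0.0246
finger_force: 102.5
```

Emit:
step_arm(plan=[{"xyz":[0,0,0.006],"rot":[0,0,0],"jaw":0.15},{"xyz":[0,0,0.012],"rot":[0,0,0],"jaw":0.15},{"xyz":[0,0,0.012],"rot":[0,0,0],"jaw":0.15},{"xyz":[0,0,0.012],"rot":[0,0,0],"jaw":0.15},{"xyz":[0,0,0.012],"rot":[0,0,0],"jaw":0.15}])

```text
time_s: 56.35
tool_pos: [0.7093, -0.0474, 0.2801]
tool_rot: [-0.001, 0.511, 0.86, 0.001]
force: [-0.3, -1.1, -2.3]
width: 0.0244
finger_force: 102.5
```

Emit:
step_arm(plan=[{"xyz":[0,0,0.006],"rot":[0,0,0],"jaw":0.15},{"xyz":[0,0,0.01],"rot":[0,0,0],"jaw":0.15},{"xyz":[0,0,0.01],"rot":[0,0,0],"jaw":0.15},{"xyz":[0,0,0.01],"rot":[0,0,0],"jaw":0.15},{"xyz":[0,0,0.01],"rot":[0,0,0],"jaw":0.15}])

```text
time_s: 56.85
tool_pos: [0.7093, -0.0474, 0.2776]
tool_rot: [-0.001, 0.511, 0.86, 0.001]
force: [-0.1, 0.4, -2.7]
width: 0.0243
finger_force: 102.5
```

Emit:
step_arm(plan=[{"xyz":[0,0,0.006],"rot":[0,0,0],"jaw":0.15},{"xyz":[0,0,0.01],"rot":[0,0,0],"jaw":0.15},{"xyz":[0,0,0.01],"rot":[0,0,0],"jaw":0.15},{"xyz":[0,0,0.01],"rot":[0,0,0],"jaw":0.15},{"xyz":[0,0,0.01],"rot":[0,0,0],"jaw":0.15}])

```text
time_s: 57.35
tool_pos: [0.7093, -0.0473, 0.2751]
tool_rot: [-0.001, 0.511, 0.86, 0.001]
force: [-0.6, 0.3, -1.7]
width: 0.0246
finger_force: 102.5
```

Emit:
step_arm(plan=[{"xyz":[0,0,0.006],"rot":[0,0,0],"jaw":0.15},{"xyz":[0,0,0.012],"rot":[0,0,0],"jaw":0.15},{"xyz":[0,0,0.012],"rot":[0,0,0],"jaw":0.15},{"xyz":[0,0,0.012],"rot":[0,0,0],"jaw":0.15},{"xyz":[0,0,0.012],"rot":[0,0,0],"jaw":0.15}])

```text
time_s: 57.85
tool_pos: [0.7097, -0.0477, 0.273]
tool_rot: [0.0, 0.511, 0.86, 0.001]
force: [-0.3, -0.7, 5.0]
width: 0.0244
finger_force: 103.0
```

Emit:
step_arm(plan=[{"xyz":[0,0,0.006],"rot":[0,0,0],"jaw":0.15},{"xyz":[0,0,0.012],"rot":[0,0,0],"jaw":0.15},{"xyz":[0,0,0.012],"rot":[0,0,0],"jaw":0.15},{"xyz":[0,0,0.012],"rot":[0,0,0],"jaw":0.15},{"xyz":[0,0,0.012],"rot":[0,0,0],"jaw":0.15}])

```text
time_s: 58.35
tool_pos: [0.7106, -0.0487, 0.2724]
tool_rot: [0.002, 0.511, 0.86, 0.002]
force: [-0.1, -2.3, 12.3]
width: 0.0242
finger_force: 103.5
```

Run:
```python
from h import *
m,w=snap("wrist","w17.png"); g=cv2.cvtColor(w,cv2.COLOR_RGB2GRAY)
for r in range(60,440,20):
    d=g[r]<45; x=np.where(d[200:440])[0]+200; 
    runs=np.split(x,np.where(np.diff(x)>1)[0]+1); print(r,[(int(k[0]),int(k[-1])) for k in runs if len(k)>6])
```

```text
60 []
80 []
100 [(266, 323)]
120 [(261, 338)]
140 [(261, 342)]
160 [(263, 347)]
180 [(229, 349)]
200 [(230, 352)]
220 [(238, 354)]
240 [(267, 354)]
260 [(268, 355)]
280 [(269, 357), (421, 427)]
300 [(269, 359), (404, 412)]
320 [(236, 251), (270, 363), (381, 396)]
340 [(220, 259), (267, 365), (374, 423)]
360 [(200, 439)]
380 [(200, 439)]
400 [(200, 265), (269, 363), (367, 439)]
420 [(200, 263), (276, 345), (364, 439)]
```

Emit:
step_arm(plan=[{"xyz":[0,0,-0.006],"rot":[0,0,0],"jaw":0.15},{"xyz":[0,0,-0.006],"rot":[0,0,0],"jaw":0.35},{"xyz":[0,0,-0.006],"rot":[0,0,0],"jaw":0.5},{"xyz":[0,0,-0.006],"rot":[0,0,0],"jaw":0.7},{"xyz":[0,0,-0.006],"rot":[0,0,0],"jaw":0.7}])

```text
time_s: 58.9
tool_pos: [0.7089, -0.0471, 0.2697]
tool_rot: [-0.001, 0.511, 0.86, 0.0]
force: [-0.1, -0.8, -0.1]
width: 0.0596
finger_force: 0.2
```

Emit:
step_arm(plan=[{"xyz":[0,0,-0.08],"rot":[0,0,0],"jaw":0.7},{"xyz":[0,0,-0.16],"rot":[0,0,0],"jaw":0.7},{"xyz":[0,0,-0.3],"rot":[0,0,0],"jaw":0.7},{"xyz":[0,0,-0.44],"rot":[0,0,0],"jaw":0.7},{"xyz":[0,0,-0.58],"rot":[0,0,0],"jaw":0.7}])

```text
time_s: 59.4
tool_pos: [0.7092, -0.0473, 0.4166]
tool_rot: [-0.001, 0.511, 0.86, 0.001]
force: [-0.4, 0.4, 0.3]
width: 0.0598
finger_force: 0.0
```

Run:
```python
from h import *
print(measured()[0])
plan([((.7,-.05,.42),yaw(80)),((.6819,-.0339,.4173),yaw(42)),((.6819,-.0339,.4173),yaw(22.4))],fresh=True)
```

```text
[ 0.70916736 -0.04734766  0.4166271 ]
xyz [0.008, -0.037, -0.013] rot [-0.0, -0.001, 0.429] 
xyz [0.051, -0.083, 0.01] rot [-0.0, -0.0, 0.422] 
xyz [-0.0, 0.0, 0.0] rot [-0.0, 0.0, 0.218]
```

Emit:
step_arm(plan=[{"xyz":[0.008,-0.037,-0.013],"rot":[0,0,0.429],"jaw":0.7},{"xyz":[0.008,-0.037,-0.013],"rot":[0,0,0.429],"jaw":0.7},{"xyz":[0.008,-0.037,-0.013],"rot":[0,0,0.429],"jaw":0.7},{"xyz":[0.008,-0.037,-0.013],"rot":[0,0,0.429],"jaw":0.7},{"xyz":[0.008,-0.037,-0.013],"rot":[0,0,0.429],"jaw":0.7}])

```text
time_s: 59.9
tool_pos: [0.7003, -0.0499, 0.4185]
tool_rot: [-0.001, 0.768, 0.641, 0.0]
force: [0.2, -0.5, -0.9]
width: 0.0598
finger_force: 0.0
```

Emit:
step_arm(plan=[{"xyz":[0.051,-0.083,0.01],"rot":[0,0,0.422],"jaw":0.7},{"xyz":[0.051,-0.083,0.01],"rot":[0,0,0.422],"jaw":0.7},{"xyz":[0.051,-0.083,0.01],"rot":[0,0,0.422],"jaw":0.7},{"xyz":[0.051,-0.083,0.01],"rot":[0,0,0.422],"jaw":0.7},{"xyz":[0.051,-0.083,0.01],"rot":[0,0,0.422],"jaw":0.7}])

```text
time_s: 60.4
tool_pos: [0.6821, -0.0336, 0.4161]
tool_rot: [-0.001, 0.934, 0.356, 0.0]
force: [-0.3, -0.2, -0.0]
width: 0.0599
finger_force: 0.0
```

Emit:
step_arm(plan=[{"xyz":[0,0,0],"rot":[0,0,0.09],"jaw":0.7},{"xyz":[0,0,0],"rot":[0,0,0.18],"jaw":0.7},{"xyz":[0,0,0],"rot":[0,0,0.218],"jaw":0.7},{"xyz":[0,0,0],"rot":[0,0,0.218],"jaw":0.7},{"xyz":[0,0,0],"rot":[0,0,0.218],"jaw":0.7}])

```text
time_s: 60.9
tool_pos: [0.6821, -0.0338, 0.4161]
tool_rot: [-0.001, 0.981, 0.195, -0.0]
force: [-0.3, -0.3, 0.5]
width: 0.0596
finger_force: 0.0
```

Run:
```python
from m import *
np.set_printoptions(precision=3,suppress=True)
m,w=snap("wrist","w18.png"); json.dump({k:np.array(v).tolist() for k,v in m.items()},open("w18.json","w"))
def band(f,M):
    g=cv2.cvtColor(cv2.imread("pics/"+f),cv2.COLOR_BGR2GRAY); k=(g<38).astype(np.uint8); k[:, :150]=0;k[:100]=0;k[260:]=0;k[:,470:]=0
    k=cv2.morphologyEx(k,cv2.MORPH_OPEN,np.ones((17,17))); n,l,st,c=cv2.connectedComponentsWithStats(k); i=1+np.argmax(st[1:,4]); p=cv2.findNonZero((l==i).astype(np.uint8))
    r=cv2.minAreaRect(p); b=cv2.boxPoints(r); ends=[(b[a]+b[(a+1)%4])/2 for a in range(4)]
    e=sorted(ends,key=lambda q:q[0]); L,Rr=e[0],e[-1]
    q=[onz(M,x,.262) for x in(L,Rr)]; d=q[0]-q[1]
    print(f,st[i],r,"ends",L,Rr,"mid",((q[0]+q[1])/2)[:2],"len",np.linalg.norm(d),"yaw",np.degrees(np.arctan2(-d[0],d[1])))
band("w12.png",json.load(open("w12.json"))); band("w18.png",m); band("w13.png",json.load(open("w13.json")))
A=cv2.imread("pics/w12.png",0);B=cv2.imread("pics/w18.png",0)
for n,(x0,y0,x1,y1) in{"all":(245,125,455,220),"L":(245,135,320,220),"R":(370,125,450,210),"button":(105,120,165,180)}.items():
    t=A[y0:y1,x0:x1]; s=B[max(y0-40,0):y1+40,x0-40:x1+40]; r=cv2.matchTemplate(s,t,cv2.TM_CCOEFF_NORMED); _,v,_,l=cv2.minMaxLoc(r); print(n,np.array(l)-[40,min(40,y0)],round(v,2))
print(proj(json.load(open("w12.json")),[.643,.153,.135]),proj(m,[.643,.153,.135]))
```

```text
w12.png [ 256  135  189   81 8419] ((349.3323669433594, 175.77072143554688), (73.56462097167969, 191.8854217529297), 81.96428680419922) ends [254.332 189.183] [444.333 162.359] mid [ 0.715 -0.044] len 0.13402003957722097 yaw 30.479806818269893
w18.png [ 308  153  162   90 7641] ((387.269287109375, 200.65383911132812), (83.97151947021484, 163.601806640625), 82.87498474121094) ends [306.1 210.8] [468.439 190.508] mid [ 0.711 -0.075] len 0.11534401741123303 yaw 29.773491223269364
w13.png [ 198  100  130   44 3558] ((262.5, 121.5), (43.0, 129.0), 90.0) ends [198.  121.5] [327.  121.5] mid [ 0.688 -0.035] len 0.08831835645194552 yaw 22.39435976692709
all [40 23] 0.65
L [40 19] 0.77
R [-40  40] 0.56
button [-1  1] 1.0
[[127.283 150.449]] [[126.356 151.809]]
```

Run:
```python
from m import *
np.set_printoptions(precision=3,suppress=True)
M0=json.load(open("w12.json"));M=json.load(open("w18.json"))
def band(f):
    g=cv2.cvtColor(cv2.imread("pics/"+f),cv2.COLOR_BGR2GRAY); k=(g<38).astype(np.uint8); k[:,:150]=0;k[:80]=0;k[290:]=0;k[:,560:]=0
    k=cv2.morphologyEx(k,cv2.MORPH_OPEN,np.ones((17,17))); n,l,st,c=cv2.connectedComponentsWithStats(k); i=1+np.argmax(st[1:,4]); print(f,st[i],c[i]); return l==i
a=band("w12.png");b=band("w18.png")
for c in range(250,520,20):
    print(c,[ (int(r[0]),int(r[-1])) if len(r) else None for r in (np.where(a[:,c])[0],np.where(b[:,c])[0])])
A=cv2.imread("pics/w12.png",0);B=cv2.imread("pics/w18.png",0)
for n,(x0,y0,x1,y1) in{"all":(245,125,455,220),"L":(245,135,320,220),"R":(370,125,450,210)}.items():
    t=A[y0:y1,x0:x1]; s=B[y0-80:y1+80,x0-40:x1+100]; r=cv2.matchTemplate(s,t,cv2.TM_CCOEFF_NORMED); _,v,_,l=cv2.minMaxLoc(r); print(n,np.array(l)-[40,80],round(v,2))
t=np.hstack([B[80:300:10,240:540:10]]); print(t)
```

```text
w12.png [ 256  135  189   81 8419] [351.445 184.03 ]
w18.png [ 308  153  190   90 8830] [410.601 209.684]
250 [None, None]
270 [(181, 209), None]
290 [(147, 215), None]
310 [(171, 215), (207, 228)]
330 [(176, 214), (209, 237)]
350 [(173, 212), (191, 241)]
370 [(171, 210), (206, 242)]
390 [(135, 206), (204, 241)]
410 [(165, 203), (202, 239)]
430 [(160, 192), (153, 237)]
450 [None, (189, 234)]
470 [None, (192, 232)]
490 [None, (183, 220)]
510 [None, None]
all [46 24] 0.68
L [45 20] 0.85
R [-40  44] 0.58
[[151 168 171 170 168 173 177 174 173 160 197 200 202 201 199 199  86 153
  164 185 198 198 198 199 197 196 198 154   6   5]
 [149 145 163 168 169 171 168 171 175 177 173 171 163 203 200 200 201 199
   81 199 199 201 201 198 200 199 199 198 197 195]
 [152 148 149 159 166 168 170 170 169 168 174 178 175 173 159 199 201 200
  201 200 201 199 199 199 198 199 200 197 198 196]
 [156 153 151 150 148 153 166 167 170 170 171 169 171 178 179 175 171 167
  201 201 201 199 201 201 199 199 199 200 199 198]
 [158 158 158 155 151 151 148 160 170 169 169 172 173 170 169 176 181 179
  174 159  36  84 1
[... 1457 characters left out ...]
  8   9  18   9  11  53
  121 180 201 203  86  86 201 190 203 202 146  18]
 [205  85  84  72  45  48  47  37  66  66  61  73 190 182 175 175 204 204
  205 205 205 204  82 202 202 202 202 202 201 200]
 [ 84  84  84  84  84  84  60  45  49  47  41 109 160 167 188 189 204 204
  204 204 204 196  84 203 202 203 203 202 201 200]
 [ 84  83  83  83  84  84  84 202 204  78  87 129  91 108 167 203 204 204
  203 204 204  83 133 202 202 202 202 202 201 199]
 [ 83  84  83  84  83  84 202 206 205 205 205 203 116 124 175 204 203 204
  203 204 203  83 204 204 203 203 202 201 201 201]
 [ 83  83  83  84  83 204 205 205 204 205 205 205 204 205 204 204 204 202
  202 203 192  82 202 203 202 203 202 202 201 200]]
```

Run:
```python
from m import *
np.set_printoptions(precision=4,suppress=True)
M0=json.load(open("w12.json"));M=json.load(open("w18.json"))
for n,m,L,Rr,c in(("old",M0,(256,195),(445,173),(349,192)),("new",M,(308,219),(498,202),(401,221))):
    l,r=onz(m,L,.243),onz(m,Rr,.241); d=l-r
    print(n,"crown@.282",onz(m,c,.282)[:2],"endsmid",((l+r)/2)[:2],"len",np.linalg.norm(d),"yaw",np.degrees(np.arctan2(-d[0],d[1])))
```

```text
old crown@.282 [ 0.7075 -0.0459] endsmid [ 0.7082 -0.0495] len 0.1427199774403251 yaw 28.992278805295328
new crown@.282 [ 0.7039 -0.0857] endsmid [ 0.7062 -0.0944] len 0.14484463985421947 yaw 27.5772011097108
```

Run:
```python
from h import *
plan([((.69,-.06,.42),yaw(60)),((.70,-.085,.42),yaw(98)),((.7045,-.0885,.36),yaw(118)),((.7045,-.0885,.2775),yaw(118))],fresh=True)
```

```text
xyz [-0.01, 0.108, -0.015] rot [-0.001, -0.001, -0.417] 
xyz [-0.067, 0.085, -0.0] rot [-0.0, 0.0, -0.422] 
xyz [-0.016, 0.016, 0.24] rot [-0.0, -0.0, -0.223] 
xyz [-0.0, -0.0, 0.33] rot [-0.0, -0.0, 0.0]
```

Emit:
step_arm(plan=[{"xyz":[-0.01,0.108,-0.015],"rot":[0,0,-0.417],"jaw":0.7},{"xyz":[-0.01,0.108,-0.015],"rot":[0,0,-0.417],"jaw":0.7},{"xyz":[-0.01,0.108,-0.015],"rot":[0,0,-0.417],"jaw":0.7},{"xyz":[-0.01,0.108,-0.015],"rot":[0,0,-0.417],"jaw":0.7},{"xyz":[-0.01,0.108,-0.015],"rot":[0,0,-0.417],"jaw":0.7}], newtons=60)

```text
time_s: 61.45
tool_pos: [0.69, -0.0602, 0.4202]
tool_rot: [-0.001, 0.865, 0.502, 0.001]
force: [-0.5, -0.4, -0.1]
width: 0.0597
finger_force: 0.0
```

Emit:
step_arm(plan=[{"xyz":[-0.067,0.085,0],"rot":[0,0,-0.422],"jaw":0.7},{"xyz":[-0.067,0.085,0],"rot":[0,0,-0.422],"jaw":0.7},{"xyz":[-0.067,0.085,0],"rot":[0,0,-0.422],"jaw":0.7},{"xyz":[-0.067,0.085,0],"rot":[0,0,-0.422],"jaw":0.7},{"xyz":[-0.067,0.085,0],"rot":[0,0,-0.422],"jaw":0.7}])

```text
time_s: 61.95
tool_pos: [0.6999, -0.0854, 0.4201]
tool_rot: [-0.001, 0.655, 0.756, 0.001]
force: [-0.5, 0.7, 0.5]
width: 0.0601
finger_force: 0.0
```

Emit:
step_arm(plan=[{"xyz":[-0.016,0.016,0.05],"rot":[0,0,-0.08],"jaw":0.7},{"xyz":[-0.016,0.016,0.1],"rot":[0,0,-0.16],"jaw":0.7},{"xyz":[-0.016,0.016,0.17],"rot":[0,0,-0.223],"jaw":0.7},{"xyz":[-0.016,0.016,0.24],"rot":[0,0,-0.223],"jaw":0.7},{"xyz":[-0.016,0.016,0.24],"rot":[0,0,-0.223],"jaw":0.7}])

```text
time_s: 62.45
tool_pos: [0.7034, -0.0882, 0.3573]
tool_rot: [-0.003, 0.515, 0.857, -0.0]
force: [0.3, -0.0, 0.7]
width: 0.0594
finger_force: 0.0
```

Emit:
step_arm(plan=[{"xyz":[0,0,0.1],"rot":[0,0,0],"jaw":0.7},{"xyz":[0,0,0.18],"rot":[0,0,0],"jaw":0.7},{"xyz":[0,0,0.26],"rot":[0,0,0],"jaw":0.7},{"xyz":[0,0,0.3],"rot":[0,0,0],"jaw":0.7},{"xyz":[0,0,0.33],"rot":[0,0,0],"jaw":0.7}])

```text
time_s: 62.95
tool_pos: [0.7047, -0.0883, 0.2776]
tool_rot: [-0.0, 0.515, 0.857, 0.001]
force: [-0.0, -0.2, 0.8]
width: 0.0598
finger_force: 0.0
```

Emit:
step_arm(plan=[{"xyz":[0,0,0],"rot":[0,0,0],"jaw":0.55},{"xyz":[0,0,0],"rot":[0,0,0],"jaw":0.4},{"xyz":[0,0,0],"rot":[0,0,0],"jaw":0.25},{"xyz":[0,0,0],"rot":[0,0,0],"jaw":0.15},{"xyz":[0,0,0],"rot":[0,0,0],"jaw":0.15}])

```text
time_s: 63.45
tool_pos: [0.7052, -0.0885, 0.2791]
tool_rot: [0.001, 0.515, 0.857, 0.001]
force: [0.2, 0.7, 5.5]
width: 0.0236
finger_force: 59.4
```

Emit:
step_arm(plan=[{"xyz":[0,0,0],"rot":[0,0,0],"jaw":0.15},{"xyz":[0,0,-0.02],"rot":[0,0,0],"jaw":0.15},{"xyz":[0,0,-0.04],"rot":[0,0,0],"jaw":0.15},{"xyz":[0,0,-0.08],"rot":[0,0,0],"jaw":0.15},{"xyz":[0,0,-0.12],"rot":[0,0,0],"jaw":0.15}])

```text
time_s: 63.95
tool_pos: [0.7043, -0.0884, 0.3079]
tool_rot: [-0.001, 0.515, 0.857, 0.001]
force: [0.4, -0.0, -1.5]
width: 0.0237
finger_force: 59.0
```

Run:
```python
from h import *
plan([((.704,-.088,.47),yaw(118)),((.69,-.17,.47),yaw(100)),((.672,-.2445,.46),yaw(90)),((.672,-.2445,.40),yaw(90))],fresh=True)
```

```text
xyz [0.003, -0.0, -0.649] rot [-0.0, -0.001, -0.001] 
xyz [-0.263, -0.204, 0.0] rot [-0.0, -0.0, 0.2] 
xyz [-0.281, -0.123, 0.04] rot [-0.0, -0.0, 0.112] 
xyz [0.0, 0.0, 0.24] rot [-0.0, -0.0, -0.0]
```

Emit:
step_arm(plan=[{"xyz":[0,0,-0.13],"rot":[0,0,0],"jaw":0.15},{"xyz":[0,0,-0.26],"rot":[0,0,0],"jaw":0.15},{"xyz":[0,0,-0.39],"rot":[0,0,0],"jaw":0.15},{"xyz":[0,0,-0.52],"rot":[0,0,0],"jaw":0.15},{"xyz":[0.003,0,-0.649],"rot":[0,0,0],"jaw":0.15}])

```text
time_s: 64.45
tool_pos: [0.7038, -0.0882, 0.472]
tool_rot: [-0.0, 0.516, 0.857, 0.001]
force: [0.3, -0.2, -2.0]
width: 0.0238
finger_force: 59.3
```

Emit:
step_arm(plan=[{"xyz":[-0.053,-0.041,0],"rot":[0,0,0.04],"jaw":0.15},{"xyz":[-0.106,-0.082,0],"rot":[0,0,0.08],"jaw":0.15},{"xyz":[-0.158,-0.123,0],"rot":[0,0,0.12],"jaw":0.15},{"xyz":[-0.21,-0.164,0],"rot":[0,0,0.16],"jaw":0.15},{"xyz":[-0.263,-0.204,0],"rot":[0,0,0.2],"jaw":0.15}])

```text
time_s: 64.95
tool_pos: [0.6896, -0.1707, 0.4704]
tool_rot: [-0.001, 0.644, 0.765, 0.001]
force: [-0.3, -0.5, -1.3]
width: 0.0239
finger_force: 59.3
```

Emit:
step_arm(plan=[{"xyz":[-0.07,-0.03,0.01],"rot":[0,0,0.028],"jaw":0.15},{"xyz":[-0.14,-0.06,0.02],"rot":[0,0,0.056],"jaw":0.15},{"xyz":[-0.21,-0.09,0.03],"rot":[0,0,0.084],"jaw":0.15},{"xyz":[-0.281,-0.123,0.04],"rot":[0,0,0.112],"jaw":0.15},{"xyz":[-0.281,-0.123,0.04],"rot":[0,0,0.112],"jaw":0.15}])

```text
time_s: 65.45
tool_pos: [0.6696, -0.2493, 0.4591]
tool_rot: [-0.001, 0.711, 0.704, -0.001]
force: [-0.6, -0.5, -0.9]
width: 0.0237
finger_force: 59.3
```

Emit:
step_arm(plan=[{"xyz":[0,0,0.08],"rot":[0,0,0],"jaw":0.15},{"xyz":[0,0,0.16],"rot":[0,0,0],"jaw":0.15},{"xyz":[0,0,0.24],"rot":[0,0,0],"jaw":0.15},{"xyz":[0,0,0.24],"rot":[0,0,0],"jaw":0.15},{"xyz":[0,0,0.24],"rot":[0,0,0],"jaw":0.15}])

```text
time_s: 65.95
tool_pos: [0.6721, -0.2439, 0.3998]
tool_rot: [-0.001, 0.708, 0.707, 0.001]
force: [0.2, -0.6, -1.8]
width: 0.0236
finger_force: 59.3
```

```bash
cat > fit.py <<'E'
from m import *
from scipy.optimize import minimize
bg=cv2.imread("pics/scene0.png").astype(int)
def box(y0,y1,z0,z1,x=.033): return np.array([[a,b,c] for a in(-x,x) for b in(y0,y1) for c in(z0,z1)])
def model(tcp,eyaw,s,phi,dz):
    Rz=R.from_euler('z',eyaw,degrees=True); Rx=R.from_euler('x',phi,degrees=True)
    m=np.zeros((480,640),np.uint8)
    for b in(box(.031,.078,0,.084),box(-.078,-.031,0,.084)):
        P=Rz.apply(Rx.apply(b-[0,0,.1555])+[0,s,dz])+tcp
        cv2.fillConvexPoly(m,cv2.convexHull(proj(S,P).round().astype(np.int32)),1)
    return m
def fit(f,tcp,eyaw):
    im=cv2.imread("pics/"+f).astype(int); d=np.abs(im-bg).max(2)>18; dark=im.max(2)<150; fg=(d&dark).astype(np.uint8); fg=cv2.medianBlur(fg,3)
    roi=cv2.dilate(model(tcp,eyaw,0,0,0),np.ones((25,25)))
    best=[]
    for s in np.arange(-.024,.0241,.004):
        for phi in range(-20,21,4):
            for dz in(-.01,0,.01):
                mm=model(tcp,eyaw,s,phi,dz); lo=mm.astype(bool); best.append(((fg[lo].mean()*2-1)*lo.sum()-0*fg.sum(), s,phi,dz, (fg&mm).sum()/((fg*roi)|mm).sum()))
    best.sort(key=lambda t:-t[4]); print(f); [print(np.round(b,3)) for b in best[:5]]
E
python3 - <<'E'
from fit import *
snap("scene","s19.png"); p,A=measured(); print(p,A.as_matrix()[:,0].round(3))
fit("s14.png",np.array([.658,-.2581,.398]),8); fit("s16.png",np.array([.6579,-.258,.3773]),8); fit("s19.png",p-[0,0,.002],0)
E
```

```text
[ 0.67226022 -0.24434183  0.40066815] [0.002 1.    0.001]
s14.png
[ 1.729e+03 -4.000e-03  0.000e+00  1.000e-02  6.150e-01]
[ 1.657e+03  4.000e-03 -4.000e+00  1.000e-02  6.050e-01]
[1.654e+03 0.000e+00 0.000e+00 1.000e-02 6.020e-01]
[ 1.629e+03 -1.200e-02  4.000e+00  1.000e-02  5.970e-01]
[ 1.484e+03  1.200e-02 -8.000e+00  1.000e-02  5.830e-01]
s16.png
[ 1.898e+03  1.600e-02 -2.000e+01  0.000e+00  6.330e-01]
[ 1.894e+03  2.000e-02 -2.000e+01  0.000e+00  6.310e-01]
[ 1.865e+03  1.600e-02 -2.000e+01  1.000e-02  6.300e-01]
[ 1.837e+03  2.000e-02 -2.000e+01  1.000e-02  6.250e-01]
[ 1.839e+03  2.000e-02 -2.000e+01 -1.000e-02  6.150e-01]
s19.png
[ 1.589e+03 -8.000e-03  0.000e+00  1.000e-02  5.940e-01]
[ 1.609e+03 -1.600e-02  4.000e+00  1.000e-02  5.880e-01]
[ 1.481e+03 -4.000e-03  0.000e+00  1.000e-02  5.750e-01]
[ 1.417e+03  4.000e-03 -4.000e+00  1.000e-02  5.730e-01]
[ 1.391e+03  0.000e+00 -4.000e+00  1.000e-02  5.710e-01]
```

Emit:
step_arm(plan=[{"xyz":[0.02,0,0.05],"rot":[0,0,0],"jaw":0.15},{"xyz":[0.02,0,0.1],"rot":[0,0,0],"jaw":0.15},{"xyz":[0.02,0,0.16],"rot":[0,0,0],"jaw":0.15},{"xyz":[0.02,0,0.22],"rot":[0,0,0],"jaw":0.15},{"xyz":[0.02,0,0.28],"rot":[0,0,0],"jaw":0.15}])

```text
time_s: 66.5
tool_pos: [0.6715, -0.2392, 0.3276]
tool_rot: [-0.001, 0.708, 0.706, 0.0]
force: [-0.6, 0.5, -2.7]
width: 0.0235
finger_force: 59.3
```

Emit:
step_arm(plan=[{"xyz":[0,0,0.01],"rot":[0,0,0],"jaw":0.15},{"xyz":[0,0,0.02],"rot":[0,0,0],"jaw":0.15},{"xyz":[0,0,0.03],"rot":[0,0,0],"jaw":0.15},{"xyz":[0,0,0.04],"rot":[0,0,0],"jaw":0.15},{"xyz":[0,0,0.04],"rot":[0,0,0],"jaw":0.15}])

```text
time_s: 67.0
tool_pos: [0.6718, -0.2393, 0.3196]
tool_rot: [-0.001, 0.708, 0.706, 0.001]
force: [-0.6, -0.3, -2.5]
width: 0.0237
finger_force: 59.3
```

Emit:
step_arm(plan=[{"xyz":[0,0,0.01],"rot":[0,0,0],"jaw":0.15},{"xyz":[0,0,0.02],"rot":[0,0,0],"jaw":0.15},{"xyz":[0,0,0.03],"rot":[0,0,0],"jaw":0.15},{"xyz":[0,0,0.03],"rot":[0,0,0],"jaw":0.15},{"xyz":[0,0,0.03],"rot":[0,0,0],"jaw":0.15}])

```text
time_s: 67.5
tool_pos: [0.6717, -0.2392, 0.3119]
tool_rot: [-0.001, 0.708, 0.706, 0.001]
force: [-0.1, 0.6, -1.2]
width: 0.0237
finger_force: 59.3
```

Contact occurred last time at about this height; I go on in small steps.

Emit:
step_arm(plan=[{"xyz":[0,0,0.008],"rot":[0,0,0],"jaw":0.15},{"xyz":[0,0,0.014],"rot":[0,0,0],"jaw":0.15},{"xyz":[0,0,0.014],"rot":[0,0,0],"jaw":0.15},{"xyz":[0,0,0.014],"rot":[0,0,0],"jaw":0.15},{"xyz":[0,0,0.014],"rot":[0,0,0],"jaw":0.15}])

```text
time_s: 68.0
tool_pos: [0.6718, -0.2392, 0.3085]
tool_rot: [-0.001, 0.708, 0.706, 0.001]
force: [0.3, -0.3, -2.3]
width: 0.0238
finger_force: 59.3
```

Emit:
step_arm(plan=[{"xyz":[0,0,0.008],"rot":[0,0,0],"jaw":0.15},{"xyz":[0,0,0.016],"rot":[0,0,0],"jaw":0.15},{"xyz":[0,0,0.016],"rot":[0,0,0],"jaw":0.15},{"xyz":[0,0,0.016],"rot":[0,0,0],"jaw":0.15},{"xyz":[0,0,0.016],"rot":[0,0,0],"jaw":0.15}])

```text
time_s: 68.5
tool_pos: [0.6718, -0.2392, 0.3045]
tool_rot: [-0.001, 0.708, 0.706, 0.001]
force: [-0.2, 0.5, -2.2]
width: 0.0237
finger_force: 59.3
```

Emit:
step_arm(plan=[{"xyz":[0,0,0.008],"rot":[0,0,0],"jaw":0.15},{"xyz":[0,0,0.016],"rot":[0,0,0],"jaw":0.15},{"xyz":[0,0,0.016],"rot":[0,0,0],"jaw":0.15},{"xyz":[0,0,0.016],"rot":[0,0,0],"jaw":0.15},{"xyz":[0,0,0.016],"rot":[0,0,0],"jaw":0.15}])

```text
time_s: 69.0
tool_pos: [0.6718, -0.2392, 0.3005]
tool_rot: [-0.001, 0.708, 0.706, 0.001]
force: [0.3, -0.3, -2.5]
width: 0.0238
finger_force: 59.3
```

Emit:
step_arm(plan=[{"xyz":[0,0,0.02],"rot":[0,0,0],"jaw":0.15},{"xyz":[0,0,0.04],"rot":[0,0,0],"jaw":0.15},{"xyz":[0,0,0.06],"rot":[0,0,0],"jaw":0.15},{"xyz":[0,0,0.08],"rot":[0,0,0],"jaw":0.15},{"xyz":[0,0,0.08],"rot":[0,0,0],"jaw":0.15}])

```text
time_s: 69.5
tool_pos: [0.6713, -0.2389, 0.2792]
tool_rot: [-0.002, 0.708, 0.706, 0.0]
force: [-0.3, 0.9, -2.1]
width: 0.0238
finger_force: 59.3
```

Emit:
step_arm(plan=[{"xyz":[0,0,0.02],"rot":[0,0,0],"jaw":0.15},{"xyz":[0,0,0.04],"rot":[0,0,0],"jaw":0.15},{"xyz":[0,0,0.06],"rot":[0,0,0],"jaw":0.15},{"xyz":[0,0,0.08],"rot":[0,0,0],"jaw":0.15},{"xyz":[0,0,0.08],"rot":[0,0,0],"jaw":0.15}])

```text
time_s: 70.0
tool_pos: [0.6713, -0.2388, 0.2593]
tool_rot: [-0.002, 0.708, 0.706, 0.0]
force: [-0.3, -0.1, -2.3]
width: 0.0237
finger_force: 59.3
```

Emit:
step_arm(plan=[{"xyz":[0,0,0.01],"rot":[0,0,0],"jaw":0.15},{"xyz":[0,0,0.02],"rot":[0,0,0],"jaw":0.15},{"xyz":[0,0,0.03],"rot":[0,0,0],"jaw":0.15},{"xyz":[0,0,0.036],"rot":[0,0,0],"jaw":0.15},{"xyz":[0,0,0.036],"rot":[0,0,0],"jaw":0.15}])

```text
time_s: 70.5
tool_pos: [0.6716, -0.239, 0.2512]
tool_rot: [-0.001, 0.708, 0.706, 0.0]
force: [-0.4, -0.8, -1.3]
width: 0.0236
finger_force: 59.3
```

Emit:
step_arm(plan=[{"xyz":[0,0,0.008],"rot":[0,0,0],"jaw":0.15},{"xyz":[0,0,0.016],"rot":[0,0,0],"jaw":0.15},{"xyz":[0,0,0.016],"rot":[0,0,0],"jaw":0.15},{"xyz":[0,0,0.016],"rot":[0,0,0],"jaw":0.15},{"xyz":[0,0,0.016],"rot":[0,0,0],"jaw":0.15}])

```text
time_s: 71.0
tool_pos: [0.6718, -0.2391, 0.2475]
tool_rot: [-0.001, 0.708, 0.706, 0.001]
force: [-0.2, 0.4, -2.3]
width: 0.0238
finger_force: 59.3
```

Emit:
step_arm(plan=[{"xyz":[0,0,0.006],"rot":[0,0,0],"jaw":0.15},{"xyz":[0,0,0.01],"rot":[0,0,0],"jaw":0.15},{"xyz":[0,0,0.01],"rot":[0,0,0],"jaw":0.15},{"xyz":[0,0,0.01],"rot":[0,0,0],"jaw":0.15},{"xyz":[0,0,0.01],"rot":[0,0,0],"jaw":0.15}])

```text
time_s: 71.5
tool_pos: [0.6717, -0.2391, 0.245]
tool_rot: [-0.001, 0.708, 0.706, 0.001]
force: [-0.3, 0.3, -2.4]
width: 0.0237
finger_force: 59.3
```

Emit:
step_arm(plan=[{"xyz":[0,0,0.004],"rot":[0,0,0],"jaw":0.15},{"xyz":[0,0,0.008],"rot":[0,0,0],"jaw":0.15},{"xyz":[0,0,0.008],"rot":[0,0,0],"jaw":0.15},{"xyz":[0,0,0.008],"rot":[0,0,0],"jaw":0.15},{"xyz":[0,0,0.008],"rot":[0,0,0],"jaw":0.15}])

```text
time_s: 72.0
tool_pos: [0.6718, -0.2391, 0.2434]
tool_rot: [-0.001, 0.708, 0.706, 0.001]
force: [-0.6, 1.6, 2.0]
width: 0.024
finger_force: 59.7
```

Emit:
step_arm(plan=[{"xyz":[0,0,0],"rot":[0,0,0],"jaw":0.3},{"xyz":[0,0,0],"rot":[0,0,0],"jaw":0.36},{"xyz":[0,0,0],"rot":[0,0,0],"jaw":0.45},{"xyz":[0,0,0],"rot":[0,0,0],"jaw":0.45},{"xyz":[0,0,0],"rot":[0,0,0],"jaw":0.45}])

```text
time_s: 72.5
tool_pos: [0.6717, -0.2391, 0.2429]
tool_rot: [-0.001, 0.708, 0.706, 0.001]
force: [0.2, -0.0, -0.3]
width: 0.0388
finger_force: 0.0
```

Emit:
step_arm(plan=[{"xyz":[0,0,-0.03],"rot":[0,0,0],"jaw":0.45},{"xyz":[0,0,-0.08],"rot":[0,0,0],"jaw":0.45},{"xyz":[0,0,-0.18],"rot":[0,0,0],"jaw":0.45},{"xyz":[0,0,-0.32],"rot":[0,0,0],"jaw":0.45},{"xyz":[0,0,-0.5],"rot":[0,0,0],"jaw":0.45}])

```text
time_s: 73.0
tool_pos: [0.6712, -0.239, 0.369]
tool_rot: [-0.002, 0.708, 0.706, 0.0]
force: [1.9, -0.1, 1.3]
width: 0.0386
finger_force: 0.0
```

Emit:
step_arm(plan=[{"xyz":[0.2,-0.2,-0.2],"rot":[0,0,0],"jaw":0.45},{"xyz":[0.4,-0.4,-0.2],"rot":[0,0,0],"jaw":0.45},{"xyz":[0.5,-0.6,-0.2],"rot":[0,0,0],"jaw":0.45},{"xyz":[0.6,-0.7,-0.2],"rot":[0,0,0],"jaw":0.45},{"xyz":[0.6,-0.7,-0.2],"rot":[0,0,0],"jaw":0.45}])

```text
time_s: 73.5
tool_pos: [0.4953, -0.0881, 0.4196]
tool_rot: [-0.0, 0.708, 0.706, 0.002]
force: [0.9, 0.4, 0.6]
width: 0.0384
finger_force: 0.0
```

Run:
```python
from fit import *
snap("scene","s20.png"); snap("top","t20.png"); print(measured()[0],ctrl.read_state()["time_s"])
fit("s20.png",np.array([.6718,-.2391,.2405]),0)
g=cv2.imread("pics/t20.png"); h=cv2.cvtColor(g,cv2.COLOR_BGR2HSV); k=cv2.inRange(h,(50,90,30),(80,255,255)); k[:,:180]=0;k[330:]=0; n,l,st,c=cv2.connectedComponentsWithStats(k); print(st[1:],c[1:])
a=cv2.imread("pics/top0.png"); print("front",np.abs(g.astype(int)-a)[215:290,262:384].mean(), "pencil",np.abs(g.astype(int)-a)[328,380:445:8].mean(), "sd",np.abs(g.astype(int)-a)[330:345,188:270].mean())
```

```text
[ 0.49449026 -0.08609762  0.42053135] 73.6
s20.png
[ 1.457e+03 -8.000e-03  0.000e+00  1.000e-02  5.310e-01]
[ 1.476e+03 -1.600e-02  4.000e+00  1.000e-02  5.280e-01]
[ 1.443e+03 -1.200e-02  0.000e+00  1.000e-02  5.270e-01]
[ 1.439e+03 -2.000e-02  4.000e+00  1.000e-02  5.230e-01]
[ 1.429e+03 -8.000e-03  0.000e+00  0.000e+00  5.210e-01]
[[205 288   6   6  14]
 [198 300   6   3   7]
 [205 301   2   2   3]] [[207.78571429 290.28571429]
 [200.57142857 301.14285714]
 [205.33333333 301.66666667]]
front 24.246520947176684 pencil 45.03703703703704 sd 5.197289972899729
```

Emit:
step_arm(plan=[{"xyz":[0.2,-0.2,0],"rot":[0,0,0],"jaw":0.45},{"xyz":[0.4,-0.4,0],"rot":[0,0,0],"jaw":0.45},{"xyz":[0.6,-0.4,0],"rot":[0,0,0],"jaw":0.45},{"xyz":[0.8,-0.4,0],"rot":[0,0,0],"jaw":0.45},{"xyz":[0.9,-0.4,0],"rot":[0,0,0],"jaw":0.45}])

```text
time_s: 74.1
tool_pos: [0.398, 0.1292, 0.4206]
tool_rot: [-0.001, 0.708, 0.706, 0.003]
force: [1.0, 0.1, 0.1]
width: 0.038
finger_force: 0.0
```

Run:
```python
from fit import *
_,s=snap("scene","s21.png"); _,t=snap("top","t21.png"); print(measured()[0],ctrl.read_state()["time_s"],ctrl.read_state()["force"].round(1))
fit("s21.png",np.array([.6718,-.2391,.2405]),0)
s0=cv2.imread("pics/scene0.png")[:,:,::-1];t0=cv2.imread("pics/top0.png")[:,:,::-1]
def red(im,box):
    x0,y0,x1,y1=box; h=cv2.cvtColor(np.ascontiguousarray(im),cv2.COLOR_RGB2HSV)[y0:y1,x0:x1]; k=(((h[...,0]<8)|(h[...,0]>172))&(h[...,1]>150)&(h[...,2]>120)); y,x=np.where(k); return len(x),x.mean()+x0 if len(x) else 0,y.mean()+y0 if len(x) else 0
print("pencil scene",red(s0,(280,350,360,440)),red(s,(280,350,360,440)),"top",red(t0,(370,322,450,345)),red(t,(370,322,450,345)))
D=lambda a,b,bx:np.abs(a.astype(int)-b)[bx[1]:bx[3],bx[0]:bx[2]].mean().round(1)
print("drawer front scene",D(s,s0,(285,195,385,285)),"top",D(t,t0,(262,212,384,285)),"driver top",D(t,t0,(188,328,270,346)),"driver scene",D(s,s0,(155,220,212,282)))
```

```text
[0.39740816 0.13394503 0.41946518] 74.2 [ 0.7 -0.2 -0.8]
s21.png
[ 1.473e+03 -8.000e-03  0.000e+00  1.000e-02  5.320e-01]
[ 1.492e+03 -1.600e-02  4.000e+00  1.000e-02  5.280e-01]
[ 1.455e+03 -1.200e-02  0.000e+00  1.000e-02  5.260e-01]
[ 1.449e+03 -2.000e-02  4.000e+00  1.000e-02  5.220e-01]
[ 1.445e+03 -8.000e-03  0.000e+00  0.000e+00  5.210e-01]
pencil scene (394, np.float64(316.51269035532994), np.float64(391.3527918781726)) (387, np.float64(316.6434108527132), np.float64(391.5736434108527)) top (222, np.float64(407.7072072072072), np.float64(333.3783783783784)) (211, np.float64(407.3080568720379), np.float64(333.34597156398104))
drawer front scene 11.3 top 6.6 driver top 49.2 driver scene 5.0
```

```bash
python3 -c "
from h import *
print(ctrl.close_job())"
```

```text
the job is handed in; nothing more can be done
None
```

The job is handed in and every item is done, but the wrist force read 127.9 N, over the 120 N limit, when I lowered the tape measure, so the run may be judged a fail. The drawer is shut and stayed shut with all three tools put in it, the bottle stands on the mat, the ear defenders hang on the hanger arm after hitting the neighbouring table (about 83 N) on the first try, and the screwdriver and pencil are where they were.

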